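Find the hidden ballast of a lamp foot and hold it down

ROBOT

A 6-joint arm with a two-finger parallel gripper is mounted at the origin on the work surface. World frame = base frame: x ahead of the robot, y to its left, z up, the work surface at z = 0. Lengths are in m, angles in rad, forces in N, time in s.
With the tool pointing down it reaches from about 0.25 to 0.775 m from the base axis. Payload 4 kg.
Tool frame: the origin (TCP) lies where the fingers leave the gripper's body, on its centre line; the fingertips stand 97 mm ahead of it and the grasp point (between the pads) lies 78 mm ahead of it; z points along the fingers, y is the line along which they close (so a half turn about z gives the same grasp; the last joint's range is limited). The gripper opens to 94 mm and grips with 3 to 60 N. Pads are 16 mm wide; open, the fingers measure 119 mm over their backs; the gripper's body (75 mm by 177 mm) begins 78 mm behind the grasp point.
Start: joints at [1.242, 0.087, 1.371, -0, 1.684, -0.103], TCP at [0.123, 0.536, 0.303] pointing down, gripper open.
Joint ranges: [-3.1, 3.1], [-0.76, 2.03], [0.27, 2.55], [-1.08, 4.22], [0.17, 2.65], [-2.57, 2.57]. Speed limits (rad/s): [2.79, 2.79, 3.14, 3.14, 3.14, 3.14].

INTERFACE

Orientations are given as [roll, pitch, yaw] about the fixed x, y, z axes, in that order (R = Rz(yaw) Ry(pitch) Rx(roll)).
In Python, from bench import robot, eyes gives the robot as it stands. The module is installed in compiled form; this text tells all that it offers.
- The arm moves only by the tool carry_out, never from a script. Its argument "deltas" is a list of rows, each an object of numbers: "dx", "dy", "dz": the shift along the tool's x, y, z each as a share of 0.02 m, from -1 to 1; "wx", "wy", "wz": the turn, a rotation vector about the tool's x, y, z each as a share of 0.12 rad, from -1 to 1; "gripper": the closure in counts, from 0 (fully open) to 255 (shut). In form: [{"dx": .., "dy": .., "dz": .., "wx": .., "wy": .., "wz": .., "gripper": ..}, ...]. A call has 1 to 20 rows; each row shifts and turns the commanded pose from where the row before left it, along the tool's axes as they then stand; what a row does not reach is not made up. A row lasts 1/12 s, in which the tool goes at most 41.7 mm and 7.16 degrees, less where a joint would pass 70% of its speed; a pose out of reach is approached as far as the arm can. A call with a number of a shift or a turn outside -1 to 1 is refused whole. A call with a gripper value outside its range is refused whole. The fingers move at their own pace and stop on an object; the grip force is fixed at half the most. Time passes only in rows, so rows that do not move let the fingers close. It gives the time, the measured TCP pose, the force, the opening and the grip force at its end, in the units of the state.
- robot.get_obs(): the state, without advancing time (a new reading comes with each control period).
- eyes.snapshot(name): name is "side" or "top" or "wrist"; returns the picture (420x560x3 uint8, red, green, blue); there is no depth.
- eyes.get_calibration(name): a dict with "fovy" (degrees; the focal length in pixels is half the picture's height over the tangent of half this angle, whatever the lens; pixels are square), "cx", "cy" (the principal point, pixels), "k1" (the pictures are not rectified: a ray, as slopes to the right and down, at radius r is drawn at 1 + k1 r^2 times it, then the intrinsics apply), "R" (3x3) and "t" (3): a world point X has camera coordinates R X + t. Camera axes: x right, y down, z forward; pixel columns grow to the right and rows downward; lengths in m; the calibration is good to about 2 mm. A picture is of the moment at which its call begins: read the wrist's pose just before it. get_calibration takes no time and is no camera call; for the wrist camera it gives the pose at the moment of the call.
- robot.close_job(): hands the job in; it is judged then, once.
The state is a dict: "time": time; "joint_positions": joint angles; "qvel": joint speeds; "joint_torque": joint torques, N m; "tool_pos": TCP position; "ee_rot": TCP orientation; "wrist_force": force on the tool from outside, world axes, zero at the start; "wrist_torque": the same for the moment, N m; "width": finger opening in m; "finger_force": force on a finger pad.
Only numpy, scipy, OpenCV 4.12 (cv2) and the standard library are available. Lean on these libraries where they do the work, as an engineer would, in place of code of your own. Each camera call takes 0.05 s, during which the arm holds its last target. There are 200 camera calls.

TASK

Push the stand with the wooden disc fully home against its two stop blocks. Then turn the disc by hand, feel where the hidden steel ballast makes it heavy, bring that heavy side to the bottom as exactly as you can feel, and finish while still holding the disc gripped there, at rest and with the stand still home, so that a colleague can bore the cable hole at the top. Leave the other things on the bench where they are.

Things in the scene. Friction and masses are not known exactly. Their poses are not given: they have to be found in the camera images.
- stand (a joint): the sliding stand: 150 mm wide wooden base with one upright carrying a level axle; it slides on the board along the axle's direction. Value in m: 0 is the end nearest the robot, 0.090 is home, hard against the two stop blocks (rigid). It drags: about 8 N. Push it at the disc or the base, or move it with the disc gripped.
- board_top (a point): fixed plywood board, 440 x 320 mm, 18 mm thick. Point on its top face, straight below the disc's centre when the stand is home; x along axle and slide, away from the robot towards the stops, z up. Two dark stop blocks, 45 mm tall, near its far end. A small block and a plug lie on it about 130 mm to either side of its middle line.
- disc_center (a point): ash-wood disc (a lamp foot), 190 mm diameter, 44 mm thick, upright on the axle: its centre, 155 mm above the table. x along the axle, away from the robot; y and z turn with the disc, z towards the pencil line. Steel ballast (0.65 to 0.85 kg) is sealed inside, 60 mm off the axle, on a side that cannot be seen and has nothing to do with the pencil line.
- axle_end (a point): near end of the axle, on the disc's near face, 22 mm nearer the robot than the disc's centre; does not turn. The axle's dry friction, about 0.55 N m, slightly exceeds the ballast's pull (0.38 to 0.50 N m), so the disc stays at any angle; turning it takes 0.05 to 1.05 N m, most while the ballast is lifted with its arm level, least while it goes down. No end stops.
- upright_top (a point): top of the stand's upright behind the disc, 72 mm below the disc's highest point; the gap from the disc's far face to the upright is 36 mm. The disc can be gripped from above across its 44 mm thickness: both faces are flat and free to 45 mm inside the rim, with room to swing the gripper about 0.5 rad to either side round the axle.
- line_end (a point): the outer end, on the near face, of the black pencil line that runs out along a radius on both faces and over the rim: at the rim, 95 mm from the axle. It shows how far the disc has been turned, nothing else. The axle does not give: a gripped rim must be led on its arc round the axle in small steps, the gripper turning with it
- chisel: a chisel, a bystander; its origin lies at its underside
- mallet: a mallet, a bystander; its origin lies at its underside
- glue: a glue bottle, 150 mm tall, a bystander; its origin lies at its underside
- offcut: an ash offcut 90 x 40 x 30 mm, a bystander; its origin lies at its underside
- gauge: a dark wooden block 50 x 30 x 22 mm on the board, a bystander; its origin lies at its underside
- plug: a round wooden plug 36 mm across, 30 mm tall, on the board, a bystander; its origin lies at its underside
- jar: a ceramic cup, 80 mm across, 90 mm tall, a bystander; its origin lies at its underside

How it is judged:
By the outcome, as a careful person would: the job done as asked, in the order asked, and still so for the second after the job is handed in, while the arm keeps its last pose, push and grip.
It also fails if it takes over 72 s, if anything falls off the work surface, if the arm or the gripper's body presses on something with over 40 N, if the wrist force passes 120 N, or if a joint passes its speed limit or range.

## Working session

There is one attempt and no reset: what is moved stays moved. The work goes in short steps, Python scripts to look and compute and a tool call to move; the robot and the scene stay as the last step left them, time stands still between calls to the robot, and variables do not carry over. Pictures are saved under pics/ and viewed, at most 10 in all, crops included, and the job is handed in when it is done.

Besides the shell and the picture viewer there is one more tool, called after "Emit:" by a JSON object that holds its "name" and its "arguments". carry_out: Moves the arm, as the interface text tells. Shift numbers are shares of 0.02 m and turn numbers shares of 0.12 rad, none past 1 either way. Its arguments: {"type":"object","properties":{"deltas":{"type":"array","items":{"type":"object","properties":{"dx":{"type":"number"},"dy":{"type":"number"},"dz":{"type":"number"},"wx":{"type":"number"},"wy":{"type":"number"},"wz":{"type":"number"},"gripper":{"type":"number"}}}}},"required":["deltas"]}

```bash
mkdir -p pics
python3 - <<'E'
from bench import robot, eyes
import cv2,numpy as np
o=robot.get_obs()
for k,v in o.items(): print(k,np.round(v,3))
for n in("side","top"):
    cv2.imwrite(f"pics/{n}0.png",cv2.resize(eyes.snapshot(n)[:,:,::-1],(800,600),interpolation=cv2.INTER_CUBIC))
    c=eyes.get_calibration(n);print(n,c)
E
```

```text
time 0.0
joint_positions [ 1.242  0.088  1.372  0.     1.684 -0.103]
qvel [-0.     0.    -0.002  0.001  0.     0.   ]
joint_torque [ 0.0000e+00 -3.4017e+01 -3.0244e+01  7.2000e-02  3.3000e-02 -0.0000e+00]
tool_pos [0.123 0.536 0.302]
ee_rot [-3.139 -0.     2.916]
wrist_force [0.627 0.611 0.614]
wrist_torque [-0.025 -0.014 -0.016]
finger_force 0.0
width 0.094
side {'fovy': 50.75859644507766, 'cx': 277.14071758979327, 'cy': 208.06912127106327, 'k1': -0.030308750208586893, 'R': array([[ 0.99066342, -0.13472942, -0.02083208],
       [-0.09917674, -0.60737191, -0.7882026 ],
       [ 0.09354126,  0.78290954, -0.61506315]]), 't': array([-0.43021956,  0.16744009,  1.22542602])}
top {'fovy': 52.631504772277765, 'cx': 273.88737784101556, 'cy': 210.82955080182816, 'k1': 0.0031984554447292484, 'R': array([[-0.00908148, -0.99967565,  0.02379313],
       [-0.99823454,  0.00766655, -0.0588984 ],
       [ 0.05869688, -0.02428601, -0.99798039]]), 't': array([-0.01667616,  0.46873119,  1.18149344])}
```

View pics/side0.png

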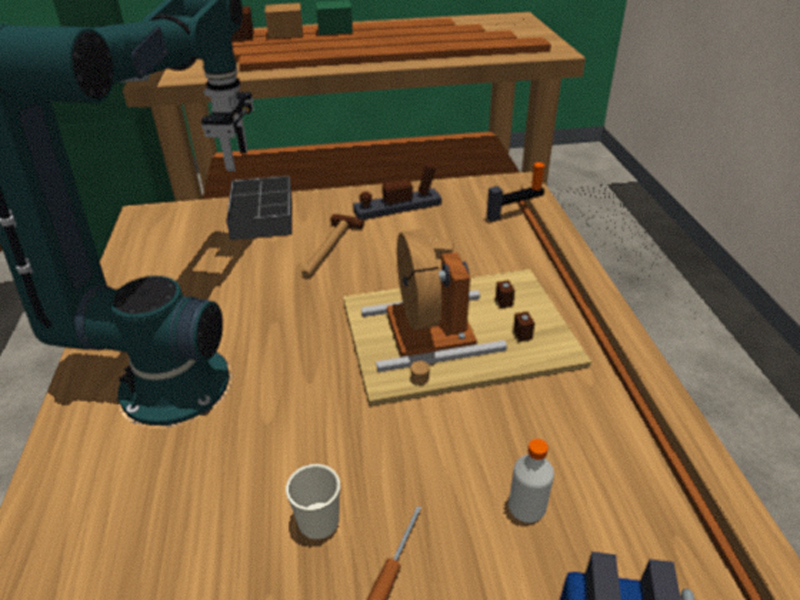

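View pics/top0.png

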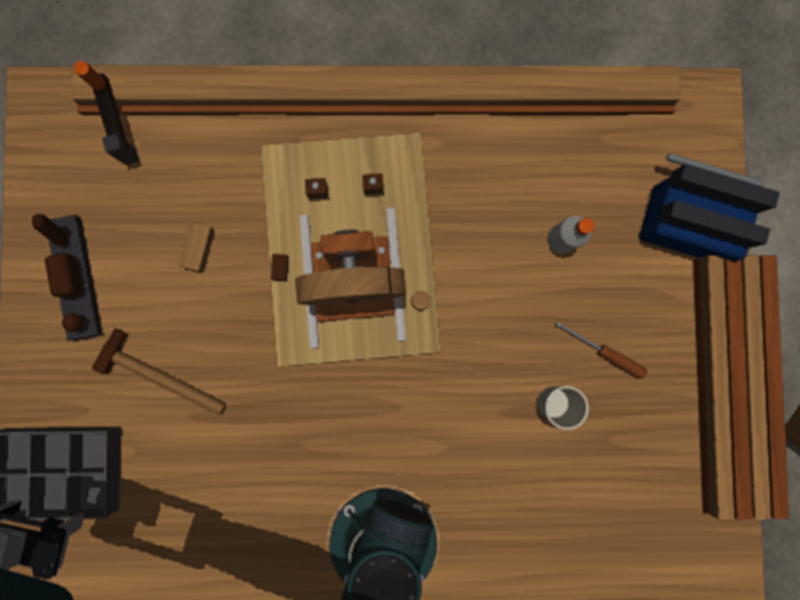

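Side view: the disc stands upright at (418,280), with the upright behind it at (455,300). Top view: board corners at (262,146), (420,134), (439,352), (278,366); disc spans (297,288)–(405,283). Next, an enlarged crop.

```bash
cat > h.py <<'E'
from bench import robot, eyes
import cv2,numpy as np
def ray(n,u,v):
    c=eyes.get_calibration(n);f=210/np.tan(np.radians(c['fovy']/2))
    K=np.array([[f,0,c['cx']],[0,f,c['cy']],[0,0,1]])
    p=np.array([(u-c['cx'])/f,(v-c['cy'])/f]);q=p.copy()
    for _ in range(10): q=p/(1+c['k1']*q@q)
    R=np.array(c['R']);return -R.T@c['t'],R.T@np.r_[q,1]
def at_z(n,u,v,z):
    o,d=ray(n,u,v);return o+d*(z-o[2])/d[2]
def proj(n,X):
    c=eyes.get_calibration(n);f=210/np.tan(np.radians(c['fovy']/2))
    x=np.array(c['R'])@X+c['t'];q=x[:2]/x[2];q=q*(1+c['k1']*q@q);return q*f+[c['cx'],c['cy']]
def crop(n,u0,v0,u1,v1,s,name,img=None):
    im=eyes.snapshot(n) if img is None else img
    cv2.imwrite(name,cv2.resize(im[v0:v1,u0:u1,::-1],None,fx=s,fy=s,interpolation=cv2.INTER_CUBIC))
E
python3 - <<'E'
from h import *
c=[at_z("top",.7*u,.7*v,.018) for u,v in((262,146),(420,134),(439,352),(278,366))]
print(np.round(c,3))
for a,b in((0,1),(1,2),(2,3),(3,0)): d=c[b]-c[a];print(np.linalg.norm(d),np.degrees(np.arctan2(d[1],d[0])))
crop("top",180,90,312,260,3.5,"pics/top1.png");crop("side",230,150,420,290,4,"pics/side1.png")
E
```

```text
[[ 0.779  0.233  0.018]
 [ 0.803 -0.081  0.018]
 [ 0.368 -0.113  0.018]
 [ 0.344  0.201  0.018]]
0.31505491972070837 -85.63843749703322
0.4358365848005102 -175.77497669234518
0.31480474864992797 94.38555123533607
0.43596786335456433 4.257946109961952
```

View pics/top1.png

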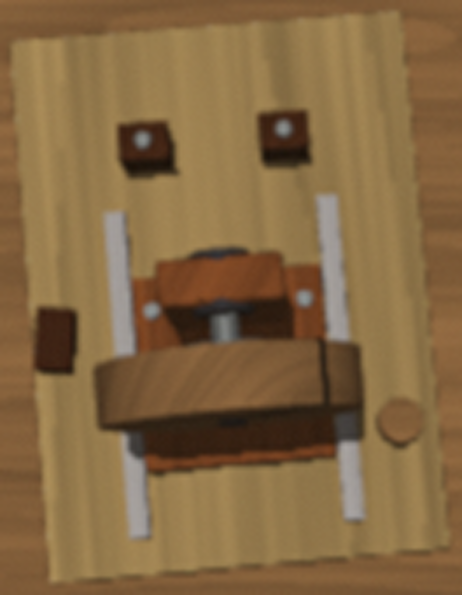

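View pics/side1.png

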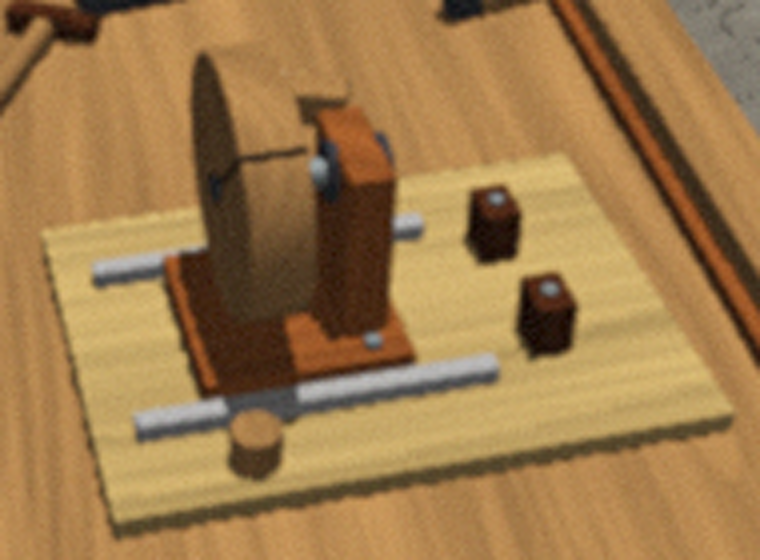

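Top crop: disc spans columns 97–361, rows 345–420 at its middle, with the line at (325,372). The stops are at (145,145) and (283,130), and the stand is well short of them.

```bash
cat >> h.py <<'E'
yaw=.075;A=np.array([np.cos(yaw),np.sin(yaw),0]);B=np.array([-np.sin(yaw),np.cos(yaw),0]);Z=np.array([0,0,1.])
def P(c,off,phi,r=.095): # phi: angle from up toward +B(left)
    return np.r_[c,.155]+off*A+r*(np.cos(phi)*Z+np.sin(phi)*B)
E
python3 - <<'E'
from h import *
from scipy.optimize import least_squares
c=lambda u,v:np.array([180+u/3.5,90+v/3.5])
ph=np.linspace(-2,2,161)
def f(p):
    pts={o:np.array([proj("top",P(p[:2],o,a)) for a in ph]) for o in(-.022,.022)}
    al=np.vstack(list(pts.values()))
    n=np.interp(c(232,0)[0],pts[-.022][40:121,0][::-1],pts[-.022][40:121,1][::-1])
    g=np.interp(c(227,0)[0],pts[.022][40:121,0][::-1],pts[.022][40:121,1][::-1])
    return [al[:,0].min()-c(97,0)[0],al[:,0].max()-c(361,0)[0],n-c(0,421)[1],g-c(0,344)[1]]
s=least_squares(f,[.47,.04],diff_step=1e-3);print(s.x,s.fun)
for a in np.arange(-1.2,-.2,.1): print(round(a,1),[((proj("top",P(s.x,o,a))-[180,90])*3.5).round(0) for o in(-.022,.022)],[((proj("side",P(s.x,o,a))-[230,150])*4).round(0) for o in(-.022,.022)])
for o in (-.022,.022):print("top",((proj("side",P(s.x,o,0))-[230,150])*4).round(0))
b=np.array([.5735,.06]);print("lateral board mid vs disc",(b-s.x)@B[:2],(b-s.x)@A[:2])
E
```

```text
Traceback (most recent call last):
  File "h.py", line 12, in proj
    c=eyes.get_calibration(n);f=210/np.tan(np.radians(c['fovy']/2))
ValueError: time passes only in moves, steps and waits
```

```bash
sed -i '2a from functools import cache\n@cache\ndef cal(n): return eyes.get_calibration(n)' h.py; sed -i 's/c=eyes.get_calibration(n);/c=cal(n);/' h.py
python3 - <<'E'
from h import *
from scipy.optimize import least_squares
c=lambda u,v:np.array([180+u/3.5,90+v/3.5])
ph=np.linspace(-2,2,161)
def f(p):
    pts={o:np.array([proj("top",P(p[:2],o,a)) for a in ph]) for o in(-.022,.022)}
    al=np.vstack(list(pts.values()))
    n=np.interp(c(232,0)[0],pts[-.022][40:121,0][::-1],pts[-.022][40:121,1][::-1])
    g=np.interp(c(227,0)[0],pts[.022][40:121,0][::-1],pts[.022][40:121,1][::-1])
    return [al[:,0].min()-c(97,0)[0],al[:,0].max()-c(361,0)[0],n-c(0,421)[1],g-c(0,344)[1]]
s=least_squares(f,[.47,.04],diff_step=1e-3);print(s.x,s.fun)
for a in np.arange(-1.2,-.2,.1): print(round(a,1),[((proj("top",P(s.x,o,a))-[180,90])*3.5).round(0) for o in(-.022,.022)],[((proj("side",P(s.x,o,a))-[230,150])*4).round(0) for o in(-.022,.022)])
for o in (-.022,.022):print("top",((proj("side",P(s.x,o,0))-[230,150])*4).round(0))
b=np.array([.5735,.06]);print("lateral board mid vs disc",(b-s.x)@B[:2],(b-s.x)@A[:2])
o=robot.get_obs();print(o['time'])
E
```

```text
[0.48105832 0.0527409 ] [-1.38798946  1.41470977 -1.32390954  1.31696603]
-1.2 [array([359., 412.]), array([353., 348.])] [array([239., 224.]), array([306., 214.])]
-1.1 [array([354., 411.]), array([348., 347.])] [array([238., 209.]), array([305., 199.])]
-1.0 [array([347., 411.]), array([342., 347.])] [array([236., 194.]), array([304., 185.])]
-0.9 [array([340., 411.]), array([334., 346.])] [array([234., 180.]), array([301., 170.])]
-0.8 [array([330., 411.]), array([325., 346.])] [array([232., 165.]), array([299., 155.])]
-0.7 [array([320., 411.]), array([315., 345.])] [array([229., 150.]), array([297., 141.])]
-0.6 [array([309., 412.]), array([303., 345.])] [array([226., 136.]), array([294., 127.])]
-0.5 [array([297., 412.]), array([291., 345.])] [array([224., 123.]), array([291., 113.])]
-0.4 [array([284., 413.]), array([278., 346.])] [array([220., 110.]), array([287., 101.])]
-0.3 [array([270., 414.]), array([264., 346.])] [array([217.,  98.]), array([284.,  89.])]
top [208.  69.]
top [273.  61.]
lateral board mid vs disc 0.0003120656187204431 0.09272573571217017
0.2
```

Emit:
{"name": "carry_out", "arguments": {"deltas": [{"dx": -0.4, "dy": -0.35, "dz": -0.6, "gripper": 0}, {"dx": -0.816, "dy": -0.698, "dz": -0.6, "gripper": 0}, {"dx": -0.816, "dy": -0.698, "dz": -0.6, "gripper": 0}, {"dx": -0.816, "dy": -0.698, "dz": -0.6, "gripper": 0}, {"dx": -0.816, "dy": -0.698, "dz": -0.6, "gripper": 0}, {"dx": -0.816, "dy": -0.698, "dz": -0.6, "gripper": 0}, {"dx": -0.816, "dy": -0.698, "dz": -0.6, "gripper": 0}, {"dx": -0.816, "dy": -0.698, "dz": -0.6, "gripper": 0}, {"dx": -0.816, "dy": -0.698, "gripper": 0}, {"dx": -0.816, "dy": -0.698, "gripper": 0}, {"dx": -0.816, "dy": -0.698, "gripper": 0}, {"dx": -0.816, "dy": -0.698, "gripper": 0}, {"dx": -0.816, "dy": -0.698, "gripper": 0}, {"dx": -0.816, "dy": -0.698, "gripper": 0}, {"dx": -0.816, "dy": -0.698, "gripper": 0}, {"dx": -0.816, "dy": -0.698, "gripper": 0}, {"dx": -0.816, "dy": -0.698, "gripper": 0}, {"dx": -0.816, "dy": -0.698, "gripper": 0}, {"dx": -0.816, "dy": -0.698, "gripper": 0}, {"dx": -0.816, "dy": -0.698, "gripper": 0}]}}

```text
invalid input
```

Emit:
{"name": "carry_out", "arguments": {"deltas": [{"dx": -0.816, "dy": -0.698, "gripper": 0}, {"dx": -0.816, "dy": -0.698, "gripper": 0}, {"dx": -0.816, "dy": -0.698, "gripper": 0}, {"dx": -0.816, "dy": -0.698, "gripper": 0}, {"dx": -0.816, "dy": -0.698, "gripper": 0}, {"dx": -0.816, "dy": -0.698, "gripper": 0}, {"dx": -0.816, "dy": -0.698, "gripper": 0}, {"dx": -0.816, "dy": -0.698, "gripper": 0}, {"wz": 0.962}, {"wz": 0.962}, {"wz": 0.962}, {"wz": 0.962}, {"wz": 0.962}, {"wz": 0.962}, {"wz": 0.962}, {"wz": 0.962}, {"wz": 0.962}, {"wz": 0.962}]}}

```text
invalid input
```

Emit:
{"name": "carry_out", "arguments": {"deltas": [{"wz": 0.962}, {"gripper": 0}, {"gripper": 0}]}}

```text
invalid input
```

Emit:
{"name": "carry_out", "arguments": {"deltas": [{"dx": -0.4, "dy": -0.35, "dz": -0.6, "wx": 0, "wy": 0, "wz": 0, "gripper": 0}]}}

```text
time: 0.28
tool_pos: [0.1285, 0.527, 0.3115]
ee_rot: [-3.135, -0.001, 2.917]
wrist_force: [0.6, 0.4, -0.3]
width: 0.0938
finger_force: 0.0
```

Emit:
{"name": "carry_out", "arguments": {"deltas": [{"dx": -0.816, "dy": -0.698, "dz": -0.6, "wx": 0, "wy": 0, "wz": 0, "gripper": 0}, {"dx": -0.816, "dy": -0.698, "dz": -0.6, "wx": 0, "wy": 0, "wz": 0, "gripper": 0}, {"dx": -0.816, "dy": -0.698, "dz": -0.6, "wx": 0, "wy": 0, "wz": 0, "gripper": 0}, {"dx": -0.816, "dy": -0.698, "dz": -0.6, "wx": 0, "wy": 0, "wz": 0, "gripper": 0}, {"dx": -0.816, "dy": -0.698, "dz": -0.6, "wx": 0, "wy": 0, "wz": 0, "gripper": 0}, {"dx": -0.816, "dy": -0.698, "dz": -0.6, "wx": 0, "wy": 0, "wz": 0, "gripper": 0}, {"dx": -0.816, "dy": -0.698, "dz": -0.6, "wx": 0, "wy": 0, "wz": 0, "gripper": 0}, {"dx": -0.816, "dy": -0.698, "dz": 0, "wx": 0, "wy": 0, "wz": 0, "gripper": 0}, {"dx": -0.816, "dy": -0.698, "dz": 0, "wx": 0, "wy": 0, "wz": 0, "gripper": 0}, {"dx": -0.816, "dy": -0.698, "dz": 0, "wx": 0, "wy": 0, "wz": 0, "gripper": 0}, {"dx": -0.816, "dy": -0.698, "dz": 0, "wx": 0, "wy": 0, "wz": 0, "gripper": 0}, {"dx": -0.816, "dy": -0.698, "dz": 0, "wx": 0, "wy": 0, "wz": 0, "gripper": 0}, {"dx": -0.816, "dy": -0.698, "dz": 0, "wx": 0, "wy": 0, "wz": 0, "gripper": 0}, {"dx": -0.816, "dy": -0.698, "dz": 0, "wx": 0, "wy": 0, "wz": 0, "gripper": 0}, {"dx": -0.816, "dy": -0.698, "dz": 0, "wx": 0, "wy": 0, "wz": 0, "gripper": 0}, {"dx": -0.816, "dy": -0.698, "dz": 0, "wx": 0, "wy": 0, "wz": 0, "gripper": 0}, {"dx": -0.816, "dy": -0.698, "dz": 0, "wx": 0, "wy": 0, "wz": 0, "gripper": 0}, {"dx": -0.816, "dy": -0.698, "dz": 0, "wx": 0, "wy": 0, "wz": 0, "gripper": 0}, {"dx": -0.816, "dy": -0.698, "dz": 0, "wx": 0, "wy": 0, "wz": 0, "gripper": 0}]}}

```text
time: 1.87
tool_pos: [0.3724, 0.1979, 0.3998]
ee_rot: [3.141, 0.001, 2.915]
wrist_force: [0.4, 0.3, 0.3]
width: 0.094
finger_force: 0.0
```

Emit:
{"name": "carry_out", "arguments": {"deltas": [{"dx": -0.816, "dy": -0.698, "dz": 0, "wx": 0, "wy": 0, "wz": 0, "gripper": 0}, {"dx": -0.816, "dy": -0.698, "dz": 0, "wx": 0, "wy": 0, "wz": 0, "gripper": 0}, {"dx": -0.816, "dy": -0.698, "dz": 0, "wx": 0, "wy": 0, "wz": 0, "gripper": 0}, {"dx": -0.816, "dy": -0.698, "dz": 0, "wx": 0, "wy": 0, "wz": 0, "gripper": 0}, {"dx": -0.816, "dy": -0.698, "dz": 0, "wx": 0, "wy": 0, "wz": 0, "gripper": 0}, {"dx": -0.816, "dy": -0.698, "dz": 0, "wx": 0, "wy": 0, "wz": 0, "gripper": 0}, {"dx": -0.816, "dy": -0.698, "dz": 0, "wx": 0, "wy": 0, "wz": 0, "gripper": 0}, {"dx": 0, "dy": 0, "dz": 0, "wx": 0, "wy": 0, "wz": 0.962, "gripper": 0}, {"dx": 0, "dy": 0, "dz": 0, "wx": 0, "wy": 0, "wz": 0.962, "gripper": 0}, {"dx": 0, "dy": 0, "dz": 0, "wx": 0, "wy": 0, "wz": 0.962, "gripper": 0}, {"dx": 0, "dy": 0, "dz": 0, "wx": 0, "wy": 0, "wz": 0.962, "gripper": 0}, {"dx": 0, "dy": 0, "dz": 0, "wx": 0, "wy": 0, "wz": 0.962, "gripper": 0}, {"dx": 0, "dy": 0, "dz": 0, "wx": 0, "wy": 0, "wz": 0.962, "gripper": 0}, {"dx": 0, "dy": 0, "dz": 0, "wx": 0, "wy": 0, "wz": 0.962, "gripper": 0}, {"dx": 0, "dy": 0, "dz": 0, "wx": 0, "wy": 0, "wz": 0.962, "gripper": 0}, {"dx": 0, "dy": 0, "dz": 0, "wx": 0, "wy": 0, "wz": 0.962, "gripper": 0}, {"dx": 0, "dy": 0, "dz": 0, "wx": 0, "wy": 0, "wz": 0.962, "gripper": 0}, {"dx": 0, "dy": 0, "dz": 0, "wx": 0, "wy": 0, "wz": 0.962, "gripper": 0}, {"dx": 0, "dy": 0, "dz": 0, "wx": 0, "wy": 0, "wz": 0, "gripper": 0}, {"dx": 0, "dy": 0, "dz": 0, "wx": 0, "wy": 0, "wz": 0, "gripper": 0}]}}

```text
time: 3.53
tool_pos: [0.4614, 0.0783, 0.3995]
ee_rot: [3.141, 0.0, 1.648]
wrist_force: [0.1, -0.5, 0.0]
width: 0.0941
finger_force: 0.0
```

Emit:
{"name": "carry_out", "arguments": {"deltas": [{"dx": -0.675, "dy": 0.44, "dz": 0, "wx": 0, "wy": 0, "wz": 0, "gripper": 0}, {"dx": -0.675, "dy": 0.44, "dz": 0, "wx": 0, "wy": 0, "wz": 0, "gripper": 0}, {"dx": 0, "dy": 0, "dz": 0.5, "wx": 0, "wy": 0, "wz": 0, "gripper": 0}, {"dx": 0, "dy": 0, "dz": 0.8, "wx": 0, "wy": 0, "wz": 0, "gripper": 0}, {"dx": 0, "dy": 0, "dz": 0.8, "wx": 0, "wy": 0, "wz": 0, "gripper": 0}, {"dx": 0, "dy": 0, "dz": 0.8, "wx": 0, "wy": 0, "wz": 0, "gripper": 0}, {"dx": 0, "dy": 0, "dz": 0.8, "wx": 0, "wy": 0, "wz": 0, "gripper": 0}, {"dx": 0, "dy": 0, "dz": 0.8, "wx": 0, "wy": 0, "wz": 0, "gripper": 0}, {"dx": 0, "dy": 0, "dz": 0, "wx": 0, "wy": 0, "wz": 0, "gripper": 0}, {"dx": 0, "dy": 0, "dz": 0, "wx": 0, "wy": 0, "wz": 0, "gripper": 0}]}}

```text
time: 4.37
tool_pos: [0.4804, 0.0533, 0.3076]
ee_rot: [-3.139, -0.001, 1.647]
wrist_force: [0.1, 0.8, 0.5]
width: 0.0937
finger_force: 0.0
```

Emit:
{"name": "carry_out", "arguments": {"deltas": [{"dx": 0, "dy": 0, "dz": 0, "wx": 0, "wy": 0, "wz": 0, "gripper": 130}, {"dx": 0, "dy": 0, "dz": 0, "wx": 0, "wy": 0, "wz": 0, "gripper": 170}, {"dx": 0, "dy": 0, "dz": 0, "wx": 0, "wy": 0, "wz": 0, "gripper": 255}, {"dx": 0, "dy": 0, "dz": 0, "wx": 0, "wy": 0, "wz": 0, "gripper": 255}, {"dx": 0, "dy": 0, "dz": 0, "wx": 0, "wy": 0, "wz": 0, "gripper": 255}, {"dx": 0, "dy": 0, "dz": 0, "wx": 0, "wy": 0, "wz": 0, "gripper": 255}]}}

```text
time: 4.87
tool_pos: [0.4813, 0.0531, 0.309]
ee_rot: [3.141, -0.0, 1.646]
wrist_force: [-0.5, -0.6, 0.2]
width: 0.0573
finger_force: 0.0
```

```bash
cat > s.py <<'E'
from bench import robot
import numpy as np
o=robot.get_obs()
for k in('time','tool_pos','ee_rot','wrist_force','wrist_torque','width','finger_force','joint_positions','joint_torque'):print(k,np.round(o[k],4).tolist())
E
python3 s.py
```

```text
time 4.8667
tool_pos [0.4813, 0.0531, 0.309]
ee_rot [3.1409, -0.0001, 1.646]
wrist_force [-0.539, -0.6363, 0.2482]
wrist_torque [-0.0791, 0.0968, 0.0257]
width 0.0573
finger_force 0.0
joint_positions [-0.0074, -0.0616, 1.5087, 0.0001, 1.6938, -0.0826]
joint_torque [0.0069, -27.7213, -30.3539, 0.0732, 0.02, -0.0004]
```

Emit:
{"name": "carry_out", "arguments": {"deltas": [{"dx": 0, "dy": 0, "dz": 0, "wx": 0, "wy": 0, "wz": 0, "gripper": 255}, {"dx": 0, "dy": 0, "dz": 0, "wx": 0, "wy": 0, "wz": 0, "gripper": 255}, {"dx": 0, "dy": 0, "dz": 0, "wx": 0, "wy": 0, "wz": 0, "gripper": 255}, {"dx": 0, "dy": 0, "dz": 0, "wx": 0, "wy": 0, "wz": 0, "gripper": 255}, {"dx": 0, "dy": 0, "dz": 0, "wx": 0, "wy": 0, "wz": 0, "gripper": 255}, {"dx": 0, "dy": 0, "dz": 0, "wx": 0, "wy": 0, "wz": 0, "gripper": 255}]}}

```text
time: 5.37
tool_pos: [0.4841, 0.0533, 0.3088]
ee_rot: [3.133, -0.0, 1.646]
wrist_force: [12.1, 1.3, -3.4]
width: 0.0438
finger_force: 30.0
```

```bash
python3 s.py
```

```text
time 5.3667
tool_pos [0.4841, 0.0533, 0.3088]
ee_rot [3.1333, -0.0003, 1.6462]
wrist_force [12.1032, 1.2995, -3.4271]
wrist_torque [0.0952, -1.2603, 0.0167]
width 0.0438
finger_force 29.9979
joint_positions [-0.0074, -0.0596, 1.5073, 0.001, 1.6856, -0.0826]
joint_torque [0.0406, -31.2065, -28.4366, -0.2595, 3.1187, 0.0431]
```

Emit:
{"name": "carry_out", "arguments": {"deltas": [{"dx": 0, "dy": 0.3, "dz": 0, "wx": 0, "wy": 0, "wz": 0, "gripper": 255}, {"dx": 0, "dy": 0.5, "dz": 0, "wx": 0, "wy": 0, "wz": 0, "gripper": 255}, {"dx": 0, "dy": 0.5, "dz": 0, "wx": 0, "wy": 0, "wz": 0, "gripper": 255}, {"dx": 0, "dy": 0.5, "dz": 0, "wx": 0, "wy": 0, "wz": 0, "gripper": 255}, {"dx": 0, "dy": 0.5, "dz": 0, "wx": 0, "wy": 0, "wz": 0, "gripper": 255}, {"dx": 0, "dy": 0.5, "dz": 0, "wx": 0, "wy": 0, "wz": 0, "gripper": 255}]}}

```text
time: 5.87
tool_pos: [0.5351, 0.0572, 0.3085]
ee_rot: [-3.134, -0.0, 1.646]
wrist_force: [-10.2, -1.4, 2.1]
width: 0.044
finger_force: 30.0
```

Emit:
{"name": "carry_out", "arguments": {"deltas": [{"dx": 0, "dy": 0.5, "dz": 0, "wx": 0, "wy": 0, "wz": 0, "gripper": 255}, {"dx": 0, "dy": 0.4, "dz": 0, "wx": 0, "wy": 0, "wz": 0, "gripper": 255}, {"dx": 0, "dy": 0.3, "dz": 0, "wx": 0, "wy": 0, "wz": 0, "gripper": 255}]}}

```text
time: 6.12
tool_pos: [0.5596, 0.0592, 0.3084]
ee_rot: [-3.135, -0.0, 1.646]
wrist_force: [-9.0, -0.4, 2.1]
width: 0.0436
finger_force: 30.0
```

Emit:
{"name": "carry_out", "arguments": {"deltas": [{"dx": 0, "dy": 0.2, "dz": 0, "wx": 0, "wy": 0, "wz": 0, "gripper": 255}, {"dx": 0, "dy": 0.1, "dz": 0, "wx": 0, "wy": 0, "wz": 0, "gripper": 255}]}}

```text
time: 6.28
tool_pos: [0.5656, 0.0596, 0.3085]
ee_rot: [-3.136, -0.0, 1.646]
wrist_force: [-7.9, 0.2, 2.3]
width: 0.0437
finger_force: 30.0
```

Emit:
{"name": "carry_out", "arguments": {"deltas": [{"dx": 0, "dy": 0.15, "dz": 0, "wx": 0, "wy": 0, "wz": 0, "gripper": 255}, {"dx": 0, "dy": 0.15, "dz": 0, "wx": 0, "wy": 0, "wz": 0, "gripper": 255}]}}

```text
time: 6.45
tool_pos: [0.571, 0.06, 0.3085]
ee_rot: [-3.135, -0.0, 1.646]
wrist_force: [-8.6, -0.4, 2.2]
width: 0.0439
finger_force: 30.0
```

Emit:
{"name": "carry_out", "arguments": {"deltas": [{"dx": 0, "dy": 0.15, "dz": 0, "wx": 0, "wy": 0, "wz": 0, "gripper": 255}, {"dx": 0, "dy": 0.15, "dz": 0, "wx": 0, "wy": 0, "wz": 0, "gripper": 255}]}}

```text
time: 6.62
tool_pos: [0.5757, 0.0604, 0.3084]
ee_rot: [-3.13, -0.0, 1.646]
wrist_force: [-20.3, -1.3, 3.7]
width: 0.0441
finger_force: 30.1
```

Emit:
{"name": "carry_out", "arguments": {"deltas": [{"dx": 0, "dy": 0.1, "dz": 0, "wx": 0, "wy": 0, "wz": 0, "gripper": 255}]}}

```text
time: 6.7
tool_pos: [0.5761, 0.0605, 0.3083]
ee_rot: [-3.125, -0.0, 1.646]
wrist_force: [-23.6, -0.9, 7.2]
width: 0.0442
finger_force: 30.1
```

```bash
cat > m.py <<'E'
from bench import robot
import numpy as np,json
from scipy.spatial.transform import Rotation as Ro
o=robot.get_obs()
R=Ro.from_euler('xyz',o['ee_rot']).as_matrix();A=np.array([np.cos(.075),np.sin(.075),0])
B=np.array([-A[1],A[0],0]);C=np.array([.5745,.0600,.155]) 
p=np.array(o['tool_pos']);r=p-C;F=np.array(o['wrist_force']);M=np.array(o['wrist_torque'])
up=-R[:,2];phi=np.arctan2(-up@B,up[2])   # + : about +A
tau=(M+np.cross(r,F))@A                   # torque of outside on tool about axle
L=np.hypot(r@B,r[2]);ph2=np.arctan2(-(r@B),r[2])
print(f"t {o['time']:.2f} phi {phi:.4f} posang {ph2:.4f} L {L:.4f} tau {tau:.3f} M {np.round(M@A,3)} Ft {np.round(-F@np.cross(A,up)*-1,2)} Frad {F@up:.1f} Fax {F@A:.1f} w {o['width']:.4f}")
open('log.txt','a').write(json.dumps([o['time'],phi,ph2,L,tau,F.tolist(),M.tolist(),p.tolist()])+"\n")
E
python3 m.py; python3 s.py
```

```text
t 6.70 phi 0.0002 posang -0.0022 L 0.1533 tau -0.182 M -0.054 Ft -0.85 Frad 6.8 Fax -23.6 w 0.0442
time 6.7
tool_pos [0.5761, 0.0605, 0.3083]
ee_rot [-3.1253, -0.0002, 1.6462]
wrist_force [-23.6425, -0.9223, 7.1899]
wrist_torque [-0.2727, 2.9143, 0.0408]
width 0.0442
finger_force 30.1048
joint_positions [0.0071, 0.1609, 1.278, -0.0009, 1.7189, -0.0685]
joint_torque [-0.4556, -30.6575, -34.4369, 0.5068, -6.4117, 0.0718]
```

Emit:
{"name": "carry_out", "arguments": {"deltas": [{"dx": 0, "dy": -0.1, "dz": 0, "wx": 0, "wy": 0, "wz": 0, "gripper": 255}, {"dx": -0.308, "dy": 0, "dz": 0.006, "wx": 0, "wy": 0.3333, "wz": 0, "gripper": 255}, {"dx": -0.308, "dy": 0, "dz": 0.006, "wx": 0, "wy": 0.3333, "wz": 0, "gripper": 255}, {"dx": -0.308, "dy": 0, "dz": 0.006, "wx": 0, "wy": 0.3333, "wz": 0, "gripper": 255}]}}

```text
time: 7.03
tool_pos: [0.5769, 0.0435, 0.3073]
ee_rot: [-3.131, -0.125, 1.648]
wrist_force: [-12.8, 3.7, 1.2]
width: 0.044
finger_force: 30.0
```

```bash
python3 m.py
```

```text
t 7.03 phi 0.1253 posang 0.1090 L 0.1532 tau -0.282 M 0.44 Ft -4.72 Frad 0.5 Fax -12.5 w 0.0440
```

Emit:
{"name": "carry_out", "arguments": {"deltas": [{"dx": -0.308, "dy": 0, "dz": 0.006, "wx": 0, "wy": 0.3333, "wz": 0, "gripper": 255}, {"dx": -0.308, "dy": 0, "dz": 0.006, "wx": 0, "wy": 0.3333, "wz": 0, "gripper": 255}, {"dx": -0.308, "dy": 0, "dz": 0.006, "wx": 0, "wy": 0.3333, "wz": 0, "gripper": 255}]}}

```text
time: 7.28
tool_pos: [0.5783, 0.0252, 0.3041]
ee_rot: [-3.131, -0.246, 1.647]
wrist_force: [-12.6, 3.7, 2.1]
width: 0.0437
finger_force: 30.0
```

```bash
python3 m.py
```

```text
t 7.28 phi 0.2460 posang 0.2303 L 0.1531 tau -0.212 M 0.548 Ft -4.98 Frad 0.7 Fax -12.3 w 0.0437
```

Emit:
{"name": "carry_out", "arguments": {"deltas": [{"dx": -0.308, "dy": 0, "dz": 0.006, "wx": 0, "wy": 0.3333, "wz": 0, "gripper": 255}, {"dx": -0.308, "dy": 0, "dz": 0.006, "wx": 0, "wy": 0.3333, "wz": 0, "gripper": 255}, {"dx": -0.308, "dy": 0, "dz": 0.006, "wx": 0, "wy": 0.3333, "wz": 0, "gripper": 255}]}}

```text
time: 7.53
tool_pos: [0.5796, 0.0076, 0.2988]
ee_rot: [-3.131, -0.366, 1.647]
wrist_force: [-12.8, 3.4, 2.2]
width: 0.0444
finger_force: 30.0
```

```bash
python3 m.py;python3 s.py|grep joint_p
```

```text
t 7.53 phi 0.3662 posang 0.3511 L 0.1531 tau -0.217 M 0.526 Ft -4.86 Frad 0.4 Fax -12.5 w 0.0444
joint_positions [-0.2348, 0.192, 1.2939, 0.3517, 1.7703, -0.2627]
```

Emit:
{"name": "carry_out", "arguments": {"deltas": [{"dx": -0.308, "dy": 0, "dz": 0.006, "wx": 0, "wy": 0.3333, "wz": 0, "gripper": 255}, {"dx": -0.308, "dy": 0, "dz": 0.006, "wx": 0, "wy": 0.3333, "wz": 0, "gripper": 255}, {"dx": -0.308, "dy": 0, "dz": 0.006, "wx": 0, "wy": 0.3333, "wz": 0, "gripper": 255}]}}

```text
time: 7.78
tool_pos: [0.5809, -0.0093, 0.2914]
ee_rot: [-3.131, -0.486, 1.647]
wrist_force: [-12.0, 3.7, 2.3]
width: 0.0436
finger_force: 30.0
```

```bash
python3 m.py
```

```text
t 7.78 phi 0.4864 posang 0.4717 L 0.1531 tau -0.242 M 0.548 Ft -5.16 Frad -0.3 Fax -11.7 w 0.0436
```

Emit:
{"name": "carry_out", "arguments": {"deltas": [{"dx": 0, "dy": 0, "dz": 0, "wx": 0, "wy": 0, "wz": 0, "gripper": 0}, {"dx": 0, "dy": 0, "dz": 0, "wx": 0, "wy": 0, "wz": 0, "gripper": 0}, {"dx": 0, "dy": 0, "dz": 0, "wx": 0, "wy": 0, "wz": 0, "gripper": 0}, {"dx": 0, "dy": 0, "dz": 0, "wx": 0, "wy": 0, "wz": 0, "gripper": 0}, {"dx": 0, "dy": 0, "dz": 0, "wx": 0, "wy": 0, "wz": 0, "gripper": 0}]}}

```text
time: 8.2
tool_pos: [0.5846, -0.0103, 0.2917]
ee_rot: [3.14, -0.479, 1.647]
wrist_force: [0.2, 0.2, -0.2]
width: 0.0737
finger_force: 0.0
```

```bash
python3 m.py; python3 s.py
```

```text
t 8.20 phi 0.4794 posang 0.4782 L 0.1539 tau -0.245 M -0.229 Ft -0.11 Frad -0.3 Fax 0.2 w 0.0737
time 8.2
tool_pos [0.5846, -0.0103, 0.2917]
ee_rot [3.1405, -0.4794, 1.6468]
wrist_force [0.2278, 0.2273, -0.1746]
wrist_torque [-0.2353, 0.0736, -0.0232]
width 0.0737
finger_force 0.0
joint_positions [-0.3041, 0.2234, 1.294, 0.4547, 1.7897, -0.3169]
joint_torque [-0.102, -38.7505, -29.2761, 1.7842, 0.6105, 0.0077]
```

Emit:
{"name": "carry_out", "arguments": {"deltas": [{"dx": 0, "dy": 0, "dz": 0, "wx": 0, "wy": 0, "wz": 0, "gripper": 0}]}}

```text
time: 8.28
tool_pos: [0.5845, -0.0102, 0.2916]
ee_rot: [3.141, -0.48, 1.647]
wrist_force: [0.3, 0.1, -0.4]
width: 0.0803
finger_force: 0.0
```

```bash
python3 m.py
```

```text
t 8.28 phi 0.4796 posang 0.4781 L 0.1539 tau -0.264 M -0.285 Ft 0.14 Frad -0.4 Fax 0.3 w 0.0803
```

Emit:
{"name": "carry_out", "arguments": {"deltas": [{"dx": 0.615, "dy": 0, "dz": 0.025, "wx": 0, "wy": -0.6667, "wz": 0, "gripper": 0}, {"dx": 0.615, "dy": 0, "dz": 0.025, "wx": 0, "wy": -0.6667, "wz": 0, "gripper": 0}, {"dx": 0.615, "dy": 0, "dz": 0.025, "wx": 0, "wy": -0.6667, "wz": 0, "gripper": 0}]}}

```text
time: 8.53
tool_pos: [0.582, 0.0237, 0.3049]
ee_rot: [3.14, -0.236, 1.645]
wrist_force: [0.3, 0.3, 0.1]
width: 0.0938
finger_force: 0.0
```

```bash
python3 m.py
```

```text
t 8.53 phi 0.2361 posang 0.2404 L 0.1543 tau -0.198 M -0.149 Ft -0.32 Frad 0.0 Fax 0.3 w 0.0938
```

Emit:
{"name": "carry_out", "arguments": {"deltas": [{"dx": 0.615, "dy": 0, "dz": 0.025, "wx": 0, "wy": -0.6667, "wz": 0, "gripper": 0}, {"dx": 0.615, "dy": 0, "dz": 0.025, "wx": 0, "wy": -0.6667, "wz": 0, "gripper": 0}, {"dx": 0.615, "dy": 0, "dz": 0.025, "wx": 0, "wy": -0.6667, "wz": 0, "gripper": 0}]}}

```text
time: 8.78
tool_pos: [0.5791, 0.0611, 0.3101]
ee_rot: [3.139, 0.004, 1.646]
wrist_force: [0.1, 0.3, 0.6]
width: 0.094
finger_force: 0.0
```

```bash
python3 m.py
```

```text
t 8.78 phi -0.0038 posang -0.0048 L 0.1551 tau -0.162 M -0.115 Ft -0.31 Frad 0.6 Fax 0.1 w 0.0940
```

Emit:
{"name": "carry_out", "arguments": {"deltas": [{"dx": 0.615, "dy": 0, "dz": 0.025, "wx": 0, "wy": -0.6667, "wz": 0, "gripper": 0}, {"dx": 0.615, "dy": 0, "dz": 0.025, "wx": 0, "wy": -0.6667, "wz": 0, "gripper": 0}, {"dx": 0.615, "dy": 0, "dz": 0.025, "wx": 0, "wy": -0.6667, "wz": 0, "gripper": 0}]}}

```text
time: 9.03
tool_pos: [0.5763, 0.0979, 0.3055]
ee_rot: [3.139, 0.243, 1.646]
wrist_force: [-0.3, 0.5, -0.5]
width: 0.0941
finger_force: 0.0
```

```bash
python3 m.py
```

```text
t 9.03 phi -0.2434 posang -0.2452 L 0.1551 tau -0.009 M 0.088 Ft -0.63 Frad -0.3 Fax -0.2 w 0.0941
```

Emit:
{"name": "carry_out", "arguments": {"deltas": [{"dx": 0.615, "dy": 0, "dz": 0.025, "wx": 0, "wy": -0.6667, "wz": 0, "gripper": 0}, {"dx": 0.615, "dy": 0, "dz": 0.025, "wx": 0, "wy": -0.6667, "wz": 0, "gripper": 0}, {"dx": 0.615, "dy": 0, "dz": 0.025, "wx": 0, "wy": -0.6667, "wz": 0, "gripper": 0}]}}

```text
time: 9.28
tool_pos: [0.5737, 0.1325, 0.2922]
ee_rot: [3.139, 0.483, 1.646]
wrist_force: [-0.4, 0.2, 0.4]
width: 0.094
finger_force: 0.0
```

```bash
python3 m.py; python3 s.py
```

```text
t 9.28 phi -0.4830 posang -0.4854 L 0.1551 tau 0.144 M 0.154 Ft -0.07 Frad 0.4 Fax -0.3 w 0.0940
time 9.2833
tool_pos [0.5737, 0.1325, 0.2922]
ee_rot [3.1385, 0.483, 1.6456]
wrist_force [-0.355, 0.2318, 0.3501]
wrist_torque [0.1524, 0.0326, -0.0325]
width 0.094
finger_force 0.0
joint_positions [0.325, 0.2464, 1.2661, -0.4745, 1.735, 0.1957]
joint_torque [-1.5706, -41.78, -29.4881, -0.9941, 0.2417, -0.3923]
```

```bash
cat >>m.py <<'E'
E
sed -i 's/^print(f"t.*$/print(f"t {o["time"]:.2f} phi {phi:.4f} pos {ph2:.4f} L {L:.4f} tau {tau:.3f} Ft {F@np.cross(A,up):.1f} Frad {F@up:.1f} Fax {F@A:.1f} ff {o["finger_force"]:.0f}")/' m.py; echo; python3 m.py
```

```text
t 9.28 phi -0.4830 pos -0.4854 L 0.1551 tau 0.144 Ft -0.1 Frad 0.4 Fax -0.3 ff 0
```

Emit:
{"name": "carry_out", "arguments": {"deltas": [{"dx": 0, "dy": 0, "dz": 0, "wx": 0, "wy": 0, "wz": 0, "gripper": 255}, {"dx": 0, "dy": 0, "dz": 0, "wx": 0, "wy": 0, "wz": 0, "gripper": 255}, {"dx": 0, "dy": 0, "dz": 0, "wx": 0, "wy": 0, "wz": 0, "gripper": 255}, {"dx": 0, "dy": 0, "dz": 0, "wx": 0, "wy": 0, "wz": 0, "gripper": 255}, {"dx": 0, "dy": 0, "dz": 0, "wx": 0, "wy": 0, "wz": 0, "gripper": 255}, {"dx": 0, "dy": 0, "dz": 0, "wx": 0, "wy": 0, "wz": 0, "gripper": 255}, {"dx": 0, "dy": 0, "dz": 0, "wx": 0, "wy": 0, "wz": 0, "gripper": 255}, {"dx": 0, "dy": 0, "dz": 0, "wx": 0, "wy": 0, "wz": 0, "gripper": 255}, {"dx": 0, "dy": 0, "dz": 0, "wx": 0, "wy": 0, "wz": 0, "gripper": 255}, {"dx": 0, "dy": 0, "dz": 0, "wx": 0, "wy": 0, "wz": 0, "gripper": 255}]}}

```text
time: 10.12
tool_pos: [0.5703, 0.13, 0.2916]
ee_rot: [-3.131, 0.482, 1.646]
wrist_force: [-12.8, -1.3, 3.3]
width: 0.0442
finger_force: 30.0
```

```bash
python3 m.py
```

```text
t 10.12 phi -0.4818 pos -0.4744 L 0.1536 tau 0.058 Ft 1.8 Frad 2.6 Fax -12.8 ff 30
```

Emit:
{"name": "carry_out", "arguments": {"deltas": [{"dx": -0.462, "dy": 0, "dz": 0.014, "wx": 0, "wy": 0.5, "wz": 0, "gripper": 255}, {"dx": -0.462, "dy": 0, "dz": 0.014, "wx": 0, "wy": 0.5, "wz": 0, "gripper": 255}]}}

```text
time: 10.28
tool_pos: [0.5713, 0.1152, 0.298]
ee_rot: [-3.13, 0.357, 1.649]
wrist_force: [-12.6, 0.8, -1.4]
width: 0.0436
finger_force: 30.0
```

```bash
python3 m.py
```

```text
t 10.28 phi -0.3566 pos -0.3693 L 0.1533 tau 0.019 Ft -2.2 Frad -0.8 Fax -12.5 ff 30
```

Emit:
{"name": "carry_out", "arguments": {"deltas": [{"dx": -0.462, "dy": 0, "dz": 0.014, "wx": 0, "wy": 0.5, "wz": 0, "gripper": 255}]}}

```text
time: 10.37
tool_pos: [0.572, 0.1064, 0.3011]
ee_rot: [-3.131, 0.295, 1.649]
wrist_force: [-12.5, 1.2, -1.0]
width: 0.044
finger_force: 30.0
```

```bash
python3 m.py
```

```text
t 10.37 phi -0.2952 pos -0.3077 L 0.1533 tau 0.078 Ft -2.4 Frad -0.4 Fax -12.3 ff 30
```

Emit:
{"name": "carry_out", "arguments": {"deltas": [{"dx": -0.462, "dy": 0, "dz": 0.014, "wx": 0, "wy": 0.5, "wz": 0, "gripper": 255}]}}

```text
time: 10.45
tool_pos: [0.5727, 0.0974, 0.3036]
ee_rot: [-3.131, 0.235, 1.648]
wrist_force: [-12.2, 2.4, -2.2]
width: 0.0442
finger_force: 30.0
```

```bash
python3 m.py
```

```text
t 10.45 phi -0.2346 pos -0.2465 L 0.1533 tau -0.076 Ft -3.7 Frad -1.5 Fax -12.0 ff 30
```

Emit:
{"name": "carry_out", "arguments": {"deltas": [{"dx": -0.462, "dy": 0, "dz": 0.014, "wx": 0, "wy": 0.5, "wz": 0, "gripper": 255}]}}

```text
time: 10.53
tool_pos: [0.5734, 0.0883, 0.3056]
ee_rot: [-3.131, 0.174, 1.648]
wrist_force: [-12.3, 2.6, -1.5]
width: 0.0435
finger_force: 30.0
```

```bash
python3 m.py
```

```text
t 10.53 phi -0.1743 pos -0.1860 L 0.1532 tau -0.037 Ft -3.7 Frad -1.0 Fax -12.1 ff 30
```

Emit:
{"name": "carry_out", "arguments": {"deltas": [{"dx": -0.462, "dy": 0, "dz": 0.014, "wx": 0, "wy": 0.5, "wz": 0, "gripper": 255}]}}

```text
time: 10.62
tool_pos: [0.5741, 0.0792, 0.307]
ee_rot: [-3.132, 0.114, 1.648]
wrist_force: [-11.2, 2.9, -1.4]
width: 0.0439
finger_force: 30.0
```

```bash
python3 m.py
```

```text
t 10.62 phi -0.1140 pos -0.1258 L 0.1532 tau -0.040 Ft -3.9 Frad -1.1 Fax -11.0 ff 30
```

Emit:
{"name": "carry_out", "arguments": {"deltas": [{"dx": -0.462, "dy": 0, "dz": 0.014, "wx": 0, "wy": 0.5, "wz": 0, "gripper": 255}]}}

```text
time: 10.7
tool_pos: [0.5748, 0.0701, 0.3079]
ee_rot: [-3.132, 0.054, 1.648]
wrist_force: [-11.9, 1.7, -2.0]
width: 0.044
finger_force: 30.0
```

```bash
python3 m.py
```

```text
t 10.70 phi -0.0539 pos -0.0654 L 0.1532 tau 0.168 Ft -2.7 Frad -2.0 Fax -11.7 ff 30
```

Emit:
{"name": "carry_out", "arguments": {"deltas": [{"dx": -0.462, "dy": 0, "dz": 0.014, "wx": 0, "wy": 0.5, "wz": 0, "gripper": 255}]}}

```text
time: 10.78
tool_pos: [0.5755, 0.0609, 0.3082]
ee_rot: [-3.132, -0.006, 1.648]
wrist_force: [-12.5, 3.0, -0.9]
width: 0.0441
finger_force: 30.0
```

```bash
python3 m.py
```

```text
t 10.78 phi 0.0062 pos -0.0052 L 0.1532 tau -0.051 Ft -4.0 Frad -1.0 Fax -12.2 ff 30
```

Emit:
{"name": "carry_out", "arguments": {"deltas": [{"dx": -0.462, "dy": 0, "dz": 0.014, "wx": 0, "wy": 0.5, "wz": 0, "gripper": 255}]}}

```text
time: 10.87
tool_pos: [0.5762, 0.0517, 0.3079]
ee_rot: [-3.132, -0.066, 1.648]
wrist_force: [-10.8, 1.8, -1.6]
width: 0.044
finger_force: 30.0
```

```bash
python3 m.py
```

```text
t 10.87 phi 0.0664 pos 0.0552 L 0.1531 tau 0.178 Ft -2.5 Frad -1.9 Fax -10.6 ff 30
```

Emit:
{"name": "carry_out", "arguments": {"deltas": [{"dx": -0.462, "dy": 0, "dz": 0.014, "wx": 0, "wy": 0.5, "wz": 0, "gripper": 255}]}}

```text
time: 10.95
tool_pos: [0.5769, 0.0425, 0.3071]
ee_rot: [-3.132, -0.127, 1.648]
wrist_force: [-11.8, 3.3, -1.3]
width: 0.0442
finger_force: 30.0
```

```bash
python3 m.py
```

```text
t 10.95 phi 0.1265 pos 0.1153 L 0.1531 tau -0.039 Ft -4.0 Frad -1.9 Fax -11.6 ff 30
```

Emit:
{"name": "carry_out", "arguments": {"deltas": [{"dx": -0.462, "dy": 0, "dz": 0.014, "wx": 0, "wy": 0.5, "wz": 0, "gripper": 255}, {"dx": -0.462, "dy": 0, "dz": 0.014, "wx": 0, "wy": 0.5, "wz": 0, "gripper": 255}]}}

```text
time: 11.12
tool_pos: [0.5783, 0.0244, 0.3038]
ee_rot: [-3.132, -0.247, 1.647]
wrist_force: [-11.3, 1.9, -0.5]
width: 0.0435
finger_force: 30.0
```

```bash
python3 m.py
```

```text
t 11.12 phi 0.2467 pos 0.2360 L 0.1531 tau 0.068 Ft -2.5 Frad -1.3 Fax -11.1 ff 30
```

Emit:
{"name": "carry_out", "arguments": {"deltas": [{"dx": -0.462, "dy": 0, "dz": 0.014, "wx": 0, "wy": 0.5, "wz": 0, "gripper": 255}]}}

```text
time: 11.2
tool_pos: [0.5789, 0.0155, 0.3014]
ee_rot: [-3.132, -0.307, 1.647]
wrist_force: [-10.6, 3.1, -1.0]
width: 0.0437
finger_force: 30.0
```

```bash
python3 m.py
```

```text
t 11.20 phi 0.3067 pos 0.2965 L 0.1530 tau 0.015 Ft -3.4 Frad -2.2 Fax -10.4 ff 30
```

Emit:
{"name": "carry_out", "arguments": {"deltas": [{"dx": -0.462, "dy": 0, "dz": 0.014, "wx": 0, "wy": 0.5, "wz": 0, "gripper": 255}]}}

```text
time: 11.28
tool_pos: [0.5796, 0.0068, 0.2984]
ee_rot: [-3.132, -0.367, 1.647]
wrist_force: [-11.9, 3.1, -2.2]
width: 0.0438
finger_force: 30.0
```

```bash
python3 m.py
```

```text
t 11.28 phi 0.3668 pos 0.3568 L 0.1530 tau 0.045 Ft -2.9 Frad -3.6 Fax -11.6 ff 30
```

Emit:
{"name": "carry_out", "arguments": {"deltas": [{"dx": -0.462, "dy": 0, "dz": 0.014, "wx": 0, "wy": 0.5, "wz": 0, "gripper": 255}]}}

```text
time: 11.37
tool_pos: [0.5803, -0.0017, 0.2949]
ee_rot: [-3.132, -0.427, 1.647]
wrist_force: [-11.4, 3.9, -1.7]
width: 0.0437
finger_force: 30.0
```

```bash
python3 m.py
```

```text
t 11.37 phi 0.4270 pos 0.4172 L 0.1530 tau -0.039 Ft -3.6 Frad -3.6 Fax -11.1 ff 30
```

Emit:
{"name": "carry_out", "arguments": {"deltas": [{"dx": -0.462, "dy": 0, "dz": 0.014, "wx": 0, "wy": 0.5, "wz": 0, "gripper": 255}]}}

```text
time: 11.45
tool_pos: [0.5809, -0.01, 0.2908]
ee_rot: [-3.132, -0.487, 1.647]
wrist_force: [-11.5, 4.1, -2.0]
width: 0.0439
finger_force: 30.0
```

```bash
python3 m.py
```

```text
t 11.45 phi 0.4871 pos 0.4774 L 0.1530 tau 0.049 Ft -3.4 Frad -4.2 Fax -11.1 ff 30
```

```bash
sed -i 's/p.tolist()\])/p.tolist(),list(map(float,o["joint_positions"])),list(map(float,o["joint_torque"])),list(map(float,o["qvel"])),o["finger_force"]])/; s/^print(f"t.*$/print(f"t {o["time"]:.2f} phi {phi:.4f} L {L:.4f} tau {tau:.3f} Frad {F@up:.1f}")/' m.py
```

Emit:
{"name": "carry_out", "arguments": {"deltas": [{"dx": 0, "dy": 0, "dz": 0, "wx": 0, "wy": 0, "wz": 0, "gripper": 0}, {"dx": 0, "dy": 0, "dz": 0, "wx": 0, "wy": 0, "wz": 0, "gripper": 0}, {"dx": 0, "dy": 0, "dz": 0, "wx": 0, "wy": 0, "wz": 0, "gripper": 0}, {"dx": 0, "dy": 0, "dz": 0.075, "wx": 0, "wy": 0, "wz": 0, "gripper": 0}, {"dx": 0, "dy": 0, "dz": 0, "wx": 0, "wy": 0, "wz": 0, "gripper": 0}]}}

```text
time: 11.87
tool_pos: [0.5845, -0.0095, 0.2905]
ee_rot: [3.14, -0.479, 1.648]
wrist_force: [0.0, -0.4, -0.3]
width: 0.0736
finger_force: 0.0
```

```bash
python3 m.py
```

```text
t 11.87 phi 0.4792 L 0.1525 tau -0.271 Frad -0.1
```

Emit:
{"name": "carry_out", "arguments": {"deltas": [{"dx": 0.615, "dy": 0, "dz": 0.025, "wx": 0, "wy": -0.6667, "wz": 0, "gripper": 0}, {"dx": 0.615, "dy": 0, "dz": 0.025, "wx": 0, "wy": -0.6667, "wz": 0, "gripper": 0}, {"dx": 0.615, "dy": 0, "dz": 0.025, "wx": 0, "wy": -0.6667, "wz": 0, "gripper": 0}, {"dx": 0.615, "dy": 0, "dz": 0.025, "wx": 0, "wy": -0.6667, "wz": 0, "gripper": 0}]}}

```text
time: 12.2
tool_pos: [0.581, 0.0372, 0.3068]
ee_rot: [3.138, -0.156, 1.647]
wrist_force: [0.1, -0.3, -0.8]
width: 0.0939
finger_force: 0.0
```

```bash
python3 m.py
```

```text
t 12.20 phi 0.1558 L 0.1535 tau 0.004 Frad -0.8
```

Emit:
{"name": "carry_out", "arguments": {"deltas": [{"dx": 0.615, "dy": 0, "dz": 0.025, "wx": 0, "wy": -0.6667, "wz": 0, "gripper": 0}, {"dx": 0.615, "dy": 0, "dz": 0.025, "wx": 0, "wy": -0.6667, "wz": 0, "gripper": 0}, {"dx": 0.615, "dy": 0, "dz": 0.025, "wx": 0, "wy": -0.6667, "wz": 0, "gripper": 0}, {"dx": 0.615, "dy": 0, "dz": 0.025, "wx": 0, "wy": -0.6667, "wz": 0, "gripper": 0}]}}

```text
time: 12.53
tool_pos: [0.5772, 0.0867, 0.3069]
ee_rot: [3.138, 0.164, 1.647]
wrist_force: [0.0, 0.3, 0.6]
width: 0.0938
finger_force: 0.0
```

```bash
python3 m.py
```

```text
t 12.53 phi -0.1636 L 0.1542 tau -0.006 Frad 0.6
```

Emit:
{"name": "carry_out", "arguments": {"deltas": [{"dx": 0.615, "dy": 0, "dz": 0.025, "wx": 0, "wy": -0.6667, "wz": 0, "gripper": 0}, {"dx": 0.615, "dy": 0, "dz": 0.025, "wx": 0, "wy": -0.6667, "wz": 0, "gripper": 0}, {"dx": 0.615, "dy": 0, "dz": 0.025, "wx": 0, "wy": -0.6667, "wz": 0, "gripper": 0}, {"dx": 0.615, "dy": 0, "dz": 0.025, "wx": 0, "wy": -0.6667, "wz": 0, "gripper": 0}, {"dx": 0, "dy": 0, "dz": 0, "wx": 0, "wy": 0, "wz": 0, "gripper": 0}]}}

```text
time: 12.95
tool_pos: [0.5725, 0.136, 0.2872]
ee_rot: [-3.137, 0.481, 1.655]
wrist_force: [-0.4, 0.2, 0.0]
width: 0.0938
finger_force: 0.0
```

```bash
python3 m.py
```

```text
t 12.95 phi -0.4806 L 0.1524 tau 0.103 Frad 0.1
```

Emit:
{"name": "carry_out", "arguments": {"deltas": [{"dx": 0, "dy": 0, "dz": 0, "wx": 0, "wy": 0, "wz": 0, "gripper": 255}, {"dx": 0, "dy": 0, "dz": 0, "wx": 0, "wy": 0, "wz": 0, "gripper": 255}, {"dx": 0, "dy": 0, "dz": 0, "wx": 0, "wy": 0, "wz": 0, "gripper": 255}, {"dx": 0, "dy": 0, "dz": 0, "wx": 0, "wy": 0, "wz": 0, "gripper": 255}, {"dx": 0, "dy": 0, "dz": 0, "wx": 0, "wy": 0, "wz": 0, "gripper": 255}, {"dx": 0, "dy": 0, "dz": 0, "wx": 0, "wy": 0, "wz": 0, "gripper": 255}, {"dx": 0, "dy": 0, "dz": 0, "wx": 0, "wy": 0, "wz": 0, "gripper": 255}, {"dx": 0, "dy": 0, "dz": 0, "wx": 0, "wy": 0, "wz": 0, "gripper": 255}, {"dx": 0, "dy": 0, "dz": 0, "wx": 0, "wy": 0, "wz": 0, "gripper": 255}, {"dx": 0, "dy": 0, "dz": 0, "wx": 0, "wy": 0, "wz": 0, "gripper": 255}]}}

```text
time: 13.78
tool_pos: [0.5702, 0.1309, 0.2898]
ee_rot: [-3.131, 0.482, 1.647]
wrist_force: [-12.3, -1.3, 4.2]
width: 0.0438
finger_force: 30.0
```

```bash
python3 m.py
```

```text
t 13.78 phi -0.4819 L 0.1524 tau 0.136 Frad 3.4
```

Emit:
{"name": "carry_out", "arguments": {"deltas": [{"dx": -0.462, "dy": 0, "dz": 0.014, "wx": 0, "wy": 0.5, "wz": 0, "gripper": 255}, {"dx": -0.462, "dy": 0, "dz": 0.014, "wx": 0, "wy": 0.5, "wz": 0, "gripper": 255}]}}

```text
time: 13.95
tool_pos: [0.5713, 0.1153, 0.2967]
ee_rot: [-3.13, 0.358, 1.649]
wrist_force: [-13.0, -1.0, -0.0]
width: 0.0443
finger_force: 30.0
```

```bash
python3 m.py
```

```text
t 13.95 phi -0.3585 L 0.1522 tau 0.070 Frad -0.2
```

Emit:
{"name": "carry_out", "arguments": {"deltas": [{"dx": -0.462, "dy": 0, "dz": 0.014, "wx": 0, "wy": 0.5, "wz": 0, "gripper": 255}]}}

```text
time: 14.03
tool_pos: [0.572, 0.1065, 0.2999]
ee_rot: [-3.131, 0.297, 1.649]
wrist_force: [-12.6, -0.0, 0.1]
width: 0.0441
finger_force: 30.0
```

```bash
python3 m.py
```

```text
t 14.03 phi -0.2969 L 0.1521 tau 0.085 Frad 0.2
```

Emit:
{"name": "carry_out", "arguments": {"deltas": [{"dx": -0.462, "dy": 0, "dz": 0.014, "wx": 0, "wy": 0.5, "wz": 0, "gripper": 255}]}}

```text
time: 14.12
tool_pos: [0.5727, 0.0975, 0.3024]
ee_rot: [-3.131, 0.236, 1.648]
wrist_force: [-13.0, 0.3, -0.0]
width: 0.0441
finger_force: 30.0
```

```bash
python3 m.py
```

```text
t 14.12 phi -0.2361 L 0.1521 tau 0.067 Frad 0.2
```

Emit:
{"name": "carry_out", "arguments": {"deltas": [{"dx": -0.462, "dy": 0, "dz": 0.014, "wx": 0, "wy": 0.5, "wz": 0, "gripper": 255}]}}

```text
time: 14.2
tool_pos: [0.5733, 0.0886, 0.3043]
ee_rot: [-3.131, 0.176, 1.648]
wrist_force: [-12.2, 0.2, -1.0]
width: 0.0442
finger_force: 30.0
```

```bash
python3 m.py
```

```text
t 14.20 phi -0.1756 L 0.1520 tau 0.151 Frad -0.9
```

Emit:
{"name": "carry_out", "arguments": {"deltas": [{"dx": -0.462, "dy": 0, "dz": 0.014, "wx": 0, "wy": 0.5, "wz": 0, "gripper": 255}]}}

```text
time: 14.28
tool_pos: [0.574, 0.0795, 0.3058]
ee_rot: [-3.132, 0.115, 1.648]
wrist_force: [-12.5, 0.5, 1.1]
width: 0.0438
finger_force: 30.0
```

```bash
python3 m.py
```

```text
t 14.28 phi -0.1152 L 0.1521 tau 0.096 Frad 1.2
```

Emit:
{"name": "carry_out", "arguments": {"deltas": [{"dx": -0.462, "dy": 0, "dz": 0.014, "wx": 0, "wy": 0.5, "wz": 0, "gripper": 255}]}}

```text
time: 14.37
tool_pos: [0.5747, 0.0704, 0.3067]
ee_rot: [-3.132, 0.055, 1.648]
wrist_force: [-13.0, 1.9, 0.9]
width: 0.0436
finger_force: 30.0
```

```bash
python3 m.py
```

```text
t 14.37 phi -0.0549 L 0.1520 tau 0.052 Frad 0.9
```

Emit:
{"name": "carry_out", "arguments": {"deltas": [{"dx": -0.462, "dy": 0, "dz": 0.014, "wx": 0, "wy": 0.5, "wz": 0, "gripper": 255}]}}

```text
time: 14.45
tool_pos: [0.5754, 0.0613, 0.307]
ee_rot: [-3.132, -0.005, 1.648]
wrist_force: [-12.1, 0.3, 0.2]
width: 0.044
finger_force: 30.0
```

```bash
python3 m.py
```

```text
t 14.45 phi 0.0053 L 0.1520 tau 0.254 Frad 0.1
```

Emit:
{"name": "carry_out", "arguments": {"deltas": [{"dx": -0.462, "dy": 0, "dz": 0.014, "wx": 0, "wy": 0.5, "wz": 0, "gripper": 255}]}}

```text
time: 14.53
tool_pos: [0.5761, 0.0521, 0.3068]
ee_rot: [-3.132, -0.066, 1.648]
wrist_force: [-11.8, 1.5, -0.4]
width: 0.0439
finger_force: 30.0
```

```bash
python3 m.py
```

```text
t 14.53 phi 0.0656 L 0.1520 tau 0.083 Frad -0.7
```

Emit:
{"name": "carry_out", "arguments": {"deltas": [{"dx": -0.462, "dy": 0, "dz": 0.014, "wx": 0, "wy": 0.5, "wz": 0, "gripper": 255}]}}

```text
time: 14.62
tool_pos: [0.5768, 0.043, 0.306]
ee_rot: [-3.132, -0.126, 1.648]
wrist_force: [-12.5, 3.0, 1.8]
width: 0.0436
finger_force: 30.0
```

```bash
python3 m.py
```

```text
t 14.62 phi 0.1258 L 0.1519 tau -0.095 Frad 1.1
```

Emit:
{"name": "carry_out", "arguments": {"deltas": [{"dx": -0.462, "dy": 0, "dz": 0.014, "wx": 0, "wy": 0.5, "wz": 0, "gripper": 255}]}}

```text
time: 14.7
tool_pos: [0.5775, 0.034, 0.3047]
ee_rot: [-3.132, -0.186, 1.648]
wrist_force: [-11.7, 2.0, 0.5]
width: 0.0438
finger_force: 30.0
```

```bash
python3 m.py
```

```text
t 14.70 phi 0.1861 L 0.1519 tau 0.059 Frad -0.2
```

Emit:
{"name": "carry_out", "arguments": {"deltas": [{"dx": -0.462, "dy": 0, "dz": 0.014, "wx": 0, "wy": 0.5, "wz": 0, "gripper": 255}]}}

```text
time: 14.78
tool_pos: [0.5782, 0.025, 0.3028]
ee_rot: [-3.132, -0.246, 1.648]
wrist_force: [-11.9, 2.4, 0.8]
width: 0.0442
finger_force: 30.0
```

```bash
python3 m.py
```

```text
t 14.78 phi 0.2463 L 0.1519 tau -0.003 Frad -0.2
```

Emit:
{"name": "carry_out", "arguments": {"deltas": [{"dx": -0.462, "dy": 0, "dz": 0.014, "wx": 0, "wy": 0.5, "wz": 0, "gripper": 255}]}}

```text
time: 14.87
tool_pos: [0.5789, 0.0161, 0.3004]
ee_rot: [-3.132, -0.306, 1.648]
wrist_force: [-11.8, 2.7, 0.4]
width: 0.0439
finger_force: 30.0
```

```bash
python3 m.py
```

```text
t 14.87 phi 0.3065 L 0.1519 tau 0.039 Frad -0.8
```

Emit:
{"name": "carry_out", "arguments": {"deltas": [{"dx": -0.462, "dy": 0, "dz": 0.014, "wx": 0, "wy": 0.5, "wz": 0, "gripper": 255}]}}

```text
time: 14.95
tool_pos: [0.5796, 0.0075, 0.2974]
ee_rot: [-3.132, -0.367, 1.647]
wrist_force: [-11.8, 4.2, 0.7]
width: 0.0441
finger_force: 30.0
```

```bash
python3 m.py
```

```text
t 14.95 phi 0.3667 L 0.1519 tau -0.165 Frad -1.3
```

Emit:
{"name": "carry_out", "arguments": {"deltas": [{"dx": -0.462, "dy": 0, "dz": 0.014, "wx": 0, "wy": 0.5, "wz": 0, "gripper": 255}]}}

```text
time: 15.03
tool_pos: [0.5802, -0.001, 0.2939]
ee_rot: [-3.132, -0.427, 1.647]
wrist_force: [-11.2, 2.9, 0.3]
width: 0.0443
finger_force: 30.0
```

```bash
python3 m.py
```

```text
t 15.03 phi 0.4270 L 0.1518 tau 0.099 Frad -1.4
```

Emit:
{"name": "carry_out", "arguments": {"deltas": [{"dx": -0.462, "dy": 0, "dz": 0.014, "wx": 0, "wy": 0.5, "wz": 0, "gripper": 255}]}}

```text
time: 15.12
tool_pos: [0.5808, -0.0092, 0.29]
ee_rot: [-3.132, -0.487, 1.647]
wrist_force: [-12.1, 3.9, 0.8]
width: 0.044
finger_force: 30.0
```

```bash
python3 m.py; python3 -c "
import json,numpy as np
A=np.array([np.cos(.075),np.sin(.075),0])
for l in open('log.txt'):
    d=json.loads(l);F=np.array(d[5]);M=np.array(d[6]);up=np.array([np.sin(d[1])*A[1],-np.sin(d[1])*A[0],np.cos(d[1])]);
    print('%.2f %.3f Ft %.2f M %.3f'%(d[0],d[1],F@np.cross(A,up),M@A), np.round(d[8],2).tolist() if len(d)>8 else '')"
```

```text
t 15.12 phi 0.4872 L 0.1518 tau -0.095 Frad -1.7
6.70 0.000 Ft -0.85 M -0.054 
7.03 0.125 Ft -4.72 M 0.440 
7.28 0.246 Ft -4.98 M 0.548 
7.53 0.366 Ft -4.86 M 0.526 
7.78 0.486 Ft -5.16 M 0.548 
8.20 0.479 Ft -0.11 M -0.229 
8.28 0.480 Ft 0.14 M -0.285 
8.53 0.236 Ft -0.32 M -0.149 
8.78 -0.004 Ft -0.31 M -0.115 
9.03 -0.243 Ft -0.63 M 0.088 
9.28 -0.483 Ft -0.07 M 0.154 
9.28 -0.483 Ft -0.07 M 0.154 
10.12 -0.482 Ft 1.84 M -0.221 
10.28 -0.357 Ft -2.16 M 0.351 
10.37 -0.295 Ft -2.35 M 0.439 
10.45 -0.235 Ft -3.68 M 0.490 
10.53 -0.174 Ft -3.73 M 0.537 
10.62 -0.114 Ft -3.85 M 0.552 
10.70 -0.054 Ft -2.68 M 0.582 
10.78 0.006 Ft -3.96 M 0.558 
10.87 0.066 Ft -2.50 M 0.564 
10.95 0.127 Ft -3.98 M 0.573 
11.12 0.247 Ft -2.55 M 0.460 
11.20 0.307 Ft -3.43 M 0.543 
11.28 0.367 Ft -2.90 M 0.494 
11.37 0.427 Ft -3.59 M 0.515 
11.45 0.487 Ft -3.40 M 0.575 
11.87 0.479 Ft 0.50 M -0.347 [-0.3, 0.22, 1.3, 0.45, 1.79, -0.32]
12.20 0.156 Ft 0.42 M -0.061 [-0.1, 0.16, 1.29, 0.16, 1.72, -0.16]
12.53 -0.164 Ft -0.20 M 0.024 [0.12, 0.17, 1.28, -0.16, 1.7, 0.03]
12.95 -0.481 Ft -0.21 M 0.134 [0.33, 0
[... 402 characters left out ...]
0.16, 1.28, -0.12, 1.71, -0.0]
14.37 -0.055 Ft -2.79 M 0.474 [0.05, 0.16, 1.28, -0.06, 1.71, -0.04]
14.45 0.005 Ft -1.23 M 0.441 [0.01, 0.16, 1.29, 0.0, 1.71, -0.07]
14.53 0.066 Ft -2.35 M 0.441 [-0.04, 0.16, 1.29, 0.06, 1.71, -0.1]
14.62 0.126 Ft -4.16 M 0.535 [-0.08, 0.16, 1.29, 0.12, 1.72, -0.14]
14.70 0.186 Ft -2.95 M 0.507 [-0.12, 0.16, 1.29, 0.18, 1.73, -0.17]
14.78 0.246 Ft -3.34 M 0.505 [-0.16, 0.17, 1.29, 0.24, 1.74, -0.2]
14.87 0.306 Ft -3.54 M 0.578 [-0.2, 0.18, 1.3, 0.3, 1.75, -0.23]
14.95 0.367 Ft -4.98 M 0.594 [-0.24, 0.19, 1.3, 0.35, 1.77, -0.26]
15.03 0.427 Ft -3.47 M 0.627 [-0.27, 0.21, 1.3, 0.41, 1.78, -0.29]
15.12 0.487 Ft -4.65 M 0.614 [-0.31, 0.22, 1.3, 0.46, 1.8, -0.32]
```

Emit:
{"name": "carry_out", "arguments": {"deltas": [{"dx": 0.462, "dy": 0, "dz": 0.014, "wx": 0, "wy": -0.5, "wz": 0, "gripper": 255}, {"dx": 0.462, "dy": 0, "dz": 0.014, "wx": 0, "wy": -0.5, "wz": 0, "gripper": 255}]}}

```text
time: 15.28
tool_pos: [0.5801, 0.0018, 0.2942]
ee_rot: [-3.128, -0.353, 1.637]
wrist_force: [-11.4, -7.8, -4.5]
width: 0.0442
finger_force: 30.0
```

```bash
python3 m.py
```

```text
t 15.28 phi 0.3529 L 0.1509 tau -0.616 Frad -2.0
```

Emit:
{"name": "carry_out", "arguments": {"deltas": [{"dx": 0.462, "dy": 0, "dz": 0.014, "wx": 0, "wy": -0.5, "wz": 0, "gripper": 255}]}}

```text
time: 15.37
tool_pos: [0.5794, 0.0108, 0.2976]
ee_rot: [-3.129, -0.29, 1.638]
wrist_force: [-11.7, -10.5, -5.5]
width: 0.044
finger_force: 30.0
```

```bash
python3 m.py
```

```text
t 15.37 phi 0.2897 L 0.1510 tau -0.412 Frad -2.7
```

Emit:
{"name": "carry_out", "arguments": {"deltas": [{"dx": 0.462, "dy": 0, "dz": 0.014, "wx": 0, "wy": -0.5, "wz": 0, "gripper": 255}]}}

```text
time: 15.45
tool_pos: [0.5787, 0.0196, 0.3004]
ee_rot: [-3.129, -0.228, 1.639]
wrist_force: [-11.4, -11.8, -4.3]
width: 0.044
finger_force: 30.0
```

```bash
python3 m.py
```

```text
t 15.45 phi 0.2281 L 0.1510 tau -0.477 Frad -1.9
```

Emit:
{"name": "carry_out", "arguments": {"deltas": [{"dx": 0.462, "dy": 0, "dz": 0.014, "wx": 0, "wy": -0.5, "wz": 0, "gripper": 255}]}}

```text
time: 15.53
tool_pos: [0.578, 0.0286, 0.3027]
ee_rot: [-3.13, -0.167, 1.639]
wrist_force: [-12.2, -12.0, -4.6]
width: 0.0441
finger_force: 30.0
```

```bash
python3 m.py
```

```text
t 15.53 phi 0.1673 L 0.1510 tau -0.460 Frad -2.8
```

Emit:
{"name": "carry_out", "arguments": {"deltas": [{"dx": 0.462, "dy": 0, "dz": 0.014, "wx": 0, "wy": -0.5, "wz": 0, "gripper": 255}]}}

```text
time: 15.62
tool_pos: [0.5773, 0.0376, 0.3044]
ee_rot: [-3.13, -0.107, 1.64]
wrist_force: [-11.9, -13.3, -3.2]
width: 0.044
finger_force: 30.0
```

```bash
python3 m.py
```

```text
t 15.62 phi 0.1066 L 0.1511 tau -0.338 Frad -2.0
```

Emit:
{"name": "carry_out", "arguments": {"deltas": [{"dx": 0.462, "dy": 0, "dz": 0.014, "wx": 0, "wy": -0.5, "wz": 0, "gripper": 255}]}}

```text
time: 15.7
tool_pos: [0.5767, 0.0467, 0.3055]
ee_rot: [-3.131, -0.046, 1.64]
wrist_force: [-12.5, -13.1, -3.4]
width: 0.0443
finger_force: 30.0
```

```bash
python3 m.py
```

```text
t 15.70 phi 0.0461 L 0.1511 tau -0.505 Frad -3.0
```

Emit:
{"name": "carry_out", "arguments": {"deltas": [{"dx": 0.462, "dy": 0, "dz": 0.014, "wx": 0, "wy": -0.5, "wz": 0, "gripper": 255}]}}

```text
time: 15.78
tool_pos: [0.576, 0.0558, 0.306]
ee_rot: [-3.131, 0.014, 1.64]
wrist_force: [-12.7, -14.0, -3.7]
width: 0.0444
finger_force: 30.0
```

```bash
python3 m.py
```

```text
t 15.78 phi -0.0143 L 0.1511 tau -0.453 Frad -4.0
```

Emit:
{"name": "carry_out", "arguments": {"deltas": [{"dx": 0.462, "dy": 0, "dz": 0.014, "wx": 0, "wy": -0.5, "wz": 0, "gripper": 255}]}}

```text
time: 15.87
tool_pos: [0.5753, 0.0648, 0.3061]
ee_rot: [-3.131, 0.075, 1.64]
wrist_force: [-12.8, -14.2, -1.9]
width: 0.0441
finger_force: 30.0
```

```bash
python3 m.py
```

```text
t 15.87 phi -0.0747 L 0.1511 tau -0.438 Frad -3.0
```

Emit:
{"name": "carry_out", "arguments": {"deltas": [{"dx": 0.462, "dy": 0, "dz": 0.014, "wx": 0, "wy": -0.5, "wz": 0, "gripper": 255}]}}

```text
time: 15.95
tool_pos: [0.5746, 0.074, 0.3055]
ee_rot: [-3.132, 0.135, 1.641]
wrist_force: [-13.2, -14.8, -1.9]
width: 0.0441
finger_force: 30.0
```

```bash
python3 m.py
```

```text
t 15.95 phi -0.1348 L 0.1512 tau -0.408 Frad -3.8
```

Emit:
{"name": "carry_out", "arguments": {"deltas": [{"dx": 0.462, "dy": 0, "dz": 0.014, "wx": 0, "wy": -0.5, "wz": 0, "gripper": 255}]}}

```text
time: 16.03
tool_pos: [0.5739, 0.083, 0.3044]
ee_rot: [-3.132, 0.195, 1.641]
wrist_force: [-13.1, -14.8, -1.7]
width: 0.0442
finger_force: 30.0
```

```bash
python3 m.py
```

```text
t 16.03 phi -0.1952 L 0.1512 tau -0.494 Frad -4.5
```

Emit:
{"name": "carry_out", "arguments": {"deltas": [{"dx": 0.462, "dy": 0, "dz": 0.014, "wx": 0, "wy": -0.5, "wz": 0, "gripper": 255}]}}

```text
time: 16.12
tool_pos: [0.5732, 0.092, 0.3028]
ee_rot: [-3.132, 0.256, 1.641]
wrist_force: [-14.0, -15.2, -0.6]
width: 0.0439
finger_force: 30.0
```

```bash
python3 m.py
```

```text
t 16.12 phi -0.2555 L 0.1512 tau -0.424 Frad -4.3
```

Emit:
{"name": "carry_out", "arguments": {"deltas": [{"dx": 0.462, "dy": 0, "dz": 0.014, "wx": 0, "wy": -0.5, "wz": 0, "gripper": 255}]}}

```text
time: 16.2
tool_pos: [0.5726, 0.1009, 0.3006]
ee_rot: [-3.132, 0.316, 1.64]
wrist_force: [-13.3, -16.2, -0.0]
width: 0.0439
finger_force: 30.0
```

```bash
python3 m.py
```

```text
t 16.20 phi -0.3158 L 0.1513 tau -0.325 Frad -4.9
```

Emit:
{"name": "carry_out", "arguments": {"deltas": [{"dx": 0.462, "dy": 0, "dz": 0.014, "wx": 0, "wy": -0.5, "wz": 0, "gripper": 255}]}}

```text
time: 16.28
tool_pos: [0.5719, 0.1096, 0.2979]
ee_rot: [-3.132, 0.376, 1.641]
wrist_force: [-13.0, -16.0, 0.3]
width: 0.0442
finger_force: 30.0
```

```bash
python3 m.py
```

```text
t 16.28 phi -0.3757 L 0.1513 tau -0.376 Frad -5.4
```

Emit:
{"name": "carry_out", "arguments": {"deltas": [{"dx": 0.462, "dy": 0, "dz": 0.014, "wx": 0, "wy": -0.5, "wz": 0, "gripper": 255}]}}

```text
time: 16.37
tool_pos: [0.5713, 0.1181, 0.2947]
ee_rot: [-3.133, 0.436, 1.64]
wrist_force: [-14.6, -16.6, 0.5]
width: 0.0439
finger_force: 30.0
```

```bash
python3 m.py
```

```text
t 16.37 phi -0.4360 L 0.1513 tau -0.376 Frad -6.2
```

Emit:
{"name": "carry_out", "arguments": {"deltas": [{"dx": 0.462, "dy": 0, "dz": 0.014, "wx": 0, "wy": -0.5, "wz": 0, "gripper": 255}]}}

```text
time: 16.45
tool_pos: [0.5706, 0.1264, 0.2909]
ee_rot: [-3.133, 0.496, 1.64]
wrist_force: [-13.9, -17.0, 1.6]
width: 0.0441
finger_force: 30.0
```

```bash
python3 m.py
cat > fit.py <<'E'
import json,numpy as np
from scipy.optimize import least_squares
A=np.array([np.cos(.075),np.sin(.075),0]);X=[]
seen=set()
for l in open('log.txt'):
    d=json.loads(l);t,phi=d[:2]
    if t in seen: continue
    seen.add(t)
    F=np.array(d[5]);M=np.array(d[6]);up=np.array([np.sin(phi)*A[1],-np.sin(phi)*A[0],np.cos(phi)])
    X.append([t,phi,d[3],F@np.cross(A,up),M@A])
X=np.array(X)
import segs
rows=[]
for t0,t1,off,s in segs.S:
    for x in X[(X[:,0]>t0)&(X[:,0]<t1)]: rows.append([*x,off,s])
D=np.array(rows)
t,phi,L,Ft,M,off,s=D.T;th=phi+off
# M + (L+d)Ft = bM + ... ; airborne rows have s=9
air=s==9
def res(p):
    d,b,bf,k,f,K,t0=p
    pred=np.where(air,0,-s*f+K*np.sin(t0-th))
    m=M-b+k*np.sin(phi); ft=Ft-bf
    r=(m+np.where(air,0,(L+d)*ft)-pred)/np.where(air,.04,.04+.5*(.15+d))
    return np.r_[r,np.where(air,ft/.5,0),(f-.55)/.03,(K-.44)/.04]
if __name__=="__main__":
    s0=least_squares(res,[.05,-.05,0,.44,.55,.44,2.0])
    c=np.sqrt(np.diag(np.linalg.inv(s0.jac.T@s0.jac)))
    print('d,b,bf,k,f,K,t0');print(s0.x.round(3));print(c.round(3),'chi2/n',2*s0.cost/len(th))
    p=s0.x
    tau=M-p[1]+p[3]*np.sin(phi)+(L+p[0])*(Ft-p[2])
    for q in np.c_[th,s,tau,-s*p[4]+p[5]*np.sin(p[6]-th)][~air]:print(*q.round(2),end=' | ')
E
cat > segs.py <<'E'
S=[(7,7.8,0,1),(8.1,9.4,0,9),(10.3,11.5,.968,1),(11.8,13,0,9),(14,15.2,1.937,1),(15.3,16.6,1.937,-1)]
E
python3 fit.py
```

```text
t 16.45 phi -0.4962 L 0.1513 tau -0.281 Frad -6.4
d,b,bf,k,f,K,t0
[ 0.106 -0.058 -0.088  0.469  0.545  0.451  3.333]
[0.005 0.013 0.121 0.035 0.029 0.033 0.119] chi2/n 0.7361350706759088
0.13 1.0 -0.64 -0.57 | 0.25 1.0 -0.55 -0.52 | 0.37 1.0 -0.48 -0.47 | 0.49 1.0 -0.49 -0.41 | 0.67 1.0 -0.23 -0.34 | 0.73 1.0 -0.49 -0.31 | 0.79 1.0 -0.43 -0.29 | 0.85 1.0 -0.42 -0.27 | 0.91 1.0 -0.06 -0.25 | 0.97 1.0 -0.38 -0.23 | 1.03 1.0 0.03 -0.21 | 1.09 1.0 -0.32 -0.19 | 1.21 1.0 -0.0 -0.16 | 1.27 1.0 -0.12 -0.15 | 1.33 1.0 -0.01 -0.13 | 1.39 1.0 -0.14 -0.12 | 1.46 1.0 -0.0 -0.11 | 1.64 1.0 -0.06 -0.1 | 1.7 1.0 -0.09 -0.09 | 1.76 1.0 0.02 -0.09 | 1.82 1.0 -0.02 -0.09 | 1.88 1.0 -0.19 -0.1 | 1.94 1.0 0.21 -0.1 | 2.0 1.0 -0.05 -0.11 | 2.06 1.0 -0.4 -0.11 | 2.12 1.0 -0.08 -0.12 | 2.18 1.0 -0.16 -0.13 | 2.24 1.0 -0.11 -0.14 | 2.3 1.0 -0.44 -0.16 | 2.36 1.0 0.01 -0.17 | 2.42 1.0 -0.28 -0.19 | 2.23 -1.0 0.93 0.95 | 2.17 -1.0 0.93 0.96 | 2.1 -1.0 0.91 0.97 | 2.04 -1.0 1.12 0.98 | 1.98 -1.0 0.87 0.99 | 1.92 -1.0 0.96 0.99 | 1.86 -1.0 0.97 0.99 | 1.8 -1.0 1.0 1.0 | 1.74 -1.0 0.87 1.0 | 1.68 -1.0 0.94 0.99 | 1.62 -1.0 1.1 0.99 | 1.56 -1.0 0.98 0.99 | 1.5 -1.0 0.97 0.98 | 1.44 -1.0 1.09 0.97 |
```

Emit:
{"name": "carry_out", "arguments": {"deltas": [{"dx": -0.462, "dy": 0, "dz": 0.014, "wx": 0, "wy": 0.5, "wz": 0, "gripper": 255}, {"dx": -0.462, "dy": 0, "dz": 0.014, "wx": 0, "wy": 0.5, "wz": 0, "gripper": 255}, {"dx": -0.462, "dy": 0, "dz": 0.014, "wx": 0, "wy": 0.5, "wz": 0, "gripper": 255}, {"dx": -0.462, "dy": 0, "dz": 0.014, "wx": 0, "wy": 0.5, "wz": 0, "gripper": 255}, {"dx": -0.462, "dy": 0, "dz": 0.014, "wx": 0, "wy": 0.5, "wz": 0, "gripper": 255}, {"dx": -0.462, "dy": 0, "dz": 0.014, "wx": 0, "wy": 0.5, "wz": 0, "gripper": 255}, {"dx": -0.462, "dy": 0, "dz": 0.014, "wx": 0, "wy": 0.5, "wz": 0, "gripper": 255}, {"dx": -0.462, "dy": 0, "dz": 0.014, "wx": 0, "wy": 0.5, "wz": 0, "gripper": 255}, {"dx": -0.462, "dy": 0, "dz": 0.014, "wx": 0, "wy": 0.5, "wz": 0, "gripper": 255}, {"dx": -0.462, "dy": 0, "dz": 0.014, "wx": 0, "wy": 0.5, "wz": 0, "gripper": 255}, {"dx": -0.462, "dy": 0, "dz": 0.014, "wx": 0, "wy": 0.5, "wz": 0, "gripper": 255}, {"dx": -0.462, "dy": 0, "dz": 0.014, "wx": 0, "wy": 0.5, "wz": 0, "gripper": 255}, {"dx": -0.462, "dy": 0, "dz": 0.014, "wx": 0, "wy": 0.5, "wz": 0, "gripper": 255}, {"dx": -0.462, "dy": 0, "dz": 0.014, "wx": 0, "wy": 0.5, "wz": 0, "gripper": 255}, {"dx": -0.462, "dy": 0, "dz": 0.014, "wx": 0, "wy": 0.5, "wz": 0, "gripper": 255}, {"dx": -0.462, "dy": 0, "dz": 0.014, "wx": 0, "wy": 0.5, "wz": 0, "gripper": 255}]}}

```text
time: 17.78
tool_pos: [0.5809, -0.0087, 0.2886]
ee_rot: [-3.131, -0.489, 1.647]
wrist_force: [-11.0, 6.3, -3.6]
width: 0.0443
finger_force: 30.0
```

```bash
python3 m.py
```

```text
t 17.78 phi 0.4886 L 0.1503 tau 0.019 Frad -6.6
```

Emit:
{"name": "carry_out", "arguments": {"deltas": [{"dx": 0, "dy": 0, "dz": 0, "wx": 0, "wy": 0, "wz": 0, "gripper": 0}, {"dx": 0, "dy": 0, "dz": 0, "wx": 0, "wy": 0, "wz": 0, "gripper": 0}, {"dx": 0, "dy": 0, "dz": 0, "wx": 0, "wy": 0, "wz": 0, "gripper": 0}, {"dx": 0, "dy": 0, "dz": 0, "wx": 0, "wy": 0, "wz": 0, "gripper": 0}, {"dx": 0, "dy": 0, "dz": 0, "wx": 0, "wy": 0, "wz": 0, "gripper": 0}]}}

```text
time: 18.2
tool_pos: [0.5846, -0.0097, 0.2906]
ee_rot: [3.139, -0.479, 1.648]
wrist_force: [0.3, -1.2, -0.6]
width: 0.0741
finger_force: 0.0
```

```bash
python3 m.py
```

```text
t 18.20 phi 0.4788 L 0.1528 tau -0.061 Frad 0.0
```

Emit:
{"name": "carry_out", "arguments": {"deltas": [{"dx": 0.615, "dy": 0, "dz": 0.025, "wx": 0, "wy": -0.6667, "wz": 0, "gripper": 0}, {"dx": 0.615, "dy": 0, "dz": 0.025, "wx": 0, "wy": -0.6667, "wz": 0, "gripper": 0}, {"dx": 0.615, "dy": 0, "dz": 0.025, "wx": 0, "wy": -0.6667, "wz": 0, "gripper": 0}, {"dx": 0.615, "dy": 0, "dz": 0.025, "wx": 0, "wy": -0.6667, "wz": 0, "gripper": 0}, {"dx": 0.615, "dy": 0, "dz": 0.025, "wx": 0, "wy": -0.6667, "wz": 0, "gripper": 0}]}}

```text
time: 18.62
tool_pos: [0.5801, 0.0494, 0.3084]
ee_rot: [3.138, -0.076, 1.647]
wrist_force: [-0.5, 0.2, -0.5]
width: 0.0936
finger_force: 0.0
```

```bash
python3 m.py
```

```text
t 18.62 phi 0.0757 L 0.1538 tau -0.106 Frad -0.5
```

Emit:
{"name": "carry_out", "arguments": {"deltas": [{"dx": 0.615, "dy": 0, "dz": 0.025, "wx": 0, "wy": -0.6667, "wz": 0, "gripper": 0}, {"dx": 0.615, "dy": 0, "dz": 0.025, "wx": 0, "wy": -0.6667, "wz": 0, "gripper": 0}, {"dx": 0.615, "dy": 0, "dz": 0.025, "wx": 0, "wy": -0.6667, "wz": 0, "gripper": 0}, {"dx": 0.615, "dy": 0, "dz": 0.025, "wx": 0, "wy": -0.6667, "wz": 0, "gripper": 0}, {"dx": 0.615, "dy": 0, "dz": 0.025, "wx": 0, "wy": -0.6667, "wz": 0, "gripper": 0}, {"dx": 0.615, "dy": 0, "dz": 0.025, "wx": 0, "wy": -0.6667, "wz": 0, "gripper": 0}, {"dx": 0, "dy": 0, "dz": 0, "wx": 0, "wy": 0, "wz": 0, "gripper": 0}, {"dx": 0, "dy": 0, "dz": 0, "wx": 0, "wy": 0, "wz": 0, "gripper": 0}]}}

```text
time: 19.28
tool_pos: [0.5742, 0.1221, 0.2944]
ee_rot: [-3.141, 0.399, 1.65]
wrist_force: [-0.7, -0.7, 0.2]
width: 0.0943
finger_force: 0.0
```

```bash
python3 m.py; python3 s.py
```

```text
t 19.28 phi -0.3988 L 0.1526 tau 0.222 Frad -0.1
time 19.2833
tool_pos [0.5742, 0.1221, 0.2944]
ee_rot [-3.1407, 0.3988, 1.6497]
wrist_force [-0.6747, -0.68, 0.1839]
wrist_torque [0.1192, 0.056, 0.0301]
width 0.0943
finger_force 0.0
joint_positions [0.2775, 0.2231, 1.2718, -0.3949, 1.7184, 0.1541]
joint_torque [1.1851, -38.7623, -29.5169, -1.4166, 0.255, 0.0332]
```

Emit:
{"name": "carry_out", "arguments": {"deltas": [{"dx": 0, "dy": 0, "dz": 0, "wx": 0, "wy": 0, "wz": 0, "gripper": 255}, {"dx": 0, "dy": 0, "dz": 0, "wx": 0, "wy": 0, "wz": 0, "gripper": 255}, {"dx": 0, "dy": 0, "dz": 0, "wx": 0, "wy": 0, "wz": 0, "gripper": 255}, {"dx": 0, "dy": 0, "dz": 0, "wx": 0, "wy": 0, "wz": 0, "gripper": 255}, {"dx": 0, "dy": 0, "dz": 0, "wx": 0, "wy": 0, "wz": 0, "gripper": 255}, {"dx": 0, "dy": 0, "dz": 0, "wx": 0, "wy": 0, "wz": 0, "gripper": 255}, {"dx": 0, "dy": 0, "dz": 0, "wx": 0, "wy": 0, "wz": 0, "gripper": 255}, {"dx": 0, "dy": 0, "dz": 0, "wx": 0, "wy": 0, "wz": 0, "gripper": 255}, {"dx": 0, "dy": 0, "dz": 0, "wx": 0, "wy": 0, "wz": 0, "gripper": 255}, {"dx": 0, "dy": 0, "dz": 0, "wx": 0, "wy": 0, "wz": 0, "gripper": 255}]}}

```text
time: 20.12
tool_pos: [0.571, 0.1198, 0.2946]
ee_rot: [-3.131, 0.402, 1.647]
wrist_force: [-12.9, -1.4, 3.0]
width: 0.0441
finger_force: 30.0
```

```bash
python3 m.py
```

```text
t 20.12 phi -0.4017 L 0.1519 tau 0.110 Frad 2.5
```

Emit:
{"name": "carry_out", "arguments": {"deltas": [{"dx": -0.462, "dy": 0, "dz": 0.014, "wx": 0, "wy": 0.5, "wz": 0, "gripper": 255}, {"dx": -0.462, "dy": 0, "dz": 0.014, "wx": 0, "wy": 0.5, "wz": 0, "gripper": 255}, {"dx": -0.462, "dy": 0, "dz": 0.014, "wx": 0, "wy": 0.5, "wz": 0, "gripper": 255}]}}

```text
time: 20.37
tool_pos: [0.5729, 0.095, 0.3026]
ee_rot: [-3.131, 0.216, 1.649]
wrist_force: [-12.7, 1.0, -1.5]
width: 0.0439
finger_force: 30.0
```

```bash
python3 m.py
```

```text
t 20.37 phi -0.2160 L 0.1517 tau -0.017 Frad -1.2
```

Emit:
{"name": "carry_out", "arguments": {"deltas": [{"dx": -0.462, "dy": 0, "dz": 0.014, "wx": 0, "wy": 0.5, "wz": 0, "gripper": 255}, {"dx": -0.462, "dy": 0, "dz": 0.014, "wx": 0, "wy": 0.5, "wz": 0, "gripper": 255}]}}

```text
time: 20.53
tool_pos: [0.5742, 0.0769, 0.3057]
ee_rot: [-3.131, 0.095, 1.648]
wrist_force: [-13.0, 2.6, -0.5]
width: 0.0438
finger_force: 30.0
```

```bash
python3 m.py
```

```text
t 20.53 phi -0.0946 L 0.1517 tau -0.065 Frad -0.3
```

Emit:
{"name": "carry_out", "arguments": {"deltas": [{"dx": -0.462, "dy": 0, "dz": 0.014, "wx": 0, "wy": 0.5, "wz": 0, "gripper": 255}, {"dx": -0.462, "dy": 0, "dz": 0.014, "wx": 0, "wy": 0.5, "wz": 0, "gripper": 255}]}}

```text
time: 20.7
tool_pos: [0.5756, 0.0587, 0.3066]
ee_rot: [-3.132, -0.026, 1.648]
wrist_force: [-13.3, 2.8, -0.1]
width: 0.0439
finger_force: 30.0
```

```bash
python3 m.py
```

```text
t 20.70 phi 0.0262 L 0.1516 tau -0.021 Frad -0.3
```

Emit:
{"name": "carry_out", "arguments": {"deltas": [{"dx": -0.462, "dy": 0, "dz": 0.014, "wx": 0, "wy": 0.5, "wz": 0, "gripper": 255}, {"dx": -0.462, "dy": 0, "dz": 0.014, "wx": 0, "wy": 0.5, "wz": 0, "gripper": 255}]}}

```text
time: 20.87
tool_pos: [0.577, 0.0405, 0.3053]
ee_rot: [-3.132, -0.147, 1.648]
wrist_force: [-12.9, 3.2, 0.2]
width: 0.044
finger_force: 30.0
```

```bash
python3 m.py
```

```text
t 20.87 phi 0.1467 L 0.1516 tau 0.033 Frad -0.5
```

Emit:
{"name": "carry_out", "arguments": {"deltas": [{"dx": -0.462, "dy": 0, "dz": 0.014, "wx": 0, "wy": 0.5, "wz": 0, "gripper": 255}, {"dx": -0.462, "dy": 0, "dz": 0.014, "wx": 0, "wy": 0.5, "wz": 0, "gripper": 255}]}}

```text
time: 21.03
tool_pos: [0.5784, 0.0226, 0.3018]
ee_rot: [-3.132, -0.267, 1.648]
wrist_force: [-12.5, 5.0, -0.2]
width: 0.044
finger_force: 30.0
```

```bash
python3 m.py
```

```text
t 21.03 phi 0.2673 L 0.1515 tau -0.226 Frad -1.9
```

Emit:
{"name": "carry_out", "arguments": {"deltas": [{"dx": -0.462, "dy": 0, "dz": 0.014, "wx": 0, "wy": 0.5, "wz": 0, "gripper": 255}, {"dx": -0.462, "dy": 0, "dz": 0.014, "wx": 0, "wy": 0.5, "wz": 0, "gripper": 255}]}}

```text
time: 21.2
tool_pos: [0.5797, 0.0052, 0.2961]
ee_rot: [-3.132, -0.388, 1.648]
wrist_force: [-11.9, 5.7, 0.3]
width: 0.0442
finger_force: 30.0
```

```bash
python3 m.py
```

```text
t 21.20 phi 0.3879 L 0.1515 tau -0.220 Frad -2.3
```

Emit:
{"name": "carry_out", "arguments": {"deltas": [{"dx": -0.462, "dy": 0, "dz": 0.014, "wx": 0, "wy": 0.5, "wz": 0, "gripper": 255}, {"dx": -0.462, "dy": 0, "dz": 0.014, "wx": 0, "wy": 0.5, "wz": 0, "gripper": 255}]}}

```text
time: 21.37
tool_pos: [0.581, -0.0113, 0.2884]
ee_rot: [-3.132, -0.508, 1.648]
wrist_force: [-12.4, 7.0, 0.8]
width: 0.0441
finger_force: 30.0
```

```bash
python3 m.py
```

```text
t 21.37 phi 0.5084 L 0.1514 tau -0.261 Frad -3.2
```

Emit:
{"name": "carry_out", "arguments": {"deltas": [{"dx": 0, "dy": 0, "dz": 0, "wx": 0, "wy": 0, "wz": 0, "gripper": 0}, {"dx": 0, "dy": 0, "dz": 0, "wx": 0, "wy": 0, "wz": 0, "gripper": 0}, {"dx": 0, "dy": 0, "dz": 0, "wx": 0, "wy": 0, "wz": 0, "gripper": 0}, {"dx": 0, "dy": 0, "dz": 0, "wx": 0, "wy": 0, "wz": 0, "gripper": 0}, {"dx": 0, "dy": 0, "dz": 0, "wx": 0, "wy": 0, "wz": 0, "gripper": 0}]}}

```text
time: 21.78
tool_pos: [0.5848, -0.0126, 0.2887]
ee_rot: [3.14, -0.499, 1.648]
wrist_force: [0.7, -0.5, 0.1]
width: 0.0739
finger_force: 0.0
```

```bash
python3 m.py
```

```text
t 21.78 phi 0.4990 L 0.1525 tau -0.190 Frad 0.3
```

Emit:
{"name": "carry_out", "arguments": {"deltas": [{"dx": 0.615, "dy": 0, "dz": 0.025, "wx": 0, "wy": -0.6667, "wz": 0, "gripper": 0}, {"dx": 0.615, "dy": 0, "dz": 0.025, "wx": 0, "wy": -0.6667, "wz": 0, "gripper": 0}, {"dx": 0.615, "dy": 0, "dz": 0.025, "wx": 0, "wy": -0.6667, "wz": 0, "gripper": 0}]}}

```text
time: 22.03
tool_pos: [0.5822, 0.0212, 0.3027]
ee_rot: [3.139, -0.256, 1.646]
wrist_force: [0.0, 1.1, -0.4]
width: 0.0923
finger_force: 0.0
```

```bash
python3 m.py
```

```text
t 22.03 phi 0.2557 L 0.1528 tau -0.298 Frad -0.7
```

Emit:
{"name": "carry_out", "arguments": {"deltas": [{"dx": 0.615, "dy": 0, "dz": 0.025, "wx": 0, "wy": -0.6667, "wz": 0, "gripper": 0}, {"dx": 0.615, "dy": 0, "dz": 0.025, "wx": 0, "wy": -0.6667, "wz": 0, "gripper": 0}, {"dx": 0.615, "dy": 0, "dz": 0.025, "wx": 0, "wy": -0.6667, "wz": 0, "gripper": 0}]}}

```text
time: 22.28
tool_pos: [0.5794, 0.0585, 0.3086]
ee_rot: [3.138, -0.016, 1.647]
wrist_force: [-0.6, -0.1, -0.6]
width: 0.094
finger_force: 0.0
```

```bash
python3 m.py
```

```text
t 22.28 phi 0.0158 L 0.1536 tau -0.063 Frad -0.6
```

Emit:
{"name": "carry_out", "arguments": {"deltas": [{"dx": 0, "dy": 0, "dz": 0, "wx": 0, "wy": 0, "wz": 0, "gripper": 0}]}}

```text
time: 22.37
tool_pos: [0.5789, 0.0619, 0.3085]
ee_rot: [3.138, -0.019, 1.653]
wrist_force: [-0.1, 1.4, 0.2]
width: 0.0937
finger_force: 0.0
```

```bash
python3 m.py
```

```text
t 22.37 phi 0.0194 L 0.1535 tau -0.256 Frad 0.1
```

Emit:
{"name": "carry_out", "arguments": {"deltas": [{"dx": 0, "dy": 0, "dz": 0, "wx": 0, "wy": 0, "wz": 0, "gripper": 0}]}}

```text
time: 22.45
tool_pos: [0.5791, 0.0593, 0.3075]
ee_rot: [3.14, -0.021, 1.65]
wrist_force: [-0.4, -0.7, -0.6]
width: 0.0939
finger_force: 0.0
```

```bash
python3 m.py
```

```text
t 22.45 phi 0.0207 L 0.1525 tau 0.004 Frad -0.6
```

Emit:
{"name": "carry_out", "arguments": {"deltas": [{"dx": 0, "dy": 0, "dz": 0, "wx": 0, "wy": 0, "wz": 0, "gripper": 0}]}}

```text
time: 22.53
tool_pos: [0.5792, 0.0574, 0.3068]
ee_rot: [3.142, -0.021, 1.646]
wrist_force: [0.1, -0.6, -0.9]
width: 0.0934
finger_force: 0.0
```

```bash
python3 m.py
cat > segs.py <<'E'
S=[(7,7.8,0,1),(8.1,9.4,0,9),(10.3,11.5,.968,1),(11.8,13,0,9),(14,15.2,1.937,1),(15.3,16.6,1.937,-1),(17.7,17.9,1.937,1),(18.1,19.3,0,9),(20.3,21.4,2.827,1),(21.6,23,0,9)]
E
python3 fit.py|head -3
```

```text
t 22.53 phi 0.0207 L 0.1518 tau -0.001 Frad -0.9
d,b,bf,k,f,K,t0
[ 0.105 -0.058 -0.048  0.458  0.551  0.444  3.278]
[0.005 0.009 0.092 0.029 0.028 0.031 0.089] chi2/n 1.0026452730932653
```

```bash
cat > jt.py <<'E'
import json,numpy as np
from scipy.optimize import least_squares
import segs
X=[];seen=set()
for l in open('log.txt'):
    d=json.loads(l)
    if len(d)<12 or d[0] in seen: continue
    seen.add(d[0]);X.append([d[0],d[1],*d[8],*d[9],*d[10]])
X=np.array(X);t,phi=X[:,:2].T;Q=X[:,2:8];T=X[:,8:14];V=X[:,14:20]
off=np.full(len(t),np.nan);s=np.zeros(len(t))
for t0,t1,o,ss in segs.S:
    m=(t>t0)&(t<t1);off[m]=o;s[m]=ss
g=np.isfinite(off)&(s!=9)
dq=np.zeros_like(Q)
for j in range(6):
    c=np.polyfit(phi[g],Q[g,j],4);dq[:,j]=np.polyval(np.polyder(c),phi)
S=(T*dq).sum(1);th=phi+off
w=np.array([ (v@q)/(q@q) for v,q in zip(V,dq)])  # dphi/dt
if __name__=="__main__":
    a=s==9
    print('air',*[f"{x:.2f},{y:.2f},{z:.2f}" for x,y,z in zip(phi[a],S[a],w[a])],sep=' | ')
    # S = g0+g1 sin phi+g2 cos phi  + s f - K sin(t0-th)
    def res(p):
        b0,b1,b2,f,K,t0=p
        return np.r_[(S-b0-b1*np.sin(phi)-b2*np.cos(phi)-s*f+K*np.sin(t0-th))[g]/.05,(f-.55)/.03,(K-.44)/.04,b2/20]
    r=least_squares(res,[0,0,0,.55,.44,3.3],x_scale=[1,10,10,.1,.1,.1]);c=np.sqrt(np.diag(np.linalg.inv(r.jac.T@r.jac)))
    print(r.x.round(3),c.round(3),(r.fun[:g.sum()].std()*.05).round(4));
    print('grip',*[f"{x:.2f},{q:.2f},{y:.2f},{z:.2f},{e:.3f}" for x,q,y,z,e in zip(th[g],phi[g],S[g],w[g],r.fun*.05)],sep=' | ')
E
python3 jt.py
```

```text
air | 0.48,-9.80,0.00 | 0.16,-0.12,-0.96 | -0.16,6.33,-0.97 | -0.48,9.71,0.08 | 0.48,-9.71,-0.00 | 0.08,1.51,-0.96 | -0.40,7.52,0.02 | 0.50,-10.13,-0.00 | 0.26,-2.12,-0.96 | 0.02,2.73,-0.96 | 0.02,-1.29,0.07 | 0.02,-1.18,0.02 | 0.02,-0.94,0.01
[  1.657 -20.301  -1.559  -1.44    0.494   3.912] [0.216 0.047 0.23  0.01  0.037 0.057] 0.191
grip | 1.64,-0.30,3.90,0.73,-0.382 | 1.70,-0.24,2.74,0.72,-0.315 | 1.76,-0.18,1.52,0.72,-0.295 | 1.82,-0.12,0.29,0.72,-0.282 | 1.88,-0.05,-0.93,0.72,-0.263 | 1.94,0.01,-2.14,0.73,-0.232 | 2.00,0.07,-3.33,0.73,-0.192 | 2.06,0.13,-4.50,0.73,-0.150 | 2.12,0.19,-5.67,0.73,-0.111 | 2.18,0.25,-6.81,0.72,-0.078 | 2.24,0.31,-7.95,0.73,-0.067 | 2.30,0.37,-9.08,0.74,-0.063 | 2.36,0.43,-10.18,0.74,-0.079 | 2.42,0.49,-11.27,0.75,-0.109 | 2.23,0.29,-4.34,-0.73,0.349 | 2.17,0.23,-3.28,-0.72,0.222 | 2.10,0.17,-2.07,-0.72,0.235 | 2.04,0.11,-0.87,-0.72,0.214 | 1.98,0.05,0.36,-0.72,0.221 | 1.92,-0.01,1.60,-0.72,0.219 | 1.86,-0.07,2.83,-0.72,0.207 | 1.80,-0.13,4.08,-0.72,0.225 | 1.74,-0.20,5.27,-0.73,0.171 | 1.68,-0.26,6.48,-0.73,0.149 | 1.62,-0.32,7.68,-0.73,0.135 | 1.56,-0.38,8.91,-0.74,0.168 | 1.50,-0.44,10.05,-0.75,0.125 | 1.44,-0.50,11.21,-0.76,0.124 | 2.43,0.49,-11.33,0.75,-0.151 | 2.61,-0.22,2.38,0.73,-0.184 | 2.73,-0.09,0.07,0.72,-0.051 | 2.85,0.03,-2.29,0.73,0.011 | 2.97,0.15,-4.62,0.73,0.073 | 3.09,0.27,-6.90,0.73,0.110 | 3.21,0.39,-9.15,0.74,0.077 | 3.34,0.51,-11.33,0.75,-0.030
```

```bash
cat > jf.py <<'E'
from jt import *
sn,cs=np.sin(phi),np.cos(phi)
N=np.c_[np.ones_like(phi),sn,cs,sn*cs,w,w*phi,w*phi**2,np.cos(th),np.sin(th)]
gg=g&(abs(abs(w)-.73)<.04)
sc=np.ones(9);W=N[gg]
x,_,rk,sv=np.linalg.lstsq(W,S[gg],rcond=None)
e=S[gg]-W@x;sig=np.sqrt(e@e/(gg.sum()-9));C=np.linalg.inv(W.T@W)*sig**2
# -K sin(t0-th) = -K sin t0 cos th + K cos t0 sin th
t0=np.arctan2(-x[7],x[8]);K=np.hypot(x[7],x[8])
J=np.array([-x[8],x[7]])/K**2
print('t0',t0,t0+2*np.pi,'K',K,'sig',sig,'st0',np.sqrt(J@C[7:,7:]@J),'n',gg.sum());print(x.round(2));print(e.round(3))
E
python3 jf.py
```

```text
t0 -2.845857414197324 3.437327892982262 K 0.500056548424619 sig 0.028643542108866372 st0 0.08210089691224454 n 36
[  0.93 -21.71  -0.77   1.64  -2.29   0.2    0.13   0.15  -0.48]
[ 0.018  0.034  0.008 -0.014 -0.024 -0.029 -0.026 -0.011  0.002  0.
  0.02   0.023  0.017  0.014  0.068 -0.043 -0.022 -0.034 -0.015  0.
  0.002  0.04   0.005  0.003 -0.004  0.035 -0.006 -0.028 -0.026 -0.036
  0.01   0.008  0.02   0.028  0.002 -0.037]
```

Emit:
{"name": "carry_out", "arguments": {"deltas": [{"dx": 0, "dy": 0, "dz": 0, "wx": 0, "wy": 0, "wz": 0, "gripper": 255}, {"dx": 0, "dy": 0, "dz": 0, "wx": 0, "wy": 0, "wz": 0, "gripper": 255}, {"dx": 0, "dy": 0, "dz": 0, "wx": 0, "wy": 0, "wz": 0, "gripper": 255}, {"dx": 0, "dy": 0, "dz": 0, "wx": 0, "wy": 0, "wz": 0, "gripper": 255}, {"dx": 0, "dy": 0, "dz": 0, "wx": 0, "wy": 0, "wz": 0, "gripper": 255}, {"dx": 0, "dy": 0, "dz": 0, "wx": 0, "wy": 0, "wz": 0, "gripper": 255}, {"dx": 0, "dy": 0, "dz": 0, "wx": 0, "wy": 0, "wz": 0, "gripper": 255}, {"dx": 0, "dy": 0, "dz": 0, "wx": 0, "wy": 0, "wz": 0, "gripper": 255}, {"dx": 0, "dy": 0, "dz": 0, "wx": 0, "wy": 0, "wz": 0, "gripper": 255}, {"dx": 0, "dy": 0, "dz": 0, "wx": 0, "wy": 0, "wz": 0, "gripper": 255}]}}

```text
time: 23.37
tool_pos: [0.5758, 0.0571, 0.3065]
ee_rot: [-3.131, -0.019, 1.646]
wrist_force: [-13.3, -1.5, 2.8]
width: 0.0441
finger_force: 30.0
```

```bash
python3 m.py
```

```text
t 23.37 phi 0.0192 L 0.1515 tau -0.171 Frad 2.7
```

Emit:
{"name": "carry_out", "arguments": {"deltas": [{"dx": 0.462, "dy": 0, "dz": 0.014, "wx": 0, "wy": -0.5, "wz": 0, "gripper": 255}, {"dx": 0.462, "dy": 0, "dz": 0.014, "wx": 0, "wy": -0.5, "wz": 0, "gripper": 255}, {"dx": 0.462, "dy": 0, "dz": 0.014, "wx": 0, "wy": -0.5, "wz": 0, "gripper": 255}]}}

```text
time: 23.62
tool_pos: [0.5738, 0.0832, 0.3048]
ee_rot: [-3.132, 0.167, 1.644]
wrist_force: [-11.9, -6.8, 0.1]
width: 0.044
finger_force: 30.0
```

```bash
python3 m.py
```

```text
t 23.62 phi -0.1669 L 0.1516 tau 0.101 Frad -1.0
```

Emit:
{"name": "carry_out", "arguments": {"deltas": [{"dx": 0.462, "dy": 0, "dz": 0.014, "wx": 0, "wy": -0.5, "wz": 0, "gripper": 255}]}}

```text
time: 23.7
tool_pos: [0.5731, 0.0922, 0.3032]
ee_rot: [-3.132, 0.228, 1.644]
wrist_force: [-13.3, -7.5, 0.5]
width: 0.0442
finger_force: 30.0
```

```bash
python3 m.py
```

```text
t 23.70 phi -0.2278 L 0.1516 tau 0.034 Frad -1.2
```

Emit:
{"name": "carry_out", "arguments": {"deltas": [{"dx": 0.462, "dy": 0, "dz": 0.014, "wx": 0, "wy": -0.5, "wz": 0, "gripper": 255}]}}

```text
time: 23.78
tool_pos: [0.5725, 0.1011, 0.301]
ee_rot: [-3.132, 0.288, 1.644]
wrist_force: [-13.3, -7.3, 1.0]
width: 0.0441
finger_force: 30.0
```

```bash
python3 m.py
```

```text
t 23.78 phi -0.2883 L 0.1517 tau -0.033 Frad -1.0
```

Emit:
{"name": "carry_out", "arguments": {"deltas": [{"dx": 0.462, "dy": 0, "dz": 0.014, "wx": 0, "wy": -0.5, "wz": 0, "gripper": 255}]}}

```text
time: 23.87
tool_pos: [0.5718, 0.1098, 0.2983]
ee_rot: [-3.132, 0.349, 1.644]
wrist_force: [-13.3, -8.3, 0.2]
width: 0.0441
finger_force: 30.0
```

```bash
python3 m.py
```

```text
t 23.87 phi -0.3487 L 0.1517 tau 0.029 Frad -2.4
```

Emit:
{"name": "carry_out", "arguments": {"deltas": [{"dx": 0.462, "dy": 0, "dz": 0.014, "wx": 0, "wy": -0.5, "wz": 0, "gripper": 255}]}}

```text
time: 23.95
tool_pos: [0.5711, 0.1183, 0.295]
ee_rot: [-3.132, 0.409, 1.644]
wrist_force: [-13.1, -8.7, 0.4]
width: 0.0438
finger_force: 30.0
```

```bash
python3 m.py
```

```text
t 23.95 phi -0.4090 L 0.1517 tau 0.048 Frad -2.8
```

Emit:
{"name": "carry_out", "arguments": {"deltas": [{"dx": -0.462, "dy": 0, "dz": 0.014, "wx": 0, "wy": 0.5, "wz": 0, "gripper": 255}, {"dx": -0.462, "dy": 0, "dz": 0.014, "wx": 0, "wy": 0.5, "wz": 0, "gripper": 255}, {"dx": -0.462, "dy": 0, "dz": 0.014, "wx": 0, "wy": 0.5, "wz": 0, "gripper": 255}]}}

```text
time: 24.2
tool_pos: [0.5728, 0.0969, 0.3014]
ee_rot: [-3.13, 0.213, 1.652]
wrist_force: [-12.0, 5.0, -2.9]
width: 0.0438
finger_force: 30.0
```

```bash
python3 m.py
```

```text
t 24.20 phi -0.2126 L 0.1510 tau 0.171 Frad -1.7
```

Emit:
{"name": "carry_out", "arguments": {"deltas": [{"dx": -0.462, "dy": 0, "dz": 0.014, "wx": 0, "wy": 0.5, "wz": 0, "gripper": 255}]}}

```text
time: 24.28
tool_pos: [0.5734, 0.0879, 0.3034]
ee_rot: [-3.13, 0.151, 1.651]
wrist_force: [-12.3, 6.0, -2.8]
width: 0.044
finger_force: 30.0
```

```bash
python3 m.py
```

```text
t 24.28 phi -0.1511 L 0.1510 tau 0.195 Frad -1.8
```

Emit:
{"name": "carry_out", "arguments": {"deltas": [{"dx": -0.462, "dy": 0, "dz": 0.014, "wx": 0, "wy": 0.5, "wz": 0, "gripper": 255}]}}

```text
time: 24.37
tool_pos: [0.5741, 0.0788, 0.3048]
ee_rot: [-3.131, 0.09, 1.651]
wrist_force: [-12.9, 6.2, -2.6]
width: 0.0435
finger_force: 30.0
```

```bash
python3 m.py
```

```text
t 24.37 phi -0.0903 L 0.1509 tau 0.144 Frad -2.1
```

Emit:
{"name": "carry_out", "arguments": {"deltas": [{"dx": -0.462, "dy": 0, "dz": 0.014, "wx": 0, "wy": 0.5, "wz": 0, "gripper": 255}]}}

```text
time: 24.45
tool_pos: [0.5748, 0.0697, 0.3056]
ee_rot: [-3.131, 0.03, 1.65]
wrist_force: [-12.3, 6.7, -1.4]
width: 0.044
finger_force: 30.0
```

```bash
python3 m.py
```

```text
t 24.45 phi -0.0298 L 0.1509 tau 0.215 Frad -1.3
```

Emit:
{"name": "carry_out", "arguments": {"deltas": [{"dx": -0.462, "dy": 0, "dz": 0.014, "wx": 0, "wy": 0.5, "wz": 0, "gripper": 255}]}}

```text
time: 24.53
tool_pos: [0.5755, 0.0606, 0.3059]
ee_rot: [-3.131, -0.031, 1.65]
wrist_force: [-12.3, 6.8, -1.6]
width: 0.044
finger_force: 30.0
```

```bash
python3 m.py
```

```text
t 24.53 phi 0.0306 L 0.1509 tau 0.289 Frad -2.0
```

Emit:
{"name": "carry_out", "arguments": {"deltas": [{"dx": -0.462, "dy": 0, "dz": 0.014, "wx": 0, "wy": 0.5, "wz": 0, "gripper": 255}]}}

```text
time: 24.62
tool_pos: [0.5762, 0.0515, 0.3056]
ee_rot: [-3.132, -0.091, 1.65]
wrist_force: [-13.1, 8.5, -1.4]
width: 0.0438
finger_force: 30.0
```

```bash
python3 m.py
```

```text
t 24.62 phi 0.0910 L 0.1509 tau 0.105 Frad -2.4
```

Emit:
{"name": "carry_out", "arguments": {"deltas": [{"dx": -0.462, "dy": 0, "dz": 0.014, "wx": 0, "wy": 0.5, "wz": 0, "gripper": 255}]}}

```text
time: 24.7
tool_pos: [0.5769, 0.0425, 0.3048]
ee_rot: [-3.132, -0.151, 1.65]
wrist_force: [-12.3, 8.5, -2.1]
width: 0.0441
finger_force: 30.0
```

```bash
python3 m.py
```

```text
t 24.70 phi 0.1514 L 0.1508 tau 0.202 Frad -3.7
```

Emit:
{"name": "carry_out", "arguments": {"deltas": [{"dx": -0.462, "dy": 0, "dz": 0.014, "wx": 0, "wy": 0.5, "wz": 0, "gripper": 255}]}}

```text
time: 24.78
tool_pos: [0.5776, 0.0335, 0.3034]
ee_rot: [-3.132, -0.212, 1.65]
wrist_force: [-13.2, 8.3, -0.6]
width: 0.0441
finger_force: 30.0
```

```bash
python3 m.py
```

```text
t 24.78 phi 0.2117 L 0.1508 tau 0.178 Frad -2.7
```

Emit:
{"name": "carry_out", "arguments": {"deltas": [{"dx": -0.462, "dy": 0, "dz": 0.014, "wx": 0, "wy": 0.5, "wz": 0, "gripper": 255}]}}

```text
time: 24.87
tool_pos: [0.5783, 0.0246, 0.3015]
ee_rot: [-3.132, -0.272, 1.65]
wrist_force: [-12.5, 9.0, -0.3]
width: 0.044
finger_force: 30.0
```

```bash
python3 m.py
```

```text
t 24.87 phi 0.2720 L 0.1508 tau 0.224 Frad -3.1
```

Emit:
{"name": "carry_out", "arguments": {"deltas": [{"dx": -0.462, "dy": 0, "dz": 0.014, "wx": 0, "wy": 0.5, "wz": 0, "gripper": 255}]}}

```text
time: 24.95
tool_pos: [0.579, 0.0159, 0.2991]
ee_rot: [-3.132, -0.332, 1.651]
wrist_force: [-13.1, 9.7, 0.4]
width: 0.044
finger_force: 30.0
```

```bash
python3 m.py
```

```text
t 24.95 phi 0.3323 L 0.1507 tau 0.066 Frad -3.2
```

Emit:
{"name": "carry_out", "arguments": {"deltas": [{"dx": -0.462, "dy": 0, "dz": 0.014, "wx": 0, "wy": 0.5, "wz": 0, "gripper": 255}]}}

```text
time: 25.03
tool_pos: [0.5796, 0.0072, 0.2961]
ee_rot: [-3.133, -0.393, 1.65]
wrist_force: [-13.0, 11.5, 0.6]
width: 0.0437
finger_force: 30.0
```

```bash
python3 m.py
```

```text
t 25.03 phi 0.3925 L 0.1508 tau -0.079 Frad -4.4
```

Emit:
{"name": "carry_out", "arguments": {"deltas": [{"dx": -0.462, "dy": 0, "dz": 0.014, "wx": 0, "wy": 0.5, "wz": 0, "gripper": 255}]}}

```text
time: 25.12
tool_pos: [0.5803, -0.0012, 0.2926]
ee_rot: [-3.133, -0.453, 1.651]
wrist_force: [-13.1, 11.3, 0.4]
width: 0.044
finger_force: 30.0
```

```bash
python3 m.py
```

```text
t 25.12 phi 0.4528 L 0.1507 tau 0.009 Frad -5.1
```

Emit:
{"name": "carry_out", "arguments": {"deltas": [{"dx": -0.462, "dy": 0, "dz": 0.014, "wx": 0, "wy": 0.5, "wz": 0, "gripper": 255}]}}

```text
time: 25.2
tool_pos: [0.5809, -0.0094, 0.2886]
ee_rot: [-3.133, -0.513, 1.651]
wrist_force: [-13.4, 11.1, 0.6]
width: 0.0443
finger_force: 30.0
```

```bash
python3 m.py
```

```text
t 25.20 phi 0.5130 L 0.1507 tau 0.135 Frad -5.5
```

Emit:
{"name": "carry_out", "arguments": {"deltas": [{"dx": -0.462, "dy": 0, "dz": 0.014, "wx": 0, "wy": 0.5, "wz": 0, "gripper": 255}]}}

```text
time: 25.28
tool_pos: [0.5815, -0.0173, 0.2842]
ee_rot: [-3.133, -0.573, 1.651]
wrist_force: [-12.6, 11.3, 2.0]
width: 0.0443
finger_force: 30.0
```

```bash
python3 m.py
```

```text
t 25.28 phi 0.5733 L 0.1507 tau 0.088 Frad -5.1
```

Emit:
{"name": "carry_out", "arguments": {"deltas": [{"dx": 0.462, "dy": 0, "dz": 0.014, "wx": 0, "wy": -0.5, "wz": 0, "gripper": 255}, {"dx": 0.462, "dy": 0, "dz": 0.014, "wx": 0, "wy": -0.5, "wz": 0, "gripper": 255}, {"dx": 0.462, "dy": 0, "dz": 0.014, "wx": 0, "wy": -0.5, "wz": 0, "gripper": 255}]}}

```text
time: 25.53
tool_pos: [0.5801, 0.0022, 0.2933]
ee_rot: [-3.128, -0.376, 1.641]
wrist_force: [-11.1, -3.9, -4.8]
width: 0.0438
finger_force: 30.0
```

```bash
python3 m.py
```

```text
t 25.53 phi 0.3761 L 0.1500 tau -0.207 Frad -3.4
```

Emit:
{"name": "carry_out", "arguments": {"deltas": [{"dx": 0.462, "dy": 0, "dz": 0.014, "wx": 0, "wy": -0.5, "wz": 0, "gripper": 255}]}}

```text
time: 25.62
tool_pos: [0.5794, 0.0108, 0.2967]
ee_rot: [-3.129, -0.314, 1.641]
wrist_force: [-12.3, -4.3, -6.2]
width: 0.0438
finger_force: 30.0
```

```bash
python3 m.py
```

```text
t 25.62 phi 0.3145 L 0.1500 tau -0.183 Frad -5.1
```

Emit:
{"name": "carry_out", "arguments": {"deltas": [{"dx": 0.462, "dy": 0, "dz": 0.014, "wx": 0, "wy": -0.5, "wz": 0, "gripper": 255}]}}

```text
time: 25.7
tool_pos: [0.5787, 0.0195, 0.2994]
ee_rot: [-3.129, -0.253, 1.642]
wrist_force: [-11.9, -4.2, -4.6]
width: 0.0439
finger_force: 30.0
```

```bash
python3 m.py
```

```text
t 25.70 phi 0.2535 L 0.1501 tau -0.503 Frad -3.8
```

Emit:
{"name": "carry_out", "arguments": {"deltas": [{"dx": 0.462, "dy": 0, "dz": 0.014, "wx": 0, "wy": -0.5, "wz": 0, "gripper": 255}]}}

```text
time: 25.78
tool_pos: [0.5781, 0.0283, 0.3017]
ee_rot: [-3.13, -0.193, 1.642]
wrist_force: [-12.0, -5.9, -5.8]
width: 0.0442
finger_force: 30.0
```

```bash
python3 m.py
```

```text
t 25.78 phi 0.1928 L 0.1501 tau -0.272 Frad -4.9
```

Emit:
{"name": "carry_out", "arguments": {"deltas": [{"dx": 0.462, "dy": 0, "dz": 0.014, "wx": 0, "wy": -0.5, "wz": 0, "gripper": 255}]}}

```text
time: 25.87
tool_pos: [0.5774, 0.0372, 0.3034]
ee_rot: [-3.13, -0.132, 1.642]
wrist_force: [-12.4, -6.1, -4.2]
width: 0.0442
finger_force: 30.0
```

```bash
python3 m.py
```

```text
t 25.87 phi 0.1322 L 0.1501 tau -0.393 Frad -3.6
```

Emit:
{"name": "carry_out", "arguments": {"deltas": [{"dx": 0.462, "dy": 0, "dz": 0.014, "wx": 0, "wy": -0.5, "wz": 0, "gripper": 255}]}}

```text
time: 25.95
tool_pos: [0.5767, 0.0462, 0.3045]
ee_rot: [-3.13, -0.072, 1.643]
wrist_force: [-12.6, -8.1, -3.8]
width: 0.0442
finger_force: 30.0
```

```bash
python3 m.py
```

```text
t 25.95 phi 0.0717 L 0.1502 tau -0.170 Frad -3.4
```

Emit:
{"name": "carry_out", "arguments": {"deltas": [{"dx": 0.462, "dy": 0, "dz": 0.014, "wx": 0, "wy": -0.5, "wz": 0, "gripper": 255}]}}

```text
time: 26.03
tool_pos: [0.576, 0.0553, 0.3051]
ee_rot: [-3.13, -0.011, 1.643]
wrist_force: [-11.8, -7.7, -4.4]
width: 0.0444
finger_force: 30.0
```

```bash
python3 m.py
```

```text
t 26.03 phi 0.0114 L 0.1502 tau -0.263 Frad -4.5
```

Emit:
{"name": "carry_out", "arguments": {"deltas": [{"dx": 0.462, "dy": 0, "dz": 0.014, "wx": 0, "wy": -0.5, "wz": 0, "gripper": 255}]}}

```text
time: 26.12
tool_pos: [0.5753, 0.0643, 0.3052]
ee_rot: [-3.131, 0.049, 1.643]
wrist_force: [-12.2, -8.2, -3.0]
width: 0.0436
finger_force: 30.0
```

```bash
python3 m.py
```

```text
t 26.12 phi -0.0492 L 0.1502 tau -0.245 Frad -3.5
```

Emit:
{"name": "carry_out", "arguments": {"deltas": [{"dx": 0.462, "dy": 0, "dz": 0.014, "wx": 0, "wy": -0.5, "wz": 0, "gripper": 255}]}}

```text
time: 26.2
tool_pos: [0.5746, 0.0734, 0.3047]
ee_rot: [-3.131, 0.11, 1.643]
wrist_force: [-12.6, -8.5, -3.2]
width: 0.0442
finger_force: 30.0
```

```bash
python3 m.py
```

```text
t 26.20 phi -0.1096 L 0.1502 tau -0.311 Frad -4.2
```

Emit:
{"name": "carry_out", "arguments": {"deltas": [{"dx": 0.462, "dy": 0, "dz": 0.014, "wx": 0, "wy": -0.5, "wz": 0, "gripper": 255}]}}

```text
time: 26.28
tool_pos: [0.5739, 0.0824, 0.3036]
ee_rot: [-3.131, 0.17, 1.643]
wrist_force: [-12.8, -10.0, -2.6]
width: 0.0438
finger_force: 30.0
```

```bash
python3 m.py
```

```text
t 26.28 phi -0.1701 L 0.1503 tau -0.142 Frad -4.2
```

Emit:
{"name": "carry_out", "arguments": {"deltas": [{"dx": 0.462, "dy": 0, "dz": 0.014, "wx": 0, "wy": -0.5, "wz": 0, "gripper": 255}]}}

```text
time: 26.37
tool_pos: [0.5733, 0.0913, 0.302]
ee_rot: [-3.131, 0.231, 1.643]
wrist_force: [-12.8, -10.5, -3.2]
width: 0.044
finger_force: 30.0
```

```bash
python3 m.py
```

```text
t 26.37 phi -0.2305 L 0.1503 tau -0.149 Frad -5.5
```

Emit:
{"name": "carry_out", "arguments": {"deltas": [{"dx": 0.462, "dy": 0, "dz": 0.014, "wx": 0, "wy": -0.5, "wz": 0, "gripper": 255}]}}

```text
time: 26.45
tool_pos: [0.5726, 0.1001, 0.2999]
ee_rot: [-3.131, 0.291, 1.643]
wrist_force: [-12.4, -11.4, -3.5]
width: 0.0438
finger_force: 30.0
```

```bash
python3 m.py
cat > segs.py <<'E'
S=[(7,7.8,0,1),(8.1,9.4,0,9),(10.3,11.5,.968,1),(11.8,13,0,9),(14,15.2,1.937,1),(15.3,16.6,1.937,-1),(17.7,17.9,1.937,1),(18.1,19.3,0,9),(20.3,21.4,2.827,1),(21.6,23,0,9),
(23.6,24,3.317,-1),(24.1,25.3,3.317,1),(25.5,26.6,3.317,-1)]
E
python3 fit.py|head -3; python3 jf.py
```

```text
t 26.45 phi -0.2908 L 0.1503 tau -0.092 Frad -6.5
d,b,bf,k,f,K,t0
[ 0.104 -0.058 -0.047  0.458  0.551  0.442  3.279]
[0.004 0.009 0.083 0.028 0.027 0.03  0.065] chi2/n 0.8636181906429112
t0 -3.064026278478017 3.2191590287015694 K 0.3732442322935598 sig 0.057654953280928664 st0 0.10020131635038339 n 67
[ -0.53 -16.05   0.59  -4.21  -2.32   0.43   0.41   0.03  -0.37]
[ 0.102  0.092  0.043  0.004 -0.021 -0.036 -0.041 -0.032 -0.023 -0.025
 -0.003  0.006  0.012  0.027  0.131 -0.021 -0.029 -0.06  -0.054 -0.044
 -0.043 -0.002 -0.028 -0.019 -0.012  0.04   0.014  0.002  0.008 -0.018
  0.006 -0.002  0.015  0.038  0.039  0.047  0.183  0.056 -0.002 -0.047
 -0.093 -0.211 -0.064  0.07  -0.005  0.003  0.014  0.023  0.03   0.028
  0.018 -0.005 -0.024 -0.049 -0.063  0.064 -0.058 -0.063 -0.04  -0.013
  0.013  0.047  0.027  0.019  0.01   0.003  0.015]
```

```bash
cat > jf.py <<'E'
from jt import *
import sys
def run(np_,nw,lim,tr):
    gg=g&(abs(phi)<lim)&(abs(abs(w)-.73)<.04)
    # drop first tr samples after each reversal
    st=[i for i in range(len(t)) if g[i] and (i==0 or not g[i-1] or s[i]!=s[i-1] or off[i]!=off[i-1])]
    for i in st: gg[i:i+tr]=False
    W=np.c_[np.vander(phi,np_+1,True),w[:,None]*np.vander(phi,nw+1,True),np.cos(th),np.sin(th)][gg]
    x,*_=np.linalg.lstsq(W,S[gg],rcond=None)
    e=S[gg]-W@x;sig=np.sqrt(e@e/(len(e)-W.shape[1]));C=np.linalg.inv(W.T@W)*sig**2
    a,b=x[-2:];K=np.hypot(a,b);J=np.array([-b,a])/K**2
    print(np_,nw,lim,tr,'t0 %.3f K %.3f sig %.3f st0 %.3f n %d'%(np.arctan2(-a,b)%6.2832,K,sig,np.sqrt(J@C[-2:,-2:]@J),len(e)))
    return e,th[gg],phi[gg]
for a in [(4,2,.45,1),(5,3,.45,1),(5,3,.45,2),(6,3,.6,1),(5,3,.33,1),(4,2,.33,2)]: r=run(*a)
print(np.c_[r[1],r[2],r[0]].round(3).tolist())
E
python3 jf.py
```

```text
4 2 0.45 1 t0 3.294 K 0.416 sig 0.032 st0 0.059 n 54
5 3 0.45 1 t0 3.281 K 0.412 sig 0.032 st0 0.063 n 54
5 3 0.45 2 t0 3.285 K 0.422 sig 0.027 st0 0.056 n 48
6 3 0.6 1 t0 3.193 K 0.383 sig 0.034 st0 0.067 n 60
5 3 0.33 1 t0 3.176 K 0.395 sig 0.028 st0 0.083 n 45
4 2 0.33 2 t0 3.181 K 0.408 sig 0.016 st0 0.049 n 39
[[1.761, -0.176, -0.005], [1.822, -0.115, -0.003], [1.882, -0.055, -0.0], [1.942, 0.005, -0.002], [2.003, 0.066, -0.004], [2.063, 0.126, 0.001], [2.123, 0.186, 0.0], [2.183, 0.246, -0.012], [2.243, 0.306, 0.001], [2.104, 0.167, 0.034], [2.044, 0.107, -0.016], [1.983, 0.046, -0.02], [1.923, -0.014, -0.014], [1.862, -0.075, -0.015], [1.802, -0.135, 0.026], [1.742, -0.195, -0.0], [1.682, -0.255, 0.007], [1.621, -0.316, 0.014], [2.853, 0.026, 0.004], [2.974, 0.147, 0.013], [3.094, 0.267, 0.015], [3.029, -0.288, -0.018], [3.227, -0.09, 0.03], [3.287, -0.03, -0.024], [3.348, 0.031, -0.008], [3.408, 0.091, 0.003], [3.468, 0.151, 0.004], [3.529, 0.212, 0.001], [3.589, 0.272, -0.012], [3.57, 0.253, 0.001], [3.51, 0.193, -0.014], [3.449, 0.132, -0.01], [3.389, 0.072, 0.003], [3.328, 0.011, 0.031], [3.268, -0.049, 0.01], [3.207, -0.11, 0.001], [3.147, -0.17, -0.007], [3.086, -0.231, -0.013], [3.026, -0.291, -0.0]]
```

Emit:
{"name": "carry_out", "arguments": {"deltas": [{"dx": -0.462, "dy": 0, "dz": 0.014, "wx": 0, "wy": 0.5, "wz": 0, "gripper": 255}, {"dx": -0.462, "dy": 0, "dz": 0.014, "wx": 0, "wy": 0.5, "wz": 0, "gripper": 255}, {"dx": -0.462, "dy": 0, "dz": 0.014, "wx": 0, "wy": 0.5, "wz": 0, "gripper": 255}, {"dx": -0.462, "dy": 0, "dz": 0.014, "wx": 0, "wy": 0.5, "wz": 0, "gripper": 255}, {"dx": 0, "dy": 0, "dz": 0, "wx": 0, "wy": 0, "wz": 0, "gripper": 255}, {"dx": 0, "dy": 0, "dz": 0, "wx": 0, "wy": 0, "wz": 0, "gripper": 255}]}}

```text
time: 26.95
tool_pos: [0.5751, 0.0676, 0.3047]
ee_rot: [-3.13, 0.035, 1.647]
wrist_force: [-12.3, 1.5, -2.6]
width: 0.0443
finger_force: 30.0
```

```bash
python3 m.py
```

```text
t 26.95 phi -0.0349 L 0.1499 tau 0.521 Frad -2.6
```

Emit:
{"name": "carry_out", "arguments": {"deltas": [{"dx": 0, "dy": 0, "dz": 0, "wx": 0, "wy": 0, "wz": 0, "gripper": 0}, {"dx": 0, "dy": 0, "dz": 0, "wx": 0, "wy": 0, "wz": 0, "gripper": 0}, {"dx": 0, "dy": 0, "dz": 0, "wx": 0, "wy": 0, "wz": 0, "gripper": 0}, {"dx": 0, "dy": 0, "dz": 0.1, "wx": 0, "wy": 0, "wz": 0, "gripper": 0}, {"dx": 0, "dy": 0, "dz": 0, "wx": 0, "wy": 0, "wz": 0, "gripper": 0}, {"dx": 0.462, "dy": 0, "dz": 0.014, "wx": 0, "wy": -0.5, "wz": 0, "gripper": 0}, {"dx": 0.462, "dy": 0, "dz": 0.014, "wx": 0, "wy": -0.5, "wz": 0, "gripper": 0}, {"dx": 0.462, "dy": 0, "dz": 0.014, "wx": 0, "wy": -0.5, "wz": 0, "gripper": 0}, {"dx": 0.462, "dy": 0, "dz": 0.014, "wx": 0, "wy": -0.5, "wz": 0, "gripper": 0}, {"dx": 0.462, "dy": 0, "dz": 0.014, "wx": 0, "wy": -0.5, "wz": 0, "gripper": 0}, {"dx": 0.462, "dy": 0, "dz": 0.014, "wx": 0, "wy": -0.5, "wz": 0, "gripper": 0}]}}

```text
time: 27.87
tool_pos: [0.5747, 0.1209, 0.2931]
ee_rot: [3.14, 0.403, 1.645]
wrist_force: [-0.5, 0.7, -0.2]
width: 0.0939
finger_force: 0.0
```

```bash
python3 m.py
```

```text
t 27.87 phi -0.4027 L 0.1509 tau -0.020 Frad 0.1
```

Emit:
{"name": "carry_out", "arguments": {"deltas": [{"dx": -0.462, "dy": 0, "dz": 0.014, "wx": 0, "wy": 0.5, "wz": 0, "gripper": 0}, {"dx": -0.462, "dy": 0, "dz": 0.014, "wx": 0, "wy": 0.5, "wz": 0, "gripper": 0}, {"dx": -0.462, "dy": 0, "dz": 0.014, "wx": 0, "wy": 0.5, "wz": 0, "gripper": 0}]}}

```text
time: 28.12
tool_pos: [0.5766, 0.0952, 0.301]
ee_rot: [3.141, 0.217, 1.649]
wrist_force: [0.9, -0.0, 0.4]
width: 0.0938
finger_force: 0.0
```

```bash
python3 m.py
```

```text
t 28.12 phi -0.2175 L 0.1501 tau 0.064 Frad 0.4
```

Emit:
{"name": "carry_out", "arguments": {"deltas": [{"dx": -0.462, "dy": 0, "dz": 0.014, "wx": 0, "wy": 0.5, "wz": 0, "gripper": 0}]}}

```text
time: 28.2
tool_pos: [0.5774, 0.0854, 0.3033]
ee_rot: [3.14, 0.157, 1.647]
wrist_force: [0.6, 0.3, -0.8]
width: 0.0936
finger_force: 0.0
```

```bash
python3 m.py
```

```text
t 28.20 phi -0.1573 L 0.1504 tau -0.075 Frad -0.7
```

Emit:
{"name": "carry_out", "arguments": {"deltas": [{"dx": -0.462, "dy": 0, "dz": 0.014, "wx": 0, "wy": 0.5, "wz": 0, "gripper": 0}]}}

```text
time: 28.28
tool_pos: [0.5781, 0.0758, 0.3046]
ee_rot: [3.14, 0.097, 1.647]
wrist_force: [-0.0, -0.6, 0.0]
width: 0.0937
finger_force: 0.0
```

```bash
python3 m.py
```

```text
t 28.28 phi -0.0973 L 0.1504 tau 0.042 Frad -0.0
```

Emit:
{"name": "carry_out", "arguments": {"deltas": [{"dx": -0.462, "dy": 0, "dz": 0.014, "wx": 0, "wy": 0.5, "wz": 0, "gripper": 0}]}}

```text
time: 28.37
tool_pos: [0.5788, 0.0664, 0.3054]
ee_rot: [3.14, 0.037, 1.646]
wrist_force: [-0.7, 0.1, 0.1]
width: 0.0938
finger_force: 0.0
```

```bash
python3 m.py
```

```text
t 28.37 phi -0.0374 L 0.1505 tau -0.052 Frad 0.1
```

Emit:
{"name": "carry_out", "arguments": {"deltas": [{"dx": -0.462, "dy": 0, "dz": 0.014, "wx": 0, "wy": 0.5, "wz": 0, "gripper": 0}]}}

```text
time: 28.45
tool_pos: [0.5795, 0.0571, 0.3055]
ee_rot: [3.14, -0.023, 1.646]
wrist_force: [0.6, 0.2, -0.3]
width: 0.0939
finger_force: 0.0
```

```bash
python3 m.py
```

```text
t 28.45 phi 0.0225 L 0.1505 tau -0.118 Frad -0.3
```

Emit:
{"name": "carry_out", "arguments": {"deltas": [{"dx": -0.462, "dy": 0, "dz": 0.014, "wx": 0, "wy": 0.5, "wz": 0, "gripper": 0}]}}

```text
time: 28.53
tool_pos: [0.5802, 0.0478, 0.305]
ee_rot: [3.14, -0.082, 1.646]
wrist_force: [-0.1, 0.1, -0.6]
width: 0.0941
finger_force: 0.0
```

```bash
python3 m.py
```

```text
t 28.53 phi 0.0825 L 0.1505 tau -0.162 Frad -0.6
```

Emit:
{"name": "carry_out", "arguments": {"deltas": [{"dx": -0.462, "dy": 0, "dz": 0.014, "wx": 0, "wy": 0.5, "wz": 0, "gripper": 0}]}}

```text
time: 28.62
tool_pos: [0.5809, 0.0386, 0.3039]
ee_rot: [3.14, -0.142, 1.646]
wrist_force: [-0.2, -0.2, -0.5]
width: 0.094
finger_force: 0.0
```

```bash
python3 m.py
```

```text
t 28.62 phi 0.1423 L 0.1505 tau -0.070 Frad -0.5
```

Emit:
{"name": "carry_out", "arguments": {"deltas": [{"dx": -0.462, "dy": 0, "dz": 0.014, "wx": 0, "wy": 0.5, "wz": 0, "gripper": 0}]}}

```text
time: 28.7
tool_pos: [0.5816, 0.0294, 0.3023]
ee_rot: [3.14, -0.202, 1.646]
wrist_force: [-0.6, 0.4, 0.5]
width: 0.0938
finger_force: 0.0
```

```bash
python3 m.py
```

```text
t 28.70 phi 0.2022 L 0.1506 tau -0.224 Frad 0.4
```

Emit:
{"name": "carry_out", "arguments": {"deltas": [{"dx": -0.462, "dy": 0, "dz": 0.014, "wx": 0, "wy": 0.5, "wz": 0, "gripper": 0}]}}

```text
time: 28.78
tool_pos: [0.5822, 0.0204, 0.3002]
ee_rot: [3.14, -0.262, 1.646]
wrist_force: [-0.4, -0.3, -0.7]
width: 0.094
finger_force: 0.0
```

```bash
python3 m.py
```

```text
t 28.78 phi 0.2622 L 0.1506 tau -0.116 Frad -0.6
```

Emit:
{"name": "carry_out", "arguments": {"deltas": [{"dx": -0.462, "dy": 0, "dz": 0.014, "wx": 0, "wy": 0.5, "wz": 0, "gripper": 0}]}}

```text
time: 28.87
tool_pos: [0.5829, 0.0115, 0.2975]
ee_rot: [3.14, -0.322, 1.646]
wrist_force: [-0.4, -0.4, 0.5]
width: 0.0938
finger_force: 0.0
```

```bash
python3 m.py
```

```text
t 28.87 phi 0.3221 L 0.1506 tau -0.190 Frad 0.6
```

Emit:
{"name": "carry_out", "arguments": {"deltas": [{"dx": -0.462, "dy": 0, "dz": 0.014, "wx": 0, "wy": 0.5, "wz": 0, "gripper": 0}]}}

```text
time: 28.95
tool_pos: [0.5836, 0.0028, 0.2942]
ee_rot: [3.14, -0.382, 1.646]
wrist_force: [-0.0, 0.2, -0.1]
width: 0.0943
finger_force: 0.0
```

```bash
python3 m.py
```

```text
t 28.95 phi 0.3820 L 0.1507 tau -0.272 Frad -0.2
```

Emit:
{"name": "carry_out", "arguments": {"deltas": [{"dx": -0.462, "dy": 0, "dz": 0.014, "wx": 0, "wy": 0.5, "wz": 0, "gripper": 0}]}}

```text
time: 29.03
tool_pos: [0.5842, -0.0056, 0.2905]
ee_rot: [3.14, -0.442, 1.646]
wrist_force: [-0.2, 0.8, -0.9]
width: 0.094
finger_force: 0.0
```

```bash
python3 m.py
```

```text
t 29.03 phi 0.4420 L 0.1508 tau -0.313 Frad -1.2
```

Emit:
{"name": "carry_out", "arguments": {"deltas": [{"dx": 0.462, "dy": 0, "dz": 0.014, "wx": 0, "wy": -0.5, "wz": 0, "gripper": 0}, {"dx": 0.462, "dy": 0, "dz": 0.014, "wx": 0, "wy": -0.5, "wz": 0, "gripper": 0}, {"dx": 0.462, "dy": 0, "dz": 0.014, "wx": 0, "wy": -0.5, "wz": 0, "gripper": 0}]}}

```text
time: 29.28
tool_pos: [0.5823, 0.0199, 0.2993]
ee_rot: [3.142, -0.257, 1.643]
wrist_force: [0.0, 0.7, -0.0]
width: 0.0939
finger_force: 0.0
```

```bash
python3 m.py
```

```text
t 29.28 phi 0.2570 L 0.1499 tau -0.200 Frad -0.2
```

Emit:
{"name": "carry_out", "arguments": {"deltas": [{"dx": 0.462, "dy": 0, "dz": 0.014, "wx": 0, "wy": -0.5, "wz": 0, "gripper": 0}]}}

```text
time: 29.37
tool_pos: [0.5816, 0.0296, 0.3021]
ee_rot: [3.14, -0.197, 1.645]
wrist_force: [0.2, 0.8, 0.2]
width: 0.0941
finger_force: 0.0
```

```bash
python3 m.py
```

```text
t 29.37 phi 0.1966 L 0.1503 tau -0.337 Frad 0.0
```

Emit:
{"name": "carry_out", "arguments": {"deltas": [{"dx": 0.462, "dy": 0, "dz": 0.014, "wx": 0, "wy": -0.5, "wz": 0, "gripper": 0}]}}

```text
time: 29.45
tool_pos: [0.5809, 0.039, 0.3039]
ee_rot: [3.14, -0.137, 1.645]
wrist_force: [0.9, 0.4, 0.2]
width: 0.0944
finger_force: 0.0
```

```bash
python3 m.py
```

```text
t 29.45 phi 0.1366 L 0.1504 tau -0.198 Frad 0.2
```

Emit:
{"name": "carry_out", "arguments": {"deltas": [{"dx": 0.462, "dy": 0, "dz": 0.014, "wx": 0, "wy": -0.5, "wz": 0, "gripper": 0}]}}

```text
time: 29.53
tool_pos: [0.5802, 0.0484, 0.3049]
ee_rot: [3.14, -0.077, 1.646]
wrist_force: [-0.5, -0.1, 1.2]
width: 0.0936
finger_force: 0.0
```

```bash
python3 m.py
```

```text
t 29.53 phi 0.0766 L 0.1504 tau -0.089 Frad 1.2
```

Emit:
{"name": "carry_out", "arguments": {"deltas": [{"dx": 0.462, "dy": 0, "dz": 0.014, "wx": 0, "wy": -0.5, "wz": 0, "gripper": 0}]}}

```text
time: 29.62
tool_pos: [0.5795, 0.0577, 0.3054]
ee_rot: [3.14, -0.017, 1.646]
wrist_force: [0.5, 0.7, -0.7]
width: 0.0939
finger_force: 0.0
```

```bash
python3 m.py
```

```text
t 29.62 phi 0.0167 L 0.1504 tau -0.148 Frad -0.7
```

Emit:
{"name": "carry_out", "arguments": {"deltas": [{"dx": 0.462, "dy": 0, "dz": 0.014, "wx": 0, "wy": -0.5, "wz": 0, "gripper": 0}]}}

```text
time: 29.7
tool_pos: [0.5787, 0.0671, 0.3053]
ee_rot: [3.14, 0.043, 1.646]
wrist_force: [-0.8, 0.2, 0.5]
width: 0.094
finger_force: 0.0
```

```bash
python3 m.py
```

```text
t 29.70 phi -0.0432 L 0.1505 tau -0.116 Frad 0.5
```

Emit:
{"name": "carry_out", "arguments": {"deltas": [{"dx": 0.462, "dy": 0, "dz": 0.014, "wx": 0, "wy": -0.5, "wz": 0, "gripper": 0}]}}

```text
time: 29.78
tool_pos: [0.578, 0.0763, 0.3047]
ee_rot: [3.14, 0.103, 1.646]
wrist_force: [0.4, 0.1, -0.6]
width: 0.094
finger_force: 0.0
```

```bash
python3 m.py
```

```text
t 29.78 phi -0.1031 L 0.1505 tau -0.054 Frad -0.6
```

Emit:
{"name": "carry_out", "arguments": {"deltas": [{"dx": 0.462, "dy": 0, "dz": 0.014, "wx": 0, "wy": -0.5, "wz": 0, "gripper": 0}]}}

```text
time: 29.87
tool_pos: [0.5774, 0.0855, 0.3034]
ee_rot: [3.14, 0.163, 1.646]
wrist_force: [-0.1, -0.1, -0.2]
width: 0.0938
finger_force: 0.0
```

```bash
python3 m.py
```

```text
t 29.87 phi -0.1630 L 0.1505 tau 0.032 Frad -0.3
```

Emit:
{"name": "carry_out", "arguments": {"deltas": [{"dx": 0.462, "dy": 0, "dz": 0.014, "wx": 0, "wy": -0.5, "wz": 0, "gripper": 0}]}}

```text
time: 29.95
tool_pos: [0.5767, 0.0946, 0.3016]
ee_rot: [3.14, 0.223, 1.646]
wrist_force: [-0.2, -0.6, -0.0]
width: 0.0941
finger_force: 0.0
```

```bash
python3 m.py
```

```text
t 29.95 phi -0.2230 L 0.1506 tau 0.098 Frad -0.1
```

Emit:
{"name": "carry_out", "arguments": {"deltas": [{"dx": 0.462, "dy": 0, "dz": 0.014, "wx": 0, "wy": -0.5, "wz": 0, "gripper": 0}]}}

```text
time: 30.03
tool_pos: [0.576, 0.1036, 0.2993]
ee_rot: [3.14, 0.283, 1.646]
wrist_force: [-0.1, 0.1, -0.2]
width: 0.094
finger_force: 0.0
```

```bash
python3 m.py
```

```text
t 30.03 phi -0.2828 L 0.1507 tau 0.023 Frad -0.2
```

Emit:
{"name": "carry_out", "arguments": {"deltas": [{"dx": -0.462, "dy": 0, "dz": 0.014, "wx": 0, "wy": 0.5, "wz": 0, "gripper": 0}, {"dx": -0.462, "dy": 0, "dz": 0.014, "wx": 0, "wy": 0.5, "wz": 0, "gripper": 0}, {"dx": -0.462, "dy": 0, "dz": 0.014, "wx": 0, "wy": 0.5, "wz": 0, "gripper": 0}, {"dx": -0.462, "dy": 0, "dz": 0.014, "wx": 0, "wy": 0.5, "wz": 0, "gripper": 0}, {"dx": 0, "dy": 0, "dz": 0, "wx": 0, "wy": 0, "wz": 0, "gripper": 0}, {"dx": 0, "dy": 0, "dz": 0, "wx": 0, "wy": 0, "wz": 0, "gripper": 0}]}}

```text
time: 30.53
tool_pos: [0.5787, 0.0658, 0.3047]
ee_rot: [3.141, 0.041, 1.644]
wrist_force: [-0.7, 0.7, -0.9]
width: 0.0941
finger_force: 0.0
```

```bash
python3 m.py
cat > segs.py <<'E'
S=[(7,7.8,0,1),(8.1,9.4,0,9),(10.3,11.5,.968,1),(11.8,13,0,9),(14,15.2,1.937,1),(15.3,16.6,1.937,-1),(17.7,17.9,1.937,1),(18.1,19.3,0,9),(20.3,21.4,2.827,1),(21.6,23,0,9),
(23.6,24,3.317,-1),(24.1,25.3,3.317,1),(25.5,26.6,3.317,-1),(27.8,30.7,0,9)]
E
cat > ja.py <<'E'
from jt import *
# air model with moving sweeps, then gripped minus air
a=(s==9)&(t>28)&(abs(abs(w)-.73)<.06)
bas=lambda p,w:np.c_[np.vander(p,5,True),w[:,None]*np.vander(p,3,True)]
x,*_=np.linalg.lstsq(bas(phi[a],w[a]),S[a],rcond=None)
print('air res',(S[a]-bas(phi[a],w[a])@x).round(3),len(S[a]))
m=g&(abs(abs(w)-.73)<.04)&(phi<.47)&(phi>-.36)
st=[i for i in range(len(t)) if g[i] and (i==0 or not g[i-1] or s[i]!=s[i-1] or off[i]!=off[i-1])]
for i in st: m[i]=False
y=S-bas(phi,w)@x
def fit(m,name):
    def res(p): f,K,t0,b1=p;return np.r_[(y-s*f+K*np.sin(t0-th)-b1*phi)[m]/.03,(f-.55)/.03,(K-.44)/.04,b1/.1]
    r=least_squares(res,[.55,.44,3.3,0]);c=np.sqrt(np.diag(np.linalg.inv(r.jac.T@r.jac)));print(name,r.x.round(3),c.round(3),(r.fun[:-3].std()*.03).round(4));return r
r=fit(m,'all')
for o in sorted(set(off[m])): fit(m&(off==o),f'off {o}')
print(*[f"{q:.2f},{p:.2f},{int(k):+d},{v:.3f},{e:.3f}" for q,p,k,v,e in zip(th[m],phi[m],s[m],y[m],r.fun*.03)],sep=' | ')
E
python3 fit.py|head -3; python3 ja.py
```

```text
t 30.53 phi -0.0411 L 0.1498 tau -0.203 Frad -0.9
d,b,bf,k,f,K,t0
[ 0.104 -0.066 -0.084  0.446  0.546  0.452  3.305]
[0.004 0.006 0.064 0.023 0.027 0.029 0.06 ] chi2/n 0.930862911994595
air res [-0.016  0.028  0.009 -0.013 -0.013 -0.008  0.001  0.009  0.008  0.003
 -0.006 -0.002  0.034 -0.045 -0.024  0.012  0.026  0.023 -0.003 -0.019
 -0.021  0.018] 22
all [ 0.615  0.37   3.175 -0.294] [0.005 0.007 0.015 0.022] 0.0831
off 1.937 [0.614 0.428 4.126 0.054] [0.007 0.034 0.113 0.06 ] 0.0718
off 2.827 [0.55  0.443 3.088 0.016] [0.03  0.038 0.081 0.067] 0.0172
off 3.317 [ 0.617  0.385  3.179 -0.347] [0.007 0.037 0.022 0.044] 0.0931
1.70,-0.24,+1,0.542,0.225 | 1.76,-0.18,+1,0.340,0.038 | 1.82,-0.12,+1,0.224,-0.064 | 1.88,-0.05,+1,0.173,-0.103 | 1.94,0.01,+1,0.159,-0.106 | 2.00,0.07,+1,0.170,-0.085 | 2.06,0.13,+1,0.203,-0.043 | 2.12,0.19,+1,0.231,-0.009 | 2.18,0.25,+1,0.235,0.002 | 2.24,0.31,+1,0.270,0.042 | 2.30,0.37,+1,0.281,0.056 | 2.36,0.43,+1,0.291,0.070 | 2.17,0.23,-1,-1.070,-0.074 | 2.10,0.17,-1,-0.979,0.010 | 2.04,0.11,-1,-0.956,0.025 | 1.98,0.05,-1,-0.932,0.040 | 1.92,-0.01,-1,-0.933
[... 303 characters left out ...]
.23,-1,-0.561,0.019 | 3.03,-0.29,-1,-0.567,0.017 | 2.97,-0.35,-1,-0.482,0.106 | 3.17,-0.15,+1,0.551,-0.105 | 3.23,-0.09,+1,0.643,-0.017 | 3.29,-0.03,+1,0.572,-0.093 | 3.35,0.03,+1,0.606,-0.063 | 3.41,0.09,+1,0.653,-0.021 | 3.47,0.15,+1,0.697,0.019 | 3.53,0.21,+1,0.733,0.052 | 3.59,0.27,+1,0.749,0.065 | 3.65,0.33,+1,0.752,0.065 | 3.71,0.39,+1,0.740,0.052 | 3.77,0.45,+1,0.735,0.046 | 3.63,0.31,-1,-0.866,-0.321 | 3.57,0.25,-1,-0.713,-0.166 | 3.51,0.19,-1,-0.587,-0.036 | 3.45,0.13,-1,-0.501,0.053 | 3.39,0.07,-1,-0.456,0.101 | 3.33,0.01,-1,-0.439,0.123 | 3.27,-0.05,-1,-0.496,0.070 | 3.21,-0.11,-1,-0.552,0.019 | 3.15,-0.17,-1,-0.597,-0.022 | 3.09,-0.23,-1,-0.608,-0.028 | 3.03,-0.29,-1,-0.548,0.036
```

Emit:
{"name": "carry_out", "arguments": {"deltas": [{"dx": 0.455, "dy": 0, "dz": 0.014, "wx": 0, "wy": -0.5, "wz": 0, "gripper": 0}, {"dx": 0.455, "dy": 0, "dz": 0.014, "wx": 0, "wy": -0.5, "wz": 0, "gripper": 0}, {"dx": 0.455, "dy": 0, "dz": 0.014, "wx": 0, "wy": -0.5, "wz": 0, "gripper": 0}, {"dx": 0.455, "dy": 0, "dz": 0.014, "wx": 0, "wy": -0.5, "wz": 0, "gripper": 0}, {"dx": 0.455, "dy": 0, "dz": 0.014, "wx": 0, "wy": -0.5, "wz": 0, "gripper": 0}, {"dx": 0.455, "dy": 0, "dz": 0.014, "wx": 0, "wy": -0.5, "wz": 0, "gripper": 0}, {"dx": -0.2275, "dy": 0, "dz": 0.0035, "wx": 0, "wy": 0.25, "wz": 0, "gripper": 0}, {"dx": -0.2275, "dy": 0, "dz": 0.0035, "wx": 0, "wy": 0.25, "wz": 0, "gripper": 0}, {"dx": -0.2275, "dy": 0, "dz": 0.0035, "wx": 0, "wy": 0.25, "wz": 0, "gripper": 0}, {"dx": -0.2275, "dy": 0, "dz": 0.0035, "wx": 0, "wy": 0.25, "wz": 0, "gripper": 0}, {"dx": -0.2275, "dy": 0, "dz": 0.0035, "wx": 0, "wy": 0.25, "wz": 0, "gripper": 0}, {"dx": -0.2275, "dy": 0, "dz": 0.0035, "wx": 0, "wy": 0.25, "wz": 0, "gripper": 0}]}}

```text
time: 31.53
tool_pos: [0.5763, 0.0949, 0.3009]
ee_rot: [3.141, 0.22, 1.648]
wrist_force: [-0.4, 0.5, 0.1]
width: 0.0937
finger_force: 0.0
```

```bash
python3 m.py
```

```text
t 31.53 phi -0.2196 L 0.1499 tau -0.031 Frad 0.2
```

Emit:
{"name": "carry_out", "arguments": {"deltas": [{"dx": -0.2275, "dy": 0, "dz": 0.0035, "wx": 0, "wy": 0.25, "wz": 0, "gripper": 0}, {"dx": -0.2275, "dy": 0, "dz": 0.0035, "wx": 0, "wy": 0.25, "wz": 0, "gripper": 0}]}}

```text
time: 31.7
tool_pos: [0.577, 0.0859, 0.3026]
ee_rot: [3.141, 0.16, 1.648]
wrist_force: [0.1, 0.1, -0.5]
width: 0.0941
finger_force: 0.0
```

```bash
python3 m.py
```

```text
t 31.70 phi -0.1596 L 0.1498 tau -0.041 Frad -0.4
```

Emit:
{"name": "carry_out", "arguments": {"deltas": [{"dx": -0.2275, "dy": 0, "dz": 0.0035, "wx": 0, "wy": 0.25, "wz": 0, "gripper": 0}, {"dx": -0.2275, "dy": 0, "dz": 0.0035, "wx": 0, "wy": 0.25, "wz": 0, "gripper": 0}]}}

```text
time: 31.87
tool_pos: [0.5777, 0.0768, 0.3038]
ee_rot: [3.142, 0.1, 1.648]
wrist_force: [0.4, -1.2, -0.1]
width: 0.0938
finger_force: 0.0
```

```bash
python3 m.py
```

```text
t 31.87 phi -0.0996 L 0.1497 tau 0.172 Frad -0.3
```

Emit:
{"name": "carry_out", "arguments": {"deltas": [{"dx": -0.2275, "dy": 0, "dz": 0.0035, "wx": 0, "wy": 0.25, "wz": 0, "gripper": 0}, {"dx": -0.2275, "dy": 0, "dz": 0.0035, "wx": 0, "wy": 0.25, "wz": 0, "gripper": 0}]}}

```text
time: 32.03
tool_pos: [0.5784, 0.0677, 0.3044]
ee_rot: [-3.142, 0.04, 1.648]
wrist_force: [0.5, 0.4, 0.1]
width: 0.094
finger_force: 0.0
```

```bash
python3 m.py
```

```text
t 32.03 phi -0.0396 L 0.1496 tau -0.126 Frad 0.1
```

Emit:
{"name": "carry_out", "arguments": {"deltas": [{"dx": -0.2275, "dy": 0, "dz": 0.0035, "wx": 0, "wy": 0.25, "wz": 0, "gripper": 0}, {"dx": -0.2275, "dy": 0, "dz": 0.0035, "wx": 0, "wy": 0.25, "wz": 0, "gripper": 0}]}}

```text
time: 32.2
tool_pos: [0.5791, 0.0586, 0.3044]
ee_rot: [-3.141, -0.02, 1.647]
wrist_force: [0.6, 0.1, -0.7]
width: 0.0944
finger_force: 0.0
```

```bash
python3 m.py
```

```text
t 32.20 phi 0.0203 L 0.1494 tau -0.031 Frad -0.7
```

Emit:
{"name": "carry_out", "arguments": {"deltas": [{"dx": -0.2275, "dy": 0, "dz": 0.0035, "wx": 0, "wy": 0.25, "wz": 0, "gripper": 0}, {"dx": -0.2275, "dy": 0, "dz": 0.0035, "wx": 0, "wy": 0.25, "wz": 0, "gripper": 0}]}}

```text
time: 32.37
tool_pos: [0.5798, 0.0496, 0.304]
ee_rot: [-3.141, -0.08, 1.648]
wrist_force: [-0.1, -0.8, -0.6]
width: 0.0941
finger_force: 0.0
```

```bash
python3 m.py
```

```text
t 32.37 phi 0.0803 L 0.1493 tau 0.080 Frad -0.5
```

Emit:
{"name": "carry_out", "arguments": {"deltas": [{"dx": -0.2275, "dy": 0, "dz": 0.0035, "wx": 0, "wy": 0.25, "wz": 0, "gripper": 0}, {"dx": -0.2275, "dy": 0, "dz": 0.0035, "wx": 0, "wy": 0.25, "wz": 0, "gripper": 0}]}}

```text
time: 32.53
tool_pos: [0.5805, 0.0405, 0.3029]
ee_rot: [-3.141, -0.14, 1.647]
wrist_force: [0.3, -0.9, -0.7]
width: 0.094
finger_force: 0.0
```

```bash
python3 m.py
```

```text
t 32.53 phi 0.1403 L 0.1492 tau 0.039 Frad -0.5
```

Emit:
{"name": "carry_out", "arguments": {"deltas": [{"dx": -0.2275, "dy": 0, "dz": 0.0035, "wx": 0, "wy": 0.25, "wz": 0, "gripper": 0}, {"dx": -0.2275, "dy": 0, "dz": 0.0035, "wx": 0, "wy": 0.25, "wz": 0, "gripper": 0}]}}

```text
time: 32.7
tool_pos: [0.5812, 0.0316, 0.3013]
ee_rot: [-3.141, -0.2, 1.647]
wrist_force: [0.3, -0.8, 0.1]
width: 0.0943
finger_force: 0.0
```

```bash
python3 m.py
```

```text
t 32.70 phi 0.2002 L 0.1492 tau -0.016 Frad 0.3
```

Emit:
{"name": "carry_out", "arguments": {"deltas": [{"dx": -0.2275, "dy": 0, "dz": 0.0035, "wx": 0, "wy": 0.25, "wz": 0, "gripper": 0}, {"dx": -0.2275, "dy": 0, "dz": 0.0035, "wx": 0, "wy": 0.25, "wz": 0, "gripper": 0}]}}

```text
time: 32.87
tool_pos: [0.5819, 0.0227, 0.2992]
ee_rot: [-3.141, -0.26, 1.647]
wrist_force: [-0.6, 0.6, 0.4]
width: 0.0939
finger_force: 0.0
```

```bash
python3 m.py
```

```text
t 32.87 phi 0.2603 L 0.1490 tau -0.283 Frad 0.2
```

Emit:
{"name": "carry_out", "arguments": {"deltas": [{"dx": 0.2275, "dy": 0, "dz": 0.0035, "wx": 0, "wy": -0.25, "wz": 0, "gripper": 0}, {"dx": 0.2275, "dy": 0, "dz": 0.0035, "wx": 0, "wy": -0.25, "wz": 0, "gripper": 0}, {"dx": 0.2275, "dy": 0, "dz": 0.0035, "wx": 0, "wy": -0.25, "wz": 0, "gripper": 0}, {"dx": 0.2275, "dy": 0, "dz": 0.0035, "wx": 0, "wy": -0.25, "wz": 0, "gripper": 0}, {"dx": 0.2275, "dy": 0, "dz": 0.0035, "wx": 0, "wy": -0.25, "wz": 0, "gripper": 0}, {"dx": 0.2275, "dy": 0, "dz": 0.0035, "wx": 0, "wy": -0.25, "wz": 0, "gripper": 0}]}}

```text
time: 33.37
tool_pos: [0.5798, 0.0499, 0.3039]
ee_rot: [-3.141, -0.077, 1.647]
wrist_force: [-0.1, 0.2, -0.1]
width: 0.094
finger_force: 0.0
```

```bash
python3 m.py
```

```text
t 33.37 phi 0.0774 L 0.1493 tau -0.121 Frad -0.1
```

Emit:
{"name": "carry_out", "arguments": {"deltas": [{"dx": 0.2275, "dy": 0, "dz": 0.0035, "wx": 0, "wy": -0.25, "wz": 0, "gripper": 0}, {"dx": 0.2275, "dy": 0, "dz": 0.0035, "wx": 0, "wy": -0.25, "wz": 0, "gripper": 0}]}}

```text
time: 33.53
tool_pos: [0.5791, 0.0591, 0.3044]
ee_rot: [-3.141, -0.017, 1.648]
wrist_force: [-0.6, -0.9, 0.7]
width: 0.094
finger_force: 0.0
```

```bash
python3 m.py
```

```text
t 33.53 phi 0.0174 L 0.1494 tau 0.041 Frad 0.7
```

Emit:
{"name": "carry_out", "arguments": {"deltas": [{"dx": 0.2275, "dy": 0, "dz": 0.0035, "wx": 0, "wy": -0.25, "wz": 0, "gripper": 0}, {"dx": 0.2275, "dy": 0, "dz": 0.0035, "wx": 0, "wy": -0.25, "wz": 0, "gripper": 0}]}}

```text
time: 33.7
tool_pos: [0.5784, 0.0682, 0.3043]
ee_rot: [-3.142, 0.043, 1.648]
wrist_force: [-0.2, 0.3, 0.2]
width: 0.0942
finger_force: 0.0
```

```bash
python3 m.py
```

```text
t 33.70 phi -0.0426 L 0.1495 tau -0.076 Frad 0.2
```

Emit:
{"name": "carry_out", "arguments": {"deltas": [{"dx": 0.2275, "dy": 0, "dz": 0.0035, "wx": 0, "wy": -0.25, "wz": 0, "gripper": 0}, {"dx": 0.2275, "dy": 0, "dz": 0.0035, "wx": 0, "wy": -0.25, "wz": 0, "gripper": 0}]}}

```text
time: 33.87
tool_pos: [0.5777, 0.0772, 0.3037]
ee_rot: [3.141, 0.103, 1.648]
wrist_force: [-0.1, -0.2, -0.5]
width: 0.0936
finger_force: 0.0
```

```bash
python3 m.py
```

```text
t 33.87 phi -0.1026 L 0.1496 tau -0.054 Frad -0.5
```

Emit:
{"name": "carry_out", "arguments": {"deltas": [{"dx": 0.2275, "dy": 0, "dz": 0.0035, "wx": 0, "wy": -0.25, "wz": 0, "gripper": 0}, {"dx": 0.2275, "dy": 0, "dz": 0.0035, "wx": 0, "wy": -0.25, "wz": 0, "gripper": 0}]}}

```text
time: 34.03
tool_pos: [0.577, 0.0863, 0.3025]
ee_rot: [3.141, 0.163, 1.648]
wrist_force: [0.3, -0.2, 0.1]
width: 0.0943
finger_force: 0.0
```

```bash
python3 m.py
```

```text
t 34.03 phi -0.1625 L 0.1498 tau 0.062 Frad 0.1
```

Emit:
{"name": "carry_out", "arguments": {"deltas": [{"dx": 0.2275, "dy": 0, "dz": 0.0035, "wx": 0, "wy": -0.25, "wz": 0, "gripper": 0}, {"dx": 0.2275, "dy": 0, "dz": 0.0035, "wx": 0, "wy": -0.25, "wz": 0, "gripper": 0}]}}

```text
time: 34.2
tool_pos: [0.5763, 0.0952, 0.3008]
ee_rot: [3.141, 0.223, 1.648]
wrist_force: [-0.2, 0.4, 0.5]
width: 0.0939
finger_force: 0.0
```

```bash
python3 m.py
```

```text
t 34.20 phi -0.2225 L 0.1499 tau -0.080 Frad 0.5
```

Emit:
{"name": "carry_out", "arguments": {"deltas": [{"dx": 0.2275, "dy": 0, "dz": 0.0035, "wx": 0, "wy": -0.25, "wz": 0, "gripper": 0}, {"dx": 0.2275, "dy": 0, "dz": 0.0035, "wx": 0, "wy": -0.25, "wz": 0, "gripper": 0}]}}

```text
time: 34.37
tool_pos: [0.5756, 0.104, 0.2985]
ee_rot: [3.141, 0.282, 1.648]
wrist_force: [-0.4, -0.1, 0.3]
width: 0.0943
finger_force: 0.0
```

```bash
python3 m.py
```

```text
t 34.37 phi -0.2824 L 0.1501 tau 0.113 Frad 0.3
```

Emit:
{"name": "carry_out", "arguments": {"deltas": [{"dx": 0.2275, "dy": 0, "dz": 0.0035, "wx": 0, "wy": -0.25, "wz": 0, "gripper": 0}, {"dx": 0.2275, "dy": 0, "dz": 0.0035, "wx": 0, "wy": -0.25, "wz": 0, "gripper": 0}]}}

```text
time: 34.53
tool_pos: [0.575, 0.1127, 0.2957]
ee_rot: [3.141, 0.342, 1.648]
wrist_force: [0.0, -0.3, 0.5]
width: 0.0936
finger_force: 0.0
```

```bash
python3 m.py
```

```text
t 34.53 phi -0.3425 L 0.1501 tau 0.140 Frad 0.4
```

Emit:
{"name": "carry_out", "arguments": {"deltas": [{"dx": 0.2275, "dy": 0, "dz": 0.0035, "wx": 0, "wy": -0.25, "wz": 0, "gripper": 0}, {"dx": 0.2275, "dy": 0, "dz": 0.0035, "wx": 0, "wy": -0.25, "wz": 0, "gripper": 0}]}}

```text
time: 34.7
tool_pos: [0.5743, 0.1211, 0.2924]
ee_rot: [3.141, 0.402, 1.648]
wrist_force: [0.7, -0.7, -0.4]
width: 0.0944
finger_force: 0.0
```

```bash
python3 m.py
```

```text
t 34.70 phi -0.4024 L 0.1503 tau 0.219 Frad -0.7
```

Emit:
{"name": "carry_out", "arguments": {"deltas": [{"dx": -0.455, "dy": 0, "dz": 0.014, "wx": 0, "wy": 0.5, "wz": 0, "gripper": 0}, {"dx": -0.455, "dy": 0, "dz": 0.014, "wx": 0, "wy": 0.5, "wz": 0, "gripper": 0}, {"dx": -0.455, "dy": 0, "dz": 0.014, "wx": 0, "wy": 0.5, "wz": 0, "gripper": 0}, {"dx": -0.455, "dy": 0, "dz": 0.014, "wx": 0, "wy": 0.5, "wz": 0, "gripper": 0}, {"dx": -0.455, "dy": 0, "dz": 0.014, "wx": 0, "wy": 0.5, "wz": 0, "gripper": 0}, {"dx": -0.455, "dy": 0, "dz": 0.014, "wx": 0, "wy": 0.5, "wz": 0, "gripper": 0}, {"dx": 0, "dy": 0, "dz": 0, "wx": 0, "wy": 0, "wz": 0, "gripper": 0}, {"dx": 0, "dy": 0, "dz": 0, "wx": 0, "wy": 0, "wz": 0, "gripper": 0}, {"dx": 0, "dy": 0, "dz": 0, "wx": 0, "wy": 0, "wz": 0, "gripper": 255}, {"dx": 0, "dy": 0, "dz": 0, "wx": 0, "wy": 0, "wz": 0, "gripper": 255}, {"dx": 0, "dy": 0, "dz": 0, "wx": 0, "wy": 0, "wz": 0, "gripper": 255}, {"dx": 0, "dy": 0, "dz": 0, "wx": 0, "wy": 0, "wz": 0, "gripper": 255}, {"dx": 0, "dy": 0, "dz": 0, "wx": 0, "wy": 0, "wz": 0, "gripper": 255}, {"dx": 0, "dy": 0, "dz": 0, "wx": 0, "wy": 0, "wz": 0, "gripper": 255}, {"dx": 0, "dy": 0, "dz": 0, "wx": 0, "wy": 0, "wz": 0, "gripper": 255}, {"dx": 0, "dy": 0, "dz": 0, "wx": 0, "wy": 0, "wz": 0, "gripper": 255}, {"dx": 0, "dy": 0, "dz": 0, "wx": 0, "wy": 0, "wz": 0, "gripper": 255}, {"dx": 0, "dy": 0, "dz": 0, "wx": 0, "wy": 0, "wz": 0, "gripper": 255}]}}

```text
time: 36.2
tool_pos: [0.5751, 0.0666, 0.3041]
ee_rot: [-3.131, 0.04, 1.646]
wrist_force: [-13.9, -0.8, 2.3]
width: 0.0439
finger_force: 30.0
```

```bash
python3 m.py; python3 s.py
```

```text
t 36.20 phi -0.0399 L 0.1492 tau -0.063 Frad 2.2
time 36.2
tool_pos [0.5751, 0.0666, 0.3041]
ee_rot [-3.1311, 0.0399, 1.6461]
wrist_force [-13.9371, -0.7781, 2.3057]
wrist_torque [-0.1692, 1.7419, 0.0203]
width 0.0439
finger_force 29.9699
joint_positions [0.0351, 0.1586, 1.2893, -0.0406, 1.7024, -0.0452]
joint_torque [-0.5753, -33.596, -32.8205, -0.0319, -3.5932, 0.025]
```

Emit:
{"name": "carry_out", "arguments": {"deltas": [{"dx": 0.455, "dy": 0, "dz": 0.014, "wx": 0, "wy": -0.5, "wz": 0, "gripper": 255}, {"dx": 0.455, "dy": 0, "dz": 0.014, "wx": 0, "wy": -0.5, "wz": 0, "gripper": 255}, {"dx": 0.455, "dy": 0, "dz": 0.014, "wx": 0, "wy": -0.5, "wz": 0, "gripper": 255}, {"dx": 0.455, "dy": 0, "dz": 0.014, "wx": 0, "wy": -0.5, "wz": 0, "gripper": 255}, {"dx": 0.455, "dy": 0, "dz": 0.014, "wx": 0, "wy": -0.5, "wz": 0, "gripper": 255}, {"dx": 0.455, "dy": 0, "dz": 0.014, "wx": 0, "wy": -0.5, "wz": 0, "gripper": 255}, {"dx": -0.2275, "dy": 0, "dz": 0.0035, "wx": 0, "wy": 0.25, "wz": 0, "gripper": 255}, {"dx": -0.2275, "dy": 0, "dz": 0.0035, "wx": 0, "wy": 0.25, "wz": 0, "gripper": 255}, {"dx": -0.2275, "dy": 0, "dz": 0.0035, "wx": 0, "wy": 0.25, "wz": 0, "gripper": 255}, {"dx": -0.2275, "dy": 0, "dz": 0.0035, "wx": 0, "wy": 0.25, "wz": 0, "gripper": 255}, {"dx": -0.2275, "dy": 0, "dz": 0.0035, "wx": 0, "wy": 0.25, "wz": 0, "gripper": 255}, {"dx": -0.2275, "dy": 0, "dz": 0.0035, "wx": 0, "wy": 0.25, "wz": 0, "gripper": 255}]}}

```text
time: 37.2
tool_pos: [0.5729, 0.0949, 0.2998]
ee_rot: [-3.131, 0.215, 1.649]
wrist_force: [-12.8, 3.6, -0.3]
width: 0.0443
finger_force: 30.0
```

```bash
python3 m.py
```

```text
t 37.20 phi -0.2154 L 0.1489 tau -0.009 Frad 0.5
```

Emit:
{"name": "carry_out", "arguments": {"deltas": [{"dx": -0.2275, "dy": 0, "dz": 0.0035, "wx": 0, "wy": 0.25, "wz": 0, "gripper": 255}, {"dx": -0.2275, "dy": 0, "dz": 0.0035, "wx": 0, "wy": 0.25, "wz": 0, "gripper": 255}]}}

```text
time: 37.37
tool_pos: [0.5736, 0.0861, 0.3016]
ee_rot: [-3.131, 0.155, 1.649]
wrist_force: [-13.3, 4.3, 1.5]
width: 0.0441
finger_force: 30.0
```

```bash
python3 m.py
```

```text
t 37.37 phi -0.1550 L 0.1489 tau -0.022 Frad 2.2
```

Emit:
{"name": "carry_out", "arguments": {"deltas": [{"dx": -0.2275, "dy": 0, "dz": 0.0035, "wx": 0, "wy": 0.25, "wz": 0, "gripper": 255}, {"dx": -0.2275, "dy": 0, "dz": 0.0035, "wx": 0, "wy": 0.25, "wz": 0, "gripper": 255}]}}

```text
time: 37.53
tool_pos: [0.5742, 0.0773, 0.3029]
ee_rot: [-3.131, 0.095, 1.648]
wrist_force: [-13.1, 4.2, 0.9]
width: 0.0441
finger_force: 30.0
```

```bash
python3 m.py
```

```text
t 37.53 phi -0.0946 L 0.1489 tau -0.049 Frad 1.3
```

Emit:
{"name": "carry_out", "arguments": {"deltas": [{"dx": -0.2275, "dy": 0, "dz": 0.0035, "wx": 0, "wy": 0.25, "wz": 0, "gripper": 255}, {"dx": -0.2275, "dy": 0, "dz": 0.0035, "wx": 0, "wy": 0.25, "wz": 0, "gripper": 255}]}}

```text
time: 37.7
tool_pos: [0.5749, 0.0684, 0.3036]
ee_rot: [-3.131, 0.034, 1.648]
wrist_force: [-14.1, 5.2, 2.2]
width: 0.0439
finger_force: 30.0
```

```bash
python3 m.py
```

```text
t 37.70 phi -0.0343 L 0.1489 tau -0.199 Frad 2.2
```

Emit:
{"name": "carry_out", "arguments": {"deltas": [{"dx": -0.2275, "dy": 0, "dz": 0.0035, "wx": 0, "wy": 0.25, "wz": 0, "gripper": 255}, {"dx": -0.2275, "dy": 0, "dz": 0.0035, "wx": 0, "wy": 0.25, "wz": 0, "gripper": 255}]}}

```text
time: 37.87
tool_pos: [0.5756, 0.0594, 0.3038]
ee_rot: [-3.131, -0.026, 1.648]
wrist_force: [-12.7, 3.9, 1.5]
width: 0.0438
finger_force: 30.0
```

```bash
python3 m.py
```

```text
t 37.87 phi 0.0261 L 0.1488 tau 0.082 Frad 1.2
```

Emit:
{"name": "carry_out", "arguments": {"deltas": [{"dx": -0.2275, "dy": 0, "dz": 0.0035, "wx": 0, "wy": 0.25, "wz": 0, "gripper": 255}, {"dx": -0.2275, "dy": 0, "dz": 0.0035, "wx": 0, "wy": 0.25, "wz": 0, "gripper": 255}]}}

```text
time: 38.03
tool_pos: [0.5763, 0.0504, 0.3035]
ee_rot: [-3.131, -0.086, 1.648]
wrist_force: [-12.6, 4.7, 1.3]
width: 0.044
finger_force: 30.0
```

```bash
python3 m.py
```

```text
t 38.03 phi 0.0864 L 0.1488 tau 0.002 Frad 0.7
```

Emit:
{"name": "carry_out", "arguments": {"deltas": [{"dx": -0.2275, "dy": 0, "dz": 0.0035, "wx": 0, "wy": 0.25, "wz": 0, "gripper": 255}, {"dx": -0.2275, "dy": 0, "dz": 0.0035, "wx": 0, "wy": 0.25, "wz": 0, "gripper": 255}]}}

```text
time: 38.2
tool_pos: [0.577, 0.0416, 0.3026]
ee_rot: [-3.132, -0.147, 1.648]
wrist_force: [-12.9, 5.5, 1.7]
width: 0.0437
finger_force: 30.0
```

```bash
python3 m.py
```

```text
t 38.20 phi 0.1467 L 0.1488 tau -0.146 Frad 0.6
```

Emit:
{"name": "carry_out", "arguments": {"deltas": [{"dx": -0.2275, "dy": 0, "dz": 0.0035, "wx": 0, "wy": 0.25, "wz": 0, "gripper": 255}, {"dx": -0.2275, "dy": 0, "dz": 0.0035, "wx": 0, "wy": 0.25, "wz": 0, "gripper": 255}]}}

```text
time: 38.37
tool_pos: [0.5777, 0.0327, 0.3012]
ee_rot: [-3.132, -0.207, 1.648]
wrist_force: [-13.6, 5.3, 2.2]
width: 0.0436
finger_force: 30.0
```

```bash
python3 m.py
```

```text
t 38.37 phi 0.2070 L 0.1487 tau -0.154 Frad 0.8
```

Emit:
{"name": "carry_out", "arguments": {"deltas": [{"dx": -0.2275, "dy": 0, "dz": 0.0035, "wx": 0, "wy": 0.25, "wz": 0, "gripper": 255}, {"dx": -0.2275, "dy": 0, "dz": 0.0035, "wx": 0, "wy": 0.25, "wz": 0, "gripper": 255}]}}

```text
time: 38.53
tool_pos: [0.5783, 0.024, 0.2992]
ee_rot: [-3.132, -0.267, 1.648]
wrist_force: [-12.9, 6.4, 3.1]
width: 0.0442
finger_force: 30.0
```

```bash
python3 m.py
```

```text
t 38.53 phi 0.2672 L 0.1487 tau -0.216 Frad 0.9
```

Emit:
{"name": "carry_out", "arguments": {"deltas": [{"dx": 0.2275, "dy": 0, "dz": 0.0035, "wx": 0, "wy": -0.25, "wz": 0, "gripper": 255}, {"dx": 0.2275, "dy": 0, "dz": 0.0035, "wx": 0, "wy": -0.25, "wz": 0, "gripper": 255}, {"dx": 0.2275, "dy": 0, "dz": 0.0035, "wx": 0, "wy": -0.25, "wz": 0, "gripper": 255}, {"dx": 0.2275, "dy": 0, "dz": 0.0035, "wx": 0, "wy": -0.25, "wz": 0, "gripper": 255}, {"dx": 0.2275, "dy": 0, "dz": 0.0035, "wx": 0, "wy": -0.25, "wz": 0, "gripper": 255}, {"dx": 0.2275, "dy": 0, "dz": 0.0035, "wx": 0, "wy": -0.25, "wz": 0, "gripper": 255}]}}

```text
time: 39.03
tool_pos: [0.5765, 0.0476, 0.3032]
ee_rot: [-3.131, -0.077, 1.645]
wrist_force: [-12.3, -4.3, 1.4]
width: 0.0439
finger_force: 30.0
```

```bash
python3 m.py
```

```text
t 39.03 phi 0.0768 L 0.1487 tau 0.183 Frad 1.5
```

Emit:
{"name": "carry_out", "arguments": {"deltas": [{"dx": 0.2275, "dy": 0, "dz": 0.0035, "wx": 0, "wy": -0.25, "wz": 0, "gripper": 255}, {"dx": 0.2275, "dy": 0, "dz": 0.0035, "wx": 0, "wy": -0.25, "wz": 0, "gripper": 255}]}}

```text
time: 39.2
tool_pos: [0.5758, 0.0566, 0.3037]
ee_rot: [-3.131, -0.016, 1.645]
wrist_force: [-13.4, -4.4, 1.9]
width: 0.0437
finger_force: 30.0
```

```bash
python3 m.py
```

```text
t 39.20 phi 0.0164 L 0.1488 tau 0.108 Frad 1.8
```

Emit:
{"name": "carry_out", "arguments": {"deltas": [{"dx": 0.2275, "dy": 0, "dz": 0.0035, "wx": 0, "wy": -0.25, "wz": 0, "gripper": 255}, {"dx": 0.2275, "dy": 0, "dz": 0.0035, "wx": 0, "wy": -0.25, "wz": 0, "gripper": 255}]}}

```text
time: 39.37
tool_pos: [0.5752, 0.0655, 0.3037]
ee_rot: [-3.131, 0.044, 1.645]
wrist_force: [-12.8, -4.7, 0.9]
width: 0.0442
finger_force: 30.0
```

```bash
python3 m.py
```

```text
t 39.37 phi -0.0440 L 0.1488 tau 0.097 Frad 0.6
```

Emit:
{"name": "carry_out", "arguments": {"deltas": [{"dx": 0.2275, "dy": 0, "dz": 0.0035, "wx": 0, "wy": -0.25, "wz": 0, "gripper": 255}, {"dx": 0.2275, "dy": 0, "dz": 0.0035, "wx": 0, "wy": -0.25, "wz": 0, "gripper": 255}]}}

```text
time: 39.53
tool_pos: [0.5745, 0.0745, 0.3031]
ee_rot: [-3.131, 0.104, 1.645]
wrist_force: [-13.7, -4.6, 0.6]
width: 0.0443
finger_force: 30.0
```

```bash
python3 m.py
```

```text
t 39.53 phi -0.1044 L 0.1488 tau 0.049 Frad 0.1
```

Emit:
{"name": "carry_out", "arguments": {"deltas": [{"dx": 0.2275, "dy": 0, "dz": 0.0035, "wx": 0, "wy": -0.25, "wz": 0, "gripper": 255}, {"dx": 0.2275, "dy": 0, "dz": 0.0035, "wx": 0, "wy": -0.25, "wz": 0, "gripper": 255}]}}

```text
time: 39.7
tool_pos: [0.5738, 0.0833, 0.302]
ee_rot: [-3.131, 0.165, 1.645]
wrist_force: [-13.6, -5.7, 1.2]
width: 0.0444
finger_force: 30.0
```

```bash
python3 m.py
```

```text
t 39.70 phi -0.1647 L 0.1489 tau 0.123 Frad 0.3
```

Emit:
{"name": "carry_out", "arguments": {"deltas": [{"dx": 0.2275, "dy": 0, "dz": 0.0035, "wx": 0, "wy": -0.25, "wz": 0, "gripper": 255}, {"dx": 0.2275, "dy": 0, "dz": 0.0035, "wx": 0, "wy": -0.25, "wz": 0, "gripper": 255}]}}

```text
time: 39.87
tool_pos: [0.5731, 0.0921, 0.3004]
ee_rot: [-3.131, 0.225, 1.645]
wrist_force: [-13.9, -5.8, 1.2]
width: 0.0439
finger_force: 30.0
```

```bash
python3 m.py
```

```text
t 39.87 phi -0.2251 L 0.1489 tau 0.202 Frad -0.0
```

Emit:
{"name": "carry_out", "arguments": {"deltas": [{"dx": 0.2275, "dy": 0, "dz": 0.0035, "wx": 0, "wy": -0.25, "wz": 0, "gripper": 255}, {"dx": 0.2275, "dy": 0, "dz": 0.0035, "wx": 0, "wy": -0.25, "wz": 0, "gripper": 255}]}}

```text
time: 40.03
tool_pos: [0.5725, 0.1008, 0.2982]
ee_rot: [-3.131, 0.285, 1.645]
wrist_force: [-14.3, -6.4, 1.8]
width: 0.0443
finger_force: 30.0
```

```bash
python3 m.py
```

```text
t 40.03 phi -0.2854 L 0.1489 tau 0.263 Frad 0.1
```

Emit:
{"name": "carry_out", "arguments": {"deltas": [{"dx": 0.2275, "dy": 0, "dz": 0.0035, "wx": 0, "wy": -0.25, "wz": 0, "gripper": 255}, {"dx": 0.2275, "dy": 0, "dz": 0.0035, "wx": 0, "wy": -0.25, "wz": 0, "gripper": 255}]}}

```text
time: 40.2
tool_pos: [0.5718, 0.1093, 0.2955]
ee_rot: [-3.131, 0.346, 1.645]
wrist_force: [-12.9, -6.4, 1.5]
width: 0.0438
finger_force: 30.0
```

```bash
python3 m.py
cat > segs.py <<'E'
S=[(7,7.8,0,1),(8.1,9.4,0,9),(10.3,11.5,.968,1),(11.8,13,0,9),(14,15.2,1.937,1),(15.3,16.6,1.937,-1),(17.7,17.9,1.937,1),(18.1,19.3,0,9),(20.3,21.4,2.827,1),(21.6,23,0,9),
(23.6,24,3.317,-1),(24.1,25.3,3.317,1),(25.5,26.6,3.317,-1),(27.8,35,0,9),(37,38.6,3.322,1),(38.8,40.5,3.322,-1)]
E
cat > jb.py <<'E'
from jt import *
a=(s==9)&(t>31)&(t<35);m=g&(t>37)
bas=lambda p,w:np.c_[np.vander(p,4,True),w[:,None]*np.vander(p,2,True)]
x,*_=np.linalg.lstsq(bas(phi[a],w[a]),S[a],rcond=None)
print('air res',(S[a]-bas(phi[a],w[a])@x).round(3))
y=S-bas(phi,w)@x
for q in np.c_[t,phi,th,w,s,y][m]:print(*q.round(3))
for lim in (.45,.2):
    mm=m&(abs(phi+.07)<lim)
    def res(p): f,K,t0=p;return np.r_[(y-s*f+K*np.sin(t0-th))[mm]/.03,(K-.44)/.04]
    r=least_squares(res,[.55,.44,3.3]);c=np.sqrt(np.diag(np.linalg.inv(r.jac.T@r.jac)));print(r.x.round(3),c.round(3),(r.fun[:-1].std()*.03).round(4))
E
python3 fit.py|head -3; python3 jb.py
```

```text
t 40.20 phi -0.3457 L 0.1489 tau 0.185 Frad -0.5
d,b,bf,k,f,K,t0
[ 0.104 -0.065 -0.023  0.443  0.555  0.444  3.276]
[0.004 0.005 0.056 0.02  0.026 0.028 0.054] chi2/n 1.0216278140368866
air res [ 0.011  0.001 -0.01  -0.014  0.001 -0.001  0.012  0.011 -0.011 -0.001
 -0.005  0.003  0.002  0.004 -0.001  0.     0.002 -0.004]
37.2 -0.215 3.107 0.363 1.0 0.478
37.367 -0.155 3.167 0.361 1.0 0.496
37.533 -0.095 3.227 0.362 1.0 0.524
37.7 -0.034 3.288 0.361 1.0 0.561
37.867 0.026 3.348 0.362 1.0 0.611
38.033 0.086 3.408 0.362 1.0 0.653
38.2 0.147 3.469 0.362 1.0 0.689
38.367 0.207 3.529 0.363 1.0 0.714
38.533 0.267 3.589 0.363 1.0 0.712
39.033 0.077 3.399 -0.361 -1.0 -0.485
39.2 0.016 3.338 -0.36 -1.0 -0.5
39.367 -0.044 3.278 -0.362 -1.0 -0.526
39.533 -0.104 3.218 -0.363 -1.0 -0.552
39.7 -0.165 3.157 -0.363 -1.0 -0.575
39.867 -0.225 3.097 -0.362 -1.0 -0.587
40.033 -0.285 3.037 -0.366 -1.0 -0.605
40.2 -0.346 2.976 -0.367 -1.0 -0.599
[0.544 0.447 3.211] [0.008 0.031 0.017] 0.0222
[0.543 0.447 3.234] [0.009 0.036 0.02 ] 0.0146
```

Emit:
{"name": "carry_out", "arguments": {"deltas": [{"dx": -0.2275, "dy": 0, "dz": 0.0035, "wx": 0, "wy": 0.25, "wz": 0, "gripper": 255}, {"dx": -0.2275, "dy": 0, "dz": 0.0035, "wx": 0, "wy": 0.25, "wz": 0, "gripper": 255}, {"dx": -0.2275, "dy": 0, "dz": 0.0035, "wx": 0, "wy": 0.25, "wz": 0, "gripper": 255}, {"dx": -0.2275, "dy": 0, "dz": 0.0035, "wx": 0, "wy": 0.25, "wz": 0, "gripper": 255}, {"dx": -0.2275, "dy": 0, "dz": 0.0035, "wx": 0, "wy": 0.25, "wz": 0, "gripper": 255}, {"dx": -0.2275, "dy": 0, "dz": 0.0035, "wx": 0, "wy": 0.25, "wz": 0, "gripper": 255}, {"dx": -0.2275, "dy": 0, "dz": 0.0035, "wx": 0, "wy": 0.25, "wz": 0, "gripper": 255}, {"dx": -0.2275, "dy": 0, "dz": 0.0035, "wx": 0, "wy": 0.25, "wz": 0, "gripper": 255}, {"dx": -0.17, "dy": 0, "dz": 0.002, "wx": 0, "wy": 0.19, "wz": 0, "gripper": 255}, {"dx": 0, "dy": 0, "dz": 0, "wx": 0, "wy": 0, "wz": 0, "gripper": 255}, {"dx": 0, "dy": 0, "dz": 0, "wx": 0, "wy": 0, "wz": 0, "gripper": 255}, {"dx": 0, "dy": 0, "dz": 0, "wx": 0, "wy": 0, "wz": 0, "gripper": 255}, {"dx": 0, "dy": 0, "dz": 0, "wx": 0, "wy": 0, "wz": 0, "gripper": 255}]}}

```text
time: 41.28
tool_pos: [0.5746, 0.0729, 0.3031]
ee_rot: [-3.131, 0.075, 1.648]
wrist_force: [-12.9, 0.7, 1.4]
width: 0.0438
finger_force: 30.0
```

```bash
python3 m.py
python3 - <<'E'
from h import *
im=eyes.snapshot("top");crop("top",180,90,312,260,3.5,"pics/top2.png",im)
im=eyes.snapshot("side");cv2.imwrite("pics/side2.png",cv2.resize(im[:,:,::-1],(800,600)))
E
python3 m.py
```

```text
t 41.28 phi -0.0752 L 0.1487 tau 0.303 Frad 1.3
t 41.38 phi -0.0753 L 0.1487 tau 0.299 Frad 2.7
```

View pics/side2.png

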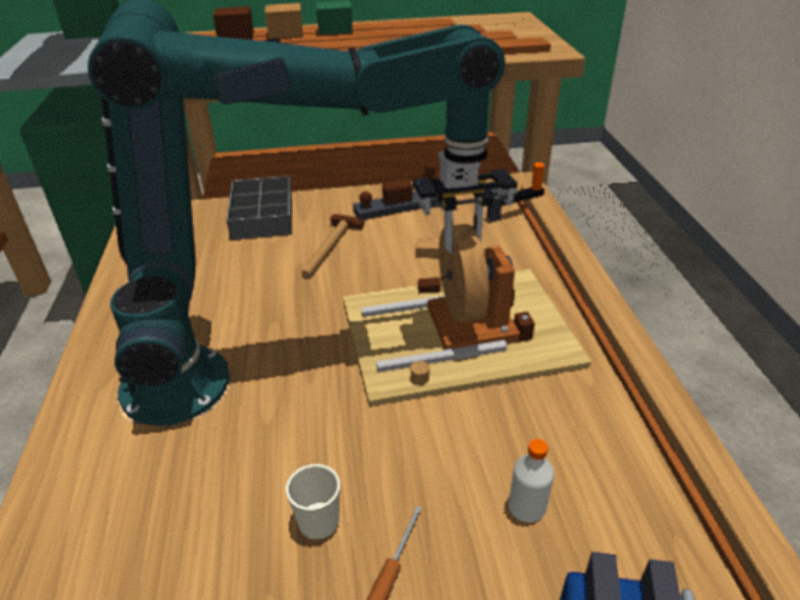

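View pics/top2.png

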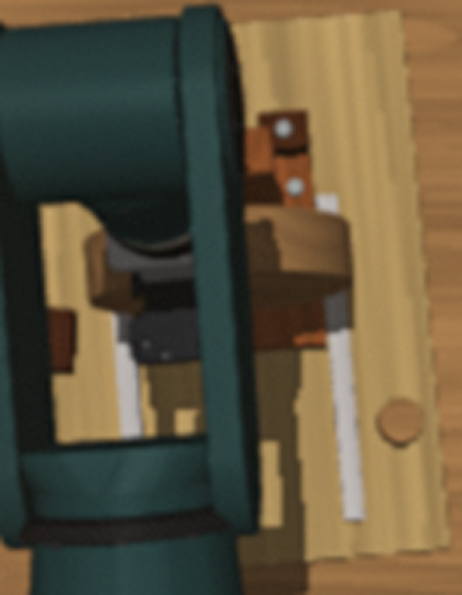

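Side view: the stand's base sits against the stop block at (522,325), and the disc is gripped from above. The bystanders have not moved.

```bash
python3 -c "
from bench import robot
print(robot.close_job())"
```

```text
the job is handed in; nothing more can be done
None
```

The job is handed in at about 41 s: the stand is home against its stops and the disc is held gripped and at rest, with its heavy side at the bottom to within an estimated 1–3° by feel (no verdict came back).

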